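# Put the setting shims away

## Robot

A 6-joint arm with a two-finger parallel gripper is mounted at the origin on the work surface. World frame = base frame: x ahead of the robot, y to its left, z up, the work surface at z = 0. Lengths are in mm, angles in rad, forces in N, time in s.
With the tool pointing down it reaches from about 350 to 975 mm from the base axis. Payload 4.9 kg.
Tool frame: the origin (TCP) lies on the centre line of the jaws, within the pads' length; the fingertips stand 22 mm ahead of it and the grasp point (between the pads) lies 3 mm ahead of it; y points along the fingers, x is the direction in which the jaws open and shut, and the axes are right-handed (so a half turn about y gives the same grasp; the last joint's range is limited). The gripper opens to 85 mm and grips with 20 to 120 N. Pads are 22 mm wide; open, the fingers measure 114 mm over their backs; the gripper's body (76 mm by 85 mm) begins 54 mm behind the grasp point. The pads swing forward as they close: fully open they stand 13 mm farther back than shut.
Start: joints at [-1.232, 0.053, 1.613, -0, 1.476, -0.119], TCP at [276.227, -560.625, 253.304] pointing down, gripper open.
Joint ranges: [-3.01, 3.01], [-1.01, 2.22], [0.06, 2.58], [-1.02, 4.17], [0.09, 2.62], [-3.14, 3.14]. Speed limits (rad/s): [2.57, 2.57, 3.14, 3.14, 3.14, 3.14].

## Interface

Orientations are given as a unit quaternion [w, x, y, z].
In Python, from plant import robot gives the robot as it stands.
- The arm moves only by the tool apply_moves, never from a script. Its argument "targets" is a list of rows, each an object with "translation": the shift along the tool's x, y, z in cm, a list of three; "dr": the turn, a rotation vector about the tool's x, y, z in degrees, a list of three; "jaw": the opening, from 0 (shut) to 1 (fully open). A call has exactly 8 rows; each row shifts and turns the pose as measured when the row begins, along the tool's axes as they then stand; what a row does not reach is not made up. A row lasts 1/8 s, in which the tool goes at most 62.5 mm and 10.7 degrees, less where a joint would pass 70% of its speed; a pose out of reach is approached as far as the arm can. A call is refused whole if a number of a shift passes 6.25 or a number of a turn 10.7, either way. A call with a gripper value outside its range is refused whole. The fingers move at their own pace and stop on an object; "grip_force" is the grip in N (left out, the last holds). Time passes only in rows, so rows that do not move let the fingers close, or fill a call up. It gives the time, the measured TCP pose, the force and the opening at its end, in the units of the state.
- robot.get_state(): the state, without advancing time (a new reading comes with each control period).
- robot.snapshot(name): name is "side" or "top"; returns a dict with "img" (384x512x3 uint8, red, green, blue), "fx", "fy", "cx", "cy" (pixels), "eye" and "orientation" of the camera in the world. Camera axes: x right, y up, looking along -z (the intrinsics and any distortion apply to the point x, -y, -z); pixel columns grow to the right and rows downward; lengths in mm; the calibration is good to about 2 mm. A picture is of the moment at which its call begins. There is no depth.
- robot.finish_job(): hands the job in, once; it reports no verdict.
Trained networks look in a picture, given as the dict that the camera call returned (one of the last four; its "shot" number tells which), for a name from the list of things; names that differ only in an ending like _2 or _b are one class to them, and where a whole thing is asked for, a point or a joint stands for the part that bears it (a point fixed in the world has none). Each returns a list of dicts, best first, with "score" (0 to 1); they miss things now and then, are a little off and sometimes report something else, mostly with a low value. They report only what shows in the picture. A call takes as long as a camera call. They do not tell look-alikes from the thing itself.
- robot.look_for(picture, label): "at" ([x, y, z] in mm, in world coordinates, good to about 4 mm: the middle of the surface that is visible of it).
- robot.silhouettes(picture, label): "region" (384x512 bool, what is visible of it).
- robot.place_of(picture, label): "at" ([x, y, z] in mm, in world coordinates, good to about 4 mm: a listed point, or the origin of a listed thing).
The state is a dict: "time_s": time; "joints": joint angles; "qvel": joint speeds; "tau": joint torques, N m; "eef_pos": TCP position; "orientation": TCP orientation; "force": force on the tool from outside, world axes, zero at the start; "wrist_torque": the same for the moment, N m; "width": opening from 0.0 (shut) to 1.0 (fully open).
Only numpy, scipy, OpenCV 4.12 (cv2) and the standard library are available. Lean on these libraries where they do the work, as an engineer would, in place of code of your own. Each camera call takes 0.05 s, during which the arm holds its last target.

## Task

The ground steel shims (three or four of them) are done with on the granite: put them away. Pull the top drawer of the grey cabinet well open, stack every shim flat and lengthwise in the recess of the drawer's insert, the longest at the bottom and each shorter one above the longer, and then push the drawer fully shut. Do not pinch or prise a shim up off the granite's face, which scrapes the lapped stone: slide each one part-way out over the front edge and lift it there by its sides; and do not disturb the V-block or the loupe.

Things in the scene. Friction and masses are not known exactly. Their poses are not given: they have to be found in the camera images.
- shim_a_mid (a point): Flat ground-steel shim, the longest of the set: 120 x 44 x 2.5 mm, plain rectangle. The point is its centre, half-way up; x along its length, z up through its face. Starts lying flat on the granite, loose, weighing 0.10 kg or up to 20 % more or less. May be absent (None from the start).
- shim_b_mid (a point): Flat ground-steel shim, the second longest of the set: 105 x 44 x 2.5 mm, plain rectangle. The point is its centre, half-way up; x along its length, z up through its face. Starts lying flat on the granite, loose, weighing 0.09 kg or up to 20 % more or less. May be absent (None from the start).
- shim_c_mid (a point): Flat ground-steel shim, the third longest of the set: 90 x 44 x 2.5 mm, plain rectangle. The point is its centre, half-way up; x along its length, z up through its face. Starts lying flat on the granite, loose, weighing 0.08 kg or up to 20 % more or less. May be absent (None from the start).
- shim_d_mid (a point): Flat ground-steel shim, the shortest of the set: 75 x 44 x 2.5 mm, plain rectangle. The point is its centre, half-way up; x along its length, z up through its face. Starts lying flat on the granite, loose, weighing 0.06 kg or up to 20 % more or less. May be absent (None from the start).
- granite_edge (a point): Dark granite plate, 300 (x) by 450 mm (y), fixed, flat top 58 mm above the bench; steel slides easily on it. The point is the middle of its front edge (the long edge towards the robot) on the top face; x points from this edge into the plate, y along the edge (225 mm each way), z up. The bench in front of this edge is bare.
- cab_drawer0 (a joint): Slide of the top drawer of the grey two-drawer bench cabinet, m: 0 shut, 0.21 at its stop. It runs with about 1 N of friction plus light damping, and stays where it is left.
- cab_drawer0_handle (a point): Middle of the top drawer's handle, an aluminium bar 11 mm thick, 100 mm long, 35 mm out from the drawer front, 38 mm below the top of the cabinet (300 deep, 200 wide, 150 mm high). x points into the cabinet (the drawer opens along -x), y along the bar, z up. Moves with the drawer, whose front is 15 mm thick and rises 27 mm above the bar's centre line.
- recess (a point): Shim recess in the black insert on the top drawer's floor. The point: middle of the recess's front end, on its floor; x (into the cabinet) lengthwise, y across, z up. 134 long (x 0 to 134 mm), 58 wide, 14 mm deep; up to x = 59 mm it widens to 136 mm to let fingers down beside a shim. Drawer: outer front face at x = -31 mm, side walls at y = +-79 mm, 43 mm high. Clear of the cabinet when open by 0.17 m.
- vblock: Bystander: dark steel V-block, 50 x 50 x 40 mm, 0.55 kg, towards the back of the granite. Origin at the centre of its underside.
- loupe: Bystander: black eye loupe, 38 mm across, 38 mm high, 50 g, standing towards the back of the granite. Origin at the centre of its underside.
Things that resemble listed ones, but are neither listed nor needed, are in the scene too. What is shaped like the part that bears shim_c_mid but purple is not meant. What is shaped like the part that bears shim_d_mid but green is not meant.

How it is judged:
By the outcome, as a careful person would: the job done as asked, in the order asked, and still so for the second after the job is handed in, with the robot touching nothing.
Of shim_a, shim_b, shim_c, shim_d only 3 to 4 are there at a start; the rules pass over those that are not, and their reading is None.
At some moment in a run one of shim_a, shim_b, shim_c, shim_d may be knocked a few centimetres aside while the robot is not near it.
It also fails if it takes over 210 s, if anything falls off the work surface, if the arm or the gripper's body presses on something with over 40 N, if the wrist force passes 120 N, or if a joint passes its speed limit or range.

## Working session

There is one attempt and no reset: what is moved stays moved. The work goes in short steps, Python scripts to look and compute and a tool call to move; the robot and the scene stay as the last step left them, time stands still between calls to the robot, and variables do not carry over. Pictures are saved under pics/ and viewed, and the job is handed in when it is done.

Besides the shell and the picture viewer there is one more tool, called after "Emit:" as a command line: name --argument value ..., lists and objects as JSON in quotes. apply_moves: Moves the arm, as the interface text tells. Its arguments: {"type":"object","properties":{"targets":{"type":"array"},"grip_force":{"type":"number"}},"required":["targets"]}

```bash
ls; mkdir -p pics; cat > h.py <<'E'
import numpy as np, cv2
from plant import robot
from scipy.spatial.transform import Rotation as R
def rot(q): return R.from_quat([q[1],q[2],q[3],q[0]])
def save(s,name,crop=None,scale=1):
    im=s['img'][:,:,::-1]
    if crop: im=im[crop[1]:crop[3],crop[0]:crop[2]]
    if scale!=1: im=cv2.resize(im,None,fx=scale,fy=scale,interpolation=cv2.INTER_CUBIC)
    cv2.imwrite('pics/'+name+'.png',im)
def ray(s,u,v):
    d=np.array([(u-s['cx'])/s['fx'],-(v-s['cy'])/s['fy'],-1.])
    return np.array(s['eye']),rot(s['orientation']).apply(d)
def at_z(s,u,v,z):
    e,d=ray(s,u,v); t=(z-e[2])/d[2]; return e+t*d
def proj(s,p):
    c=rot(s['orientation']).inv().apply(np.array(p)-np.array(s['eye']))
    return s['cx']+s['fx']*c[0]/-c[2], s['cy']-s['fy']*c[1]/-c[2]
E
python3 - <<'E'
from h import *
for n in('top','side'):
    s=robot.snapshot(n); save(s,n+'0'); print({k:s[k] for k in s if k!='img'})
    for l in ['shim_a_mid','shim_c_mid','shim_d_mid','granite_edge','cab_drawer0_handle','recess','vblock','loupe']:
        print(l,[(np.round(d['at']).tolist(),round(d['score'],2)) for d in robot.place_of(s,l)][:6])
print(robot.get_state())
E
```

```text
pics
{'fx': 402.5464922973873, 'fy': 402.5464922973873, 'cx': 261.1000400408535, 'cy': 190.62560385385828, 'eye': array([ 458.35441674,   36.95588714, 1025.95218325]), 'orientation': array([-0.70033476, -0.04080556,  0.04300509,  0.71134851]), 'shot': 1}
shim_a_mid [([563.0, 102.0, 55.0], 0.9), ([707.0, 164.0, 60.0], 0.27)]
shim_c_mid [([558.0, 282.0, 58.0], 0.78), ([343.0, 308.0, -2.0], 0.75)]
shim_d_mid [([584.0, 17.0, 64.0], 0.87), ([431.0, -158.0, -2.0], 0.76)]
granite_edge [([436.0, 155.0, 63.0], 0.72), ([585.0, 19.0, 61.0], 0.72)]
cab_drawer0_handle [([573.0, -266.0, 112.0], 0.69), ([704.0, 164.0, 58.0], 0.52)]
recess [([643.0, -260.0, 80.0], 0.76)]
vblock [([696.0, -14.0, 60.0], 0.71), ([643.0, -260.0, 79.0], 0.65)]
loupe [([706.0, 166.0, 56.0], 0.75)]
{'fx': 433.7956526273099, 'fy': 433.7956526273099, 'cx': 247.25761488716952, 'cy': 195.95041341278093, 'eye': array([482.76677647, 996.30287685, 861.91155658]), 'orientation': array([-0.04612009, -0.01212595,  0.43214502,  0.90054238]), 'shot': 2}
shim_a_mid [([559.0, 106.0, 60.0], 0.76), ([556.0, 285.0, 60.0], 0.59)]
shim_c_mid
[... 302 characters left out ...]
[([702.0, -10.0, 54.0], 0.8)]
loupe []
{'time_s': 0.9, 'joints': array([-1.23200854e+00,  5.26630661e-02,  1.61287693e+00,  1.96028870e-05,
        1.47600346e+00, -1.19000310e-01]), 'qvel': array([ 0.00170916, -0.00021921, -0.00023664,  0.00064893,  0.00148356,
        0.00242873]), 'tau': array([ 1.11704925e-03, -3.93679726e+01, -3.70468462e+01,  2.03257673e-05,
        4.65430167e-04, -5.79268132e-06]), 'eef_pos': array([ 276.22951822, -560.63327347,  253.34029215]), 'orientation': array([-0.6004034 ,  0.60041439, -0.37349136,  0.37352713]), 'force': array([-0.01347323,  0.1233246 ,  0.67949029]), 'wrist_torque': array([-0.02503939, -0.02330856,  0.0237053 ]), 'width': 1.0039271271044083}
```

View pics/top0.png

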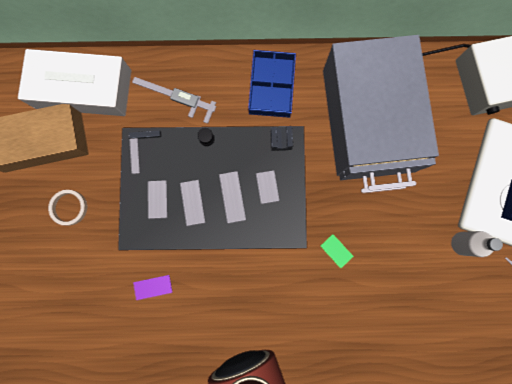

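View pics/side0.png

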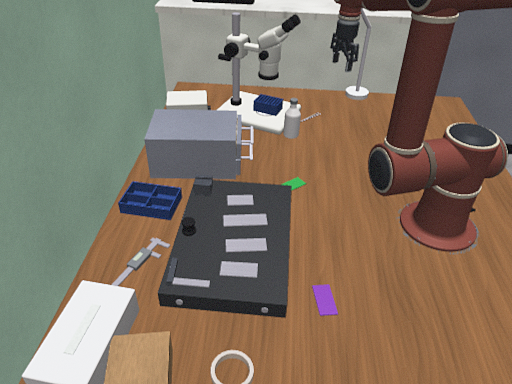

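```bash
cat >> h.py <<'E'
def rects(s,label,z,minscore=0.2):
    out=[]
    for d in robot.silhouettes(s,label):
        m=d['region'].astype(np.uint8)
        v,u=np.nonzero(m)
        if len(v)<20: continue
        P=np.array([at_z(s,a,b,z)[:2] for a,b in zip(u,v)],dtype=np.float32)
        # edge half-pixel growth handled by contour of pixels
        (c,wh,a)=cv2.minAreaRect(P)
        w,h=wh
        if w<h: w,h=h,w; a+=90
        a=(a+90)%180-90
        out.append((np.round(c,1).tolist(),round(w,1),round(h,1),round(a,1),round(d['score'],2),[round(u.mean()),round(v.mean())]))
    return out
E
python3 - <<'E'
from h import *
for n in('top','side'):
    s=robot.snapshot(n)
    save(s,n+'0c',(110,110,320,260) if n=='top' else (130,160,310,320),3)
    for l in ['shim_a_mid','shim_b_mid','shim_c_mid','shim_d_mid']:
        print(n,l); 
        for r in rects(s,l,60.5): print(r)
    if n=='top':
        for l in ['granite_edge','cab_drawer0_handle','vblock','loupe']:print(l,rects(s,l,{'g':58,'c':112,'v':98,'l':96}[l[0]]))
E
```

```text
top shim_a_mid
([560.6, 102.5], 122.6, 45.9, 8.3, 0.77, [232, 197])
top shim_b_mid
([547.7, 197.4], 106.4, 45.8, 9.0, 0.93, [193, 202])
top shim_c_mid
([557.9, 284.1], 89.6, 43.5, 0.7, 0.69, [157, 199])
([350.7, 291.7], 84.6, 42.2, -78.0, 0.69, [152, 287])
top shim_d_mid
([582.9, 15.9], 75.9, 46.4, 6.9, 0.68, [268, 187])
([427.4, -144.4], 70.9, 41.6, 40.4, 0.65, [337, 251])
([559.9, 102.3], 119.5, 42.1, 10.1, 0.23, [233, 197])
granite_edge [([586.0, 150.2], 450.4, 300.6, 89.2, 0.77, [213, 190])]
cab_drawer0_handle [([601.4, -266.5], 211.9, 64.1, -84.2, 0.81, [390, 170])]
vblock [([693.2, -17.0], 58.0, 49.7, -1.1, 0.79, [281, 138])]
loupe [([699.6, 161.2], 44.5, 34.8, 26.0, 0.71, [206, 137]), ([544.3, 191.9], 102.4, 43.3, 9.0, 0.45, [193, 202])]
side shim_a_mid
([558.0, 105.4], 117.3, 45.4, 6.5, 0.78, [245, 219])
([708.2, 146.7], 76.9, 34.8, -78.0, 0.71, [188, 226])
side shim_b_mid
([547.1, 203.4], 101.6, 43.4, 6.4, 0.88, [245, 245])
side shim_c_mid
([350.4, 355.8], 87.7, 44.9, -80.0, 0.94, [325, 299])
([556.2, 285.4], 90.3, 46.1, 2.1, 0.79, [239, 269])
side shim_d_mid
([581.1, 20.1], 70.8, 50.7, 6.7, 0.8, [240, 199])
([421.2, -80.7], 59.6, 43.2, 44.3, 0.64, [295, 182])
```

```bash
python3 -c "
import cv2
a=cv2.imread('pics/top0c.png');print(a.shape)"
```

```text
(450, 630, 3)
```

View pics/top0c.png

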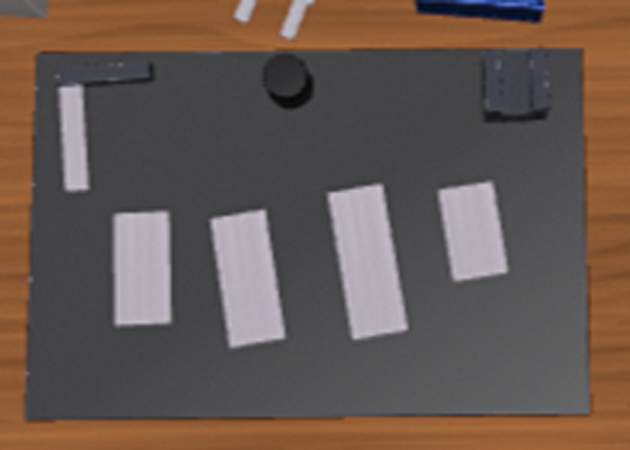

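```bash
python3 - <<'E'
from h import *
s=robot.snapshot('top'); save(s,'cab0',(320,130,450,210),6)
E
```

```text
(no output)
```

View pics/cab0.png

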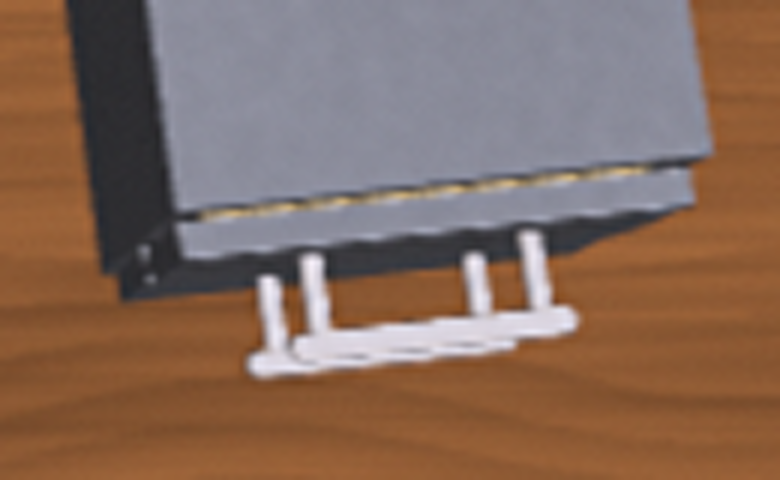

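```bash
cat >> h.py <<'E'
def rel(target,yaw=None,jx=None):
    """shift in tool axes cm to world target TCP; yaw: desired angle of tool x axis (deg) about z"""
    st=robot.get_state(); q=rot(st['orientation']); 
    d=q.inv().apply(np.array(target)-st['eef_pos'])/10
    M=q.as_matrix()
    out='d=%s'%np.round(d,2).tolist()
    if yaw is not None:
        # tool y down (0,0,-1), tool x at yaw or yaw+180
        best=None
        for y in (yaw,yaw+180):
            y=np.radians(y); X=np.array([np.cos(y),np.sin(y),0]); Y=np.array([0,0,-1.]); Z=np.cross(X,Y)
            r=(q.inv()*R.from_matrix(np.array([X,Y,Z]).T)).as_rotvec(degrees=True)
            if best is None or np.linalg.norm(r)<np.linalg.norm(best): best=r
        out+=' rot=%s'%np.round(best,2).tolist()
    print(out,'tcp',np.round(st['eef_pos'],1).tolist(),'xaxis',np.round(M[:,0],3).tolist(),'zaxis',np.round(M[:,2],3).tolist(),'F',np.round(st['force'],1).tolist(),'w',round(st['width'],3),'t',st['time_s'],'q6',round(st['joints'][5],2))
E
python3 - <<'E'
from h import *
s=robot.snapshot('top')
a=at_z(s,369.5,187.5,115);b=at_z(s,416.2,183.3,115);print(a,b,np.linalg.norm(a-b),np.degrees(np.arctan2(a[0]-b[0],a[1]-b[1])),(a+b)/2)
rel([573,-265,200],5)
E
```

```text
[ 570.22912783 -214.24161201  115.        ] [ 578.24994816 -321.50404488  115.        ] 107.5619034070987 -4.276478114222533 [ 574.239538   -267.87282845  115.        ]
d=[-13.4, 5.33, 39.69] rot=[-0.0, -68.77, -0.0] tcp [276.2, -560.6, 253.3] xaxis [0.442, -0.897, -0.0] zaxis [0.897, 0.442, 0.0] F [-0.1, -0.1, 0.5] w 0.997 t 1.7 q6 -0.12
```

Emit:
apply_moves --targets '[{"translation": [0,0,0],"dr": [0,-9.9,0],"jaw": 0.7},{"translation": [0,0,0],"dr": [0,-9.9,0],"jaw": 0.7},{"translation": [0,0,0],"dr": [0,-9.9,0],"jaw": 0.7},{"translation": [0,0,0],"dr": [0,-9.9,0],"jaw": 0.7},{"translation": [0,0,0],"dr": [0,-9.9,0],"jaw": 0.7},{"translation": [0,0,0],"dr": [0,-9.9,0],"jaw": 0.7},{"translation": [0,0,0],"dr": [0,-9.4,0],"jaw": 0.7},{"translation": [0,0,0],"dr": [0,0,0],"jaw": 0.7}]' --grip_force 30

```text
time_s: 2.7
eef_pos: [276.2, -560.6, 253.3]
orientation: [0.706, -0.706, -0.044, 0.044]
force: [-0.3, 0.2, 1.1]
width: 0.701
```

```bash
python3 - <<'E'
from h import *
rel([573.5,-266,190],5)
E
```

```text
d=[33.19, 6.33, 25.5] rot=[-0.0, 2.21, -0.0] tcp [276.2, -560.6, 253.3] xaxis [0.992, 0.126, 0.0] zaxis [-0.126, 0.992, 0.0] F [-0.3, 0.2, 1.1] w 0.701 t 2.7 q6 -1.36
```

Emit:
apply_moves --targets '[{"translation": [5,0,5],"dr": [0,2.2,0],"jaw": 0.7},{"translation": [5,0,5],"dr": [0,0,0],"jaw": 0.7},{"translation": [5,0,5],"dr": [0,0,0],"jaw": 0.7},{"translation": [5,0,5],"dr": [0,0,0],"jaw": 0.7},{"translation": [5,2,5],"dr": [0,0,0],"jaw": 0.7},{"translation": [4,2,0.8],"dr": [0,0,0],"jaw": 0.7},{"translation": [3,2,0.2],"dr": [0,0,0],"jaw": 0.7},{"translation": [0,0,0],"dr": [0,0,0],"jaw": 0.7}]'

```text
time_s: 3.7
eef_pos: [551.7, -303.4, 197.1]
orientation: [-0.705, 0.708, 0.022, -0.02]
force: [-0.6, -1.1, -1.8]
width: 0.702
```

```bash
python3 - <<'E'
from h import *
rel([573.5,-266,117],5)
s=robot.snapshot('side'); save(s,'s1',(120,60,400,220),2.8)
E
```

```text
d=[2.37, 8.0, 3.64] rot=[0.24, -1.6, 0.21] tcp [551.7, -303.4, 197.1] xaxis [0.998, 0.059, 0.004] zaxis [-0.059, 0.998, -0.004] F [-0.6, -1.1, -1.8] w 0.702 t 3.7 q6 -0.68
```

View pics/s1.png

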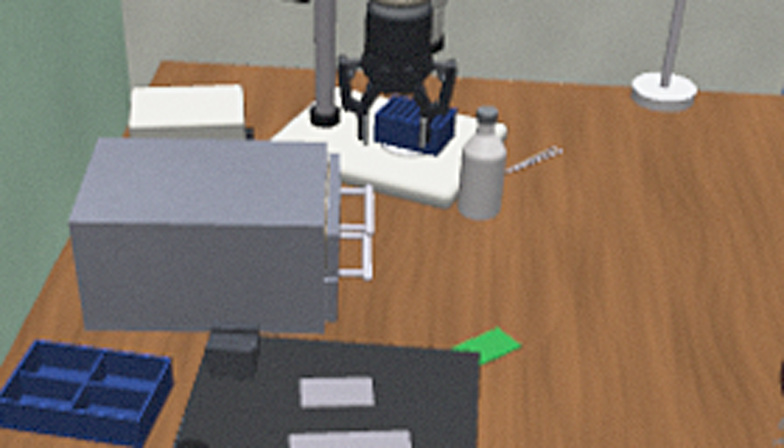

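Emit:
apply_moves --targets '[{"translation": [1.2,0,2],"dr": [0,-1.4,0],"jaw": 0.3},{"translation": [1,0,1.5],"dr": [0,0,0],"jaw": 0.3},{"translation": [0.2,0,0.2],"dr": [0,0,0],"jaw": 0.3},{"translation": [0,0,0],"dr": [0,0,0],"jaw": 0.3},{"translation": [0,0,0],"dr": [0,0,0],"jaw": 0.3},{"translation": [0,0,0],"dr": [0,0,0],"jaw": 0.3},{"translation": [0,0,0],"dr": [0,0,0],"jaw": 0.3},{"translation": [0,0,0],"dr": [0,0,0],"jaw": 0.3}]'

```text
time_s: 4.75
eef_pos: [571.4, -268.6, 202.1]
orientation: [-0.703, 0.71, 0.029, -0.023]
force: [0.1, 0.0, -0.1]
width: 0.299
```

```bash
python3 - <<'E'
from h import *
rel([573.5,-266,117],5)
s=robot.snapshot('side'); save(s,'s2',(120,60,320,220),3.6)
E
```

```text
d=[0.17, 8.51, 0.33] rot=[0.58, -0.76, 0.42] tcp [571.4, -268.6, 202.1] xaxis [0.997, 0.074, 0.007] zaxis [-0.074, 0.997, -0.01] F [0.1, 0.0, -0.1] w 0.299 t 4.75 q6 -0.63
```

View pics/s2.png

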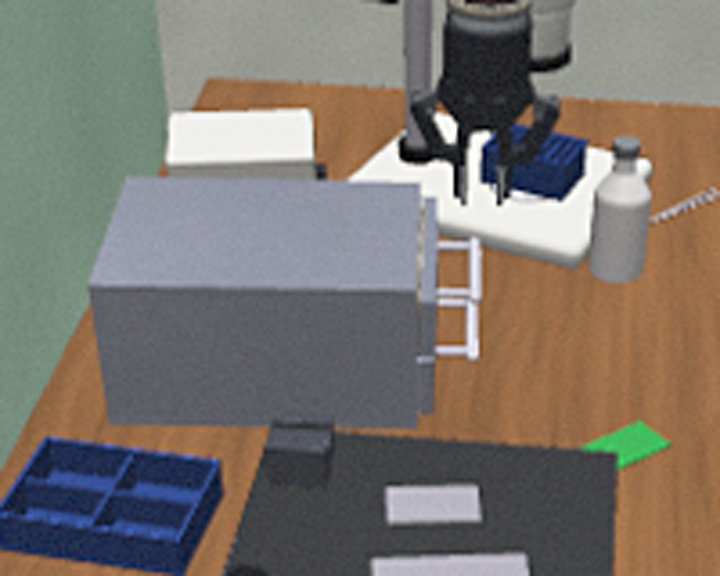

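Emit:
apply_moves --targets '[{"translation": [0.1,2,0.2],"dr": [0.6,-0.7,0.4],"jaw": 0.3},{"translation": [0.1,2,0],"dr": [0,0,0],"jaw": 0.3},{"translation": [0,2,0],"dr": [0,0,0],"jaw": 0.3},{"translation": [0,1.5,0],"dr": [0,0,0],"jaw": 0.3},{"translation": [0,0.8,0],"dr": [0,0,0],"jaw": 0.3},{"translation": [0,0,0],"dr": [0,0,0],"jaw": 0.3},{"translation": [0,0,0],"dr": [0,0,0],"jaw": 0.3},{"translation": [0,0,0],"dr": [0,0,0],"jaw": 0.3}]'

```text
time_s: 5.8
eef_pos: [574.2, -265.6, 115.2]
orientation: [0.708, -0.705, -0.031, 0.031]
force: [-2.4, 0.8, 2.5]
width: 0.303
```

```bash
python3 - <<'E'
from h import *
rel([573.5,-266,117],5)
s=robot.snapshot('side'); save(s,'s3',(120,60,320,220),3.6)
E
```

```text
d=[-0.08, -0.18, -0.03] rot=[-0.18, 0.04, 0.04] tcp [574.2, -265.6, 115.2] xaxis [0.996, 0.088, 0.001] zaxis [-0.088, 0.996, 0.003] F [-2.4, 0.8, 2.5] w 0.303 t 5.8 q6 -0.64
```

View pics/s3.png

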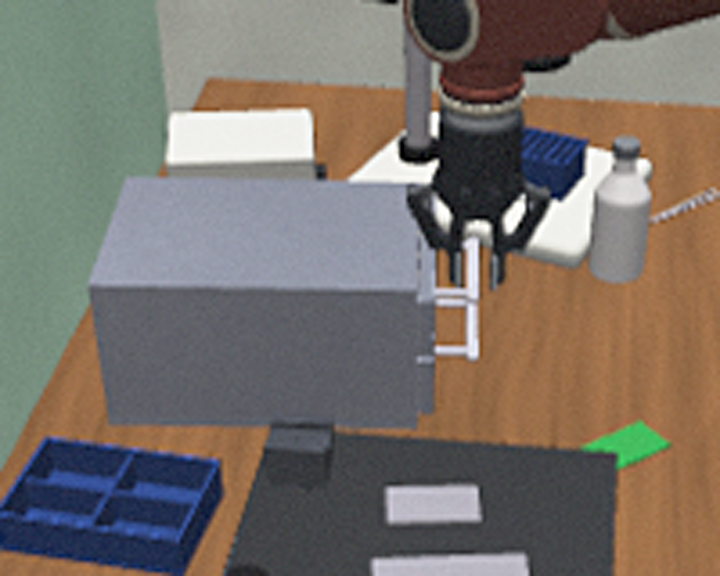

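Emit:
apply_moves --targets '[{"translation": [0,0,0],"dr": [0,0,0],"jaw": 0},{"translation": [0,0,0],"dr": [0,0,0],"jaw": 0},{"translation": [0,0,0],"dr": [0,0,0],"jaw": 0},{"translation": [0,0,0],"dr": [0,0,0],"jaw": 0},{"translation": [-0.5,0,0],"dr": [0,0,0],"jaw": 0},{"translation": [-1.5,0,0],"dr": [0,0,0],"jaw": 0},{"translation": [-2,0,0],"dr": [0,0,0],"jaw": 0},{"translation": [-2,0,0],"dr": [0,0,0],"jaw": 0}]'

```text
time_s: 6.85
eef_pos: [513.4, -271.4, 115.2]
orientation: [0.707, -0.706, -0.033, 0.03]
force: [2.3, -0.8, 0.7]
width: 0.119
```

```bash
python3 - <<'E'
from h import *
rel([374.5,-283.5,115],5)
E
```

```text
d=[-13.94, -0.05, 0.03] rot=[-0.06, 0.1, 0.27] tcp [513.4, -271.4, 115.2] xaxis [0.996, 0.089, 0.005] zaxis [-0.089, 0.996, 0.001] F [2.3, -0.8, 0.7] w 0.119 t 6.85 q6 -0.71
```

Emit:
apply_moves --targets '[{"translation": [-2.5,0,0],"dr": [0,0,0.2],"jaw": 0},{"translation": [-2.5,0,0],"dr": [0,0,0],"jaw": 0},{"translation": [-2.5,0,0],"dr": [0,0,0],"jaw": 0},{"translation": [-2.5,0,0],"dr": [0,0,0],"jaw": 0},{"translation": [-2,0,0],"dr": [0,0,0],"jaw": 0},{"translation": [-1,0,0],"dr": [0,0,0],"jaw": 0},{"translation": [0,0,0],"dr": [0,0,0],"jaw": 0},{"translation": [0,0,0],"dr": [0,0,0],"jaw": 0}]'

```text
time_s: 7.85
eef_pos: [374.9, -284.2, 115.1]
orientation: [-0.705, 0.708, 0.032, -0.029]
force: [-0.3, -0.7, 0.8]
width: 0.109
```

```bash
python3 - <<'E'
from h import *
rel([374.5,-283.5,115],5)
E
```

```text
d=[-0.03, 0.01, 0.07] rot=[0.25, -0.07, 0.19] tcp [374.9, -284.2, 115.1] xaxis [0.996, 0.086, 0.003] zaxis [-0.086, 0.996, -0.004] F [-0.3, -0.7, 0.8] w 0.109 t 7.85 q6 -0.89
```

Emit:
apply_moves --targets '[{"translation": [0,0,0],"dr": [0,0,0],"jaw": 0.3},{"translation": [0,0,0],"dr": [0,0,0],"jaw": 0.3},{"translation": [0,0,0],"dr": [0,0,0],"jaw": 0.3},{"translation": [0,-3,0],"dr": [0,0,0],"jaw": 0.3},{"translation": [0,-5,0],"dr": [0,0,0],"jaw": 0.3},{"translation": [0,-5,0],"dr": [0,9,0],"jaw": 0.1},{"translation": [0,0,0],"dr": [0,10,0],"jaw": 0},{"translation": [0,0,0],"dr": [0,10,0],"jaw": 0}]'

```text
time_s: 8.85
eef_pos: [375.6, -282.1, 247.3]
orientation: [0.691, -0.69, 0.152, -0.153]
force: [-0.6, -0.1, -0.4]
width: 0.001
```

Emit:
apply_moves --targets '[{"translation": [0,0,0],"dr": [0,10,0],"jaw": 0},{"translation": [0,0,0],"dr": [0,10,0],"jaw": 0},{"translation": [0,0,0],"dr": [0,10,0],"jaw": 0},{"translation": [0,0,0],"dr": [0,10,0],"jaw": 0},{"translation": [0,0,0],"dr": [0,10,0],"jaw": 0},{"translation": [0,0,0],"dr": [0,8,0],"jaw": 0},{"translation": [0,0,0],"dr": [0,0,0],"jaw": 0},{"translation": [0,0,0],"dr": [0,0,0],"jaw": 0}]'

```text
time_s: 9.85
eef_pos: [377.0, -280.8, 246.3]
orientation: [0.525, -0.522, 0.476, -0.475]
force: [-0.6, -0.9, 0.1]
width: 0.004
```

```bash
python3 - <<'E'
from h import *
rel([560,103.5,130],-82)
s=robot.snapshot('side'); save(s,'s4'); s=robot.snapshot('top'); save(s,'t4')
for l in ['cab_drawer0_handle','recess','shim_a_mid']:
    print(l,[(np.round(d['at']).tolist(),round(d['score'],2)) for d in robot.place_of(s,l)][:6])
E
```

```text
d=[-36.47, 11.8, 21.86] rot=[-0.16, -2.51, -0.17] tcp [377.0, -280.8, 246.3] xaxis [0.096, -0.995, -0.003] zaxis [0.995, 0.096, 0.003] F [-0.6, -0.9, 0.1] w 0.004 t 9.85 q6 0.67
cab_drawer0_handle [([378.0, -282.0, 114.0], 0.97)]
recess [([446.0, -274.0, 81.0], 0.92)]
shim_a_mid [([561.0, 103.0, 58.0], 0.88)]
```

View pics/t4.png

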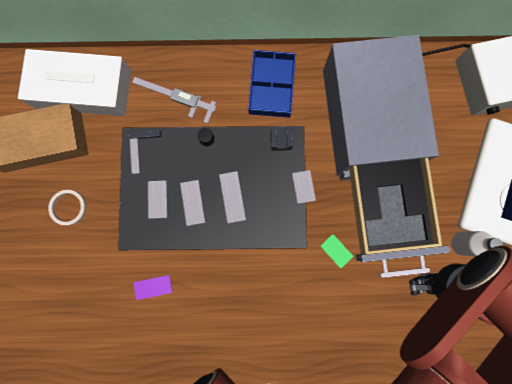

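```bash
python3 - <<'E'
from h import *
s=robot.snapshot('top'); save(s,'t5',(260,150,340,230),8)
for r in rects(s,'shim_d_mid',60.5): print(r)
print(rects(s,'granite_edge',58))
s2=robot.snapshot('side'); save(s2,'s5',(180,160,310,230),6)
for r in rects(s2,'shim_d_mid',60.5): print(r)
E
```

```text
([582.9, -70.3], 75.7, 44.2, 8.5, 0.87, [304, 186])
([426.8, -143.7], 70.8, 43.0, 41.1, 0.59, [337, 251])
([505.5, -292.2], 274.3, 218.0, 3.9, 0.29, [396, 212])
[]
([579.6, -68.0], 77.5, 46.2, 6.8, 0.62, [243, 181])
([416.0, -82.1], 45.7, 37.5, 43.4, 0.6, [297, 182])
```

View pics/t5.png

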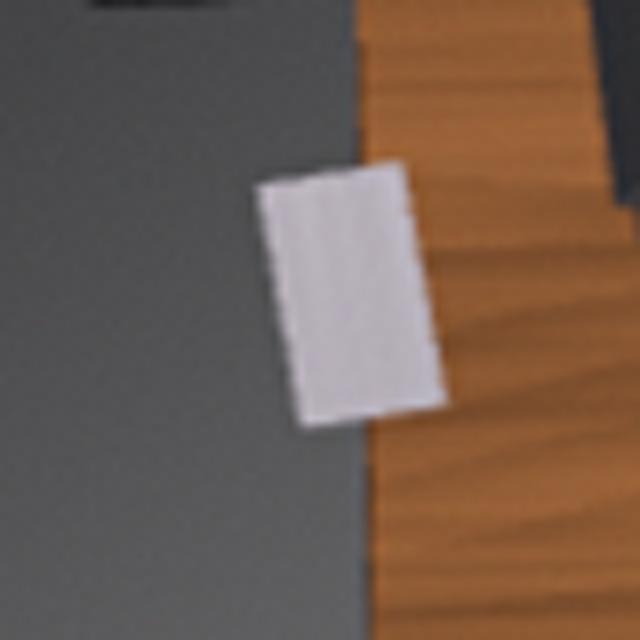

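View pics/s5.png

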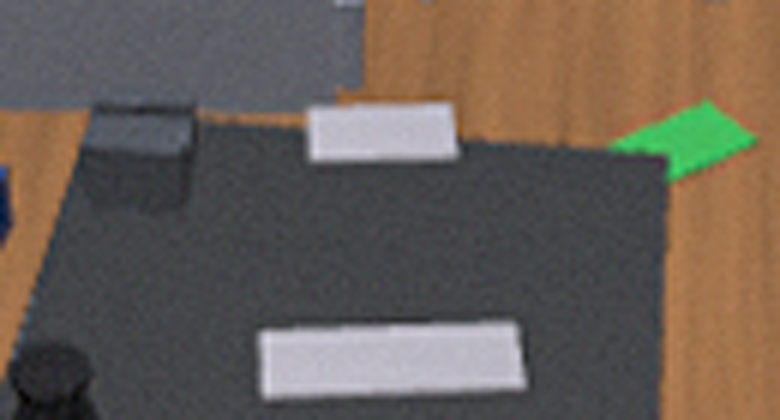

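Emit:
apply_moves --targets '[{"translation": [-5,0,3.1],"dr": [0,0,0],"jaw": 0},{"translation": [-5,0,3.1],"dr": [0,0,0],"jaw": 0},{"translation": [-5,0,3.1],"dr": [0,0,0],"jaw": 0},{"translation": [-5,0,3.1],"dr": [0,0,0],"jaw": 0},{"translation": [-5,0,3.1],"dr": [0,0,0],"jaw": 0},{"translation": [-5,2,3.1],"dr": [0,0,0],"jaw": 0},{"translation": [-5,2,3.1],"dr": [0,0,0],"jaw": 0},{"translation": [-1,2,0],"dr": [0,0,0],"jaw": 0}]'

```text
time_s: 11.35
eef_pos: [567.3, 104.6, 191.6]
orientation: [0.525, -0.518, 0.474, -0.481]
force: [-0.2, -0.6, 0.1]
width: -0.001
```

```bash
python3 - <<'E'
from h import *
rel([560,103.5,100],-82)
E
```

```text
d=[0.04, 9.15, -0.86] rot=[-0.76, -2.93, 0.07] tcp [567.3, 104.6, 191.6] xaxis [0.088, -0.996, 0.001] zaxis [0.996, 0.088, 0.013] F [-0.2, -0.6, 0.1] w -0.001 t 11.35 q6 1.54
```

Emit:
apply_moves --targets '[{"translation": [0,2,0],"dr": [-0.8,-2.9,0],"jaw": 0},{"translation": [0,2,0],"dr": [0,0,0],"jaw": 0},{"translation": [0,2,0],"dr": [0,0,0],"jaw": 0},{"translation": [0,2,0],"dr": [0,0,0],"jaw": 0},{"translation": [0,1,-0.3],"dr": [0,0,0],"jaw": 0},{"translation": [0,0,0],"dr": [0,0,0],"jaw": 0},{"translation": [0,0,0],"dr": [0,0,0],"jaw": 0},{"translation": [0,0,0],"dr": [0,0,0],"jaw": 0}]'

```text
time_s: 12.35
eef_pos: [562.5, 101.9, 95.6]
orientation: [-0.531, 0.534, -0.465, 0.465]
force: [-0.3, 0.3, -0.2]
width: 0.003
```

```bash
python3 - <<'E'
from h import *
rel([565,104,82.5],-82)
s=robot.snapshot('side'); save(s,'s6',(160,120,340,280),4)
E
```

```text
d=[-0.18, 1.31, 0.28] rot=[0.19, -0.21, 0.12] tcp [562.5, 101.9, 95.6] xaxis [0.135, -0.991, 0.002] zaxis [0.991, 0.135, -0.003] F [-0.3, 0.3, -0.2] w 0.003 t 12.35 q6 1.49
```

View pics/s6.png

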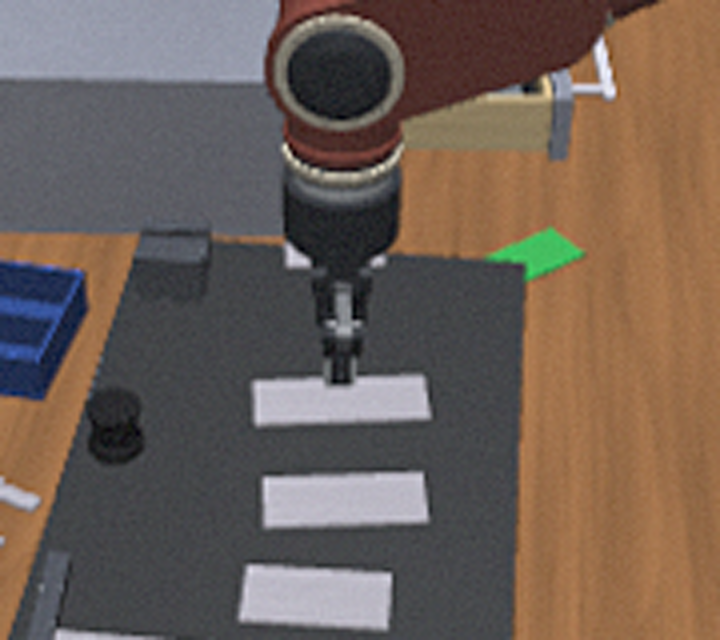

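Emit:
apply_moves --targets '[{"translation": [-0.1,0.5,0.2],"dr": [0,0,0],"jaw": 0},{"translation": [0,0.5,0],"dr": [0,0,0],"jaw": 0},{"translation": [0,0.2,0],"dr": [0,0,0],"jaw": 0},{"translation": [0,0.1,0],"dr": [0,0,0],"jaw": 0},{"translation": [0,0.1,0],"dr": [0,0,0],"jaw": 0},{"translation": [0,0.1,0],"dr": [0,0,0],"jaw": 0},{"translation": [0,0.1,0],"dr": [0,0,0],"jaw": 0},{"translation": [0,0.1,0],"dr": [0,0,0],"jaw": 0}]'

```text
time_s: 13.4
eef_pos: [566.9, 103.6, 82.5]
orientation: [-0.533, 0.533, -0.464, 0.466]
force: [-3.1, 0.4, 6.2]
width: 0.003
```

```bash
python3 - <<'E'
from h import *
rel([456,88,82.5],-82)
E
```

```text
d=[0.03, -0.01, -11.19] rot=[-0.07, -0.18, 0.14] tcp [566.9, 103.6, 82.5] xaxis [0.136, -0.991, 0.003] zaxis [0.991, 0.136, 0.001] F [-3.1, 0.4, 6.2] w 0.003 t 13.4 q6 1.49
```

Emit:
apply_moves --targets '[{"translation": [0,0.1,-0.5],"dr": [0,0,0],"jaw": 0},{"translation": [0,0.1,-0.8],"dr": [0,0,0],"jaw": 0},{"translation": [0,0.1,-0.8],"dr": [0,0,0],"jaw": 0},{"translation": [0,0.1,-0.8],"dr": [0,0,0],"jaw": 0},{"translation": [0,0.1,-0.8],"dr": [0,0,0],"jaw": 0},{"translation": [0,0.1,-0.8],"dr": [0,0,0],"jaw": 0},{"translation": [0,0.1,-0.5],"dr": [0,0,0],"jaw": 0},{"translation": [0,0.1,0],"dr": [0,0,0],"jaw": 0}]'

```text
time_s: 14.4
eef_pos: [522.5, 96.7, 82.6]
orientation: [0.538, -0.527, 0.458, -0.472]
force: [-3.0, -0.4, 9.2]
width: 0.001
```

```bash
python3 - <<'E'
from h import *
rel([456,88,82.5],-82)
s=robot.snapshot('top')
for r in rects(s,'shim_a_mid',60.5): print(r)
s=robot.snapshot('side'); save(s,'s7',(160,120,340,280),4)
for r in rects(s,'shim_a_mid',60.5): print(r)
E
```

```text
d=[-0.03, -0.16, -6.7] rot=[-1.42, -0.2, 0.24] tcp [522.5, 96.7, 82.6] xaxis [0.136, -0.991, 0.004] zaxis [0.99, 0.136, 0.025] F [-3.0, -0.4, 9.2] w 0.001 t 14.4 q6 1.48
([472.4, 88.5], 40.6, 23.7, 89.1, 0.75, [239, 233])
([582.4, -70.4], 73.7, 42.5, 9.9, 0.45, [304, 186])
([516.7, 97.9], 119.6, 46.4, 9.3, 0.79, [260, 219])
```

View pics/s7.png

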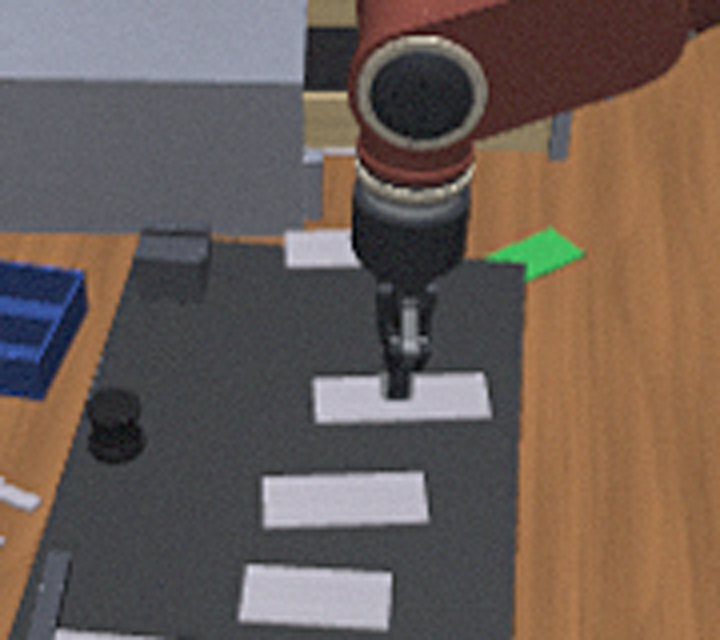

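Emit:
apply_moves --targets '[{"translation": [0,0.1,-0.6],"dr": [-0.7,0,0],"jaw": 0},{"translation": [0,0.1,-1.1],"dr": [-0.7,0,0],"jaw": 0},{"translation": [0,0.1,-1.2],"dr": [-0.3,0,0],"jaw": 0},{"translation": [0,0.1,-1.2],"dr": [-0.2,0,0],"jaw": 0},{"translation": [0,0.1,-1.2],"dr": [-0.2,0,0],"jaw": 0},{"translation": [0,0.1,-1.2],"dr": [-0.2,0,0],"jaw": 0},{"translation": [0,0.1,-0.6],"dr": [-0.2,0,0],"jaw": 0},{"translation": [0,0.1,0],"dr": [0,0,0],"jaw": 0}]'

```text
time_s: 15.6
eef_pos: [455.6, 86.9, 82.5]
orientation: [-0.532, 0.534, -0.463, 0.467]
force: [-3.2, -0.4, 10.3]
width: -0.005
```

```bash
python3 - <<'E'
from h import *
rel([456,88,82.5],-82)
s=robot.snapshot('side'); save(s,'s8',(160,120,340,280),4)
for r in rects(s,'shim_a_mid',60.5): print(r)
E
```

```text
d=[-0.11, -0.0, 0.06] rot=[-0.12, -0.23, 0.34] tcp [455.6, 86.9, 82.5] xaxis [0.135, -0.991, 0.006] zaxis [0.991, 0.135, 0.002] F [-3.2, -0.4, 10.3] w -0.005 t 15.6 q6 1.47
([450.2, 87.2], 120.2, 48.2, 10.1, 0.96, [284, 219])
```

View pics/s8.png

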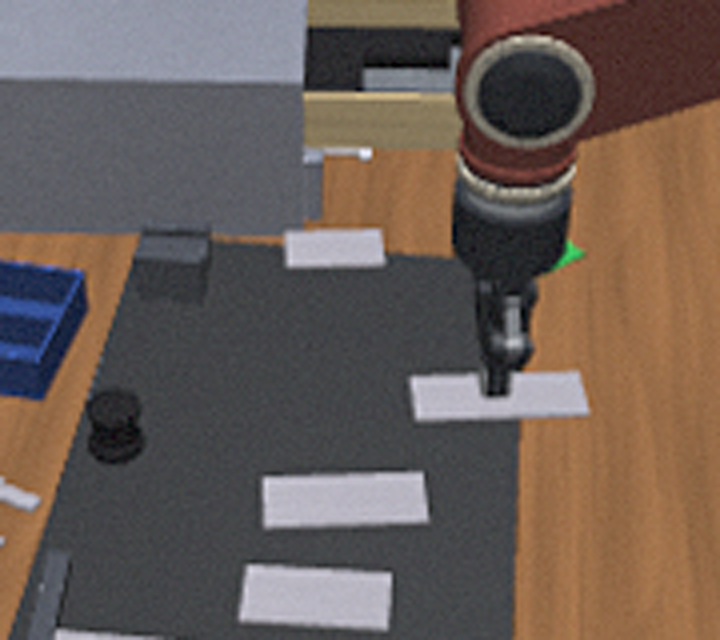

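Emit:
apply_moves --targets '[{"translation": [0,-1,0],"dr": [0,0,0.3],"jaw": 0},{"translation": [0,-3,0],"dr": [0,0,0],"jaw": 0.3},{"translation": [0,-1,-2.5],"dr": [0,0,0],"jaw": 0.75},{"translation": [0,0,-2],"dr": [0,0,0],"jaw": 0.75},{"translation": [0,0,0],"dr": [0,0,0],"jaw": 0.75},{"translation": [0,0,0],"dr": [0,0,0],"jaw": 0.75},{"translation": [0,0,0],"dr": [0,0,0],"jaw": 0.75},{"translation": [0,0,0],"dr": [0,0,0],"jaw": 0.75}]'

```text
time_s: 16.7
eef_pos: [404.9, 80.4, 130.1]
orientation: [-0.531, 0.535, -0.467, 0.463]
force: [0.2, -0.2, -0.2]
width: 0.751
```

```bash
python3 - <<'E'
from h import *
rel([410.5,81.5,72],-81.5)
s=robot.snapshot('side'); save(s,'s9',(200,120,350,260),4)
for r in rects(s,'shim_a_mid',60.5): print(r)
s=robot.snapshot('top'); save(s,'t9',(150,150,350,300),4)
for r in rects(s,'shim_a_mid',60.5): print(r)
print(rects(s,'granite_edge',58))
E
```

```text
d=[-0.02, 5.8, 0.63] rot=[0.53, -0.73, -0.07] tcp [404.9, 80.4, 130.1] xaxis [0.135, -0.991, -0.001] zaxis [0.991, 0.135, -0.009] F [0.2, -0.2, -0.2] w 0.751 t 16.7 q6 1.45
([449.8, 86.7], 120.3, 50.1, 6.5, 0.84, [284, 218])
([524.5, -349.9], 284.5, 221.3, -85.6, 0.45, [265, 137])
([474.2, 89.4], 71.9, 44.3, 8.6, 0.63, [238, 232])
[([585.3, 150.6], 450.5, 301.6, 89.5, 0.76, [213, 188])]
```

View pics/s9.png

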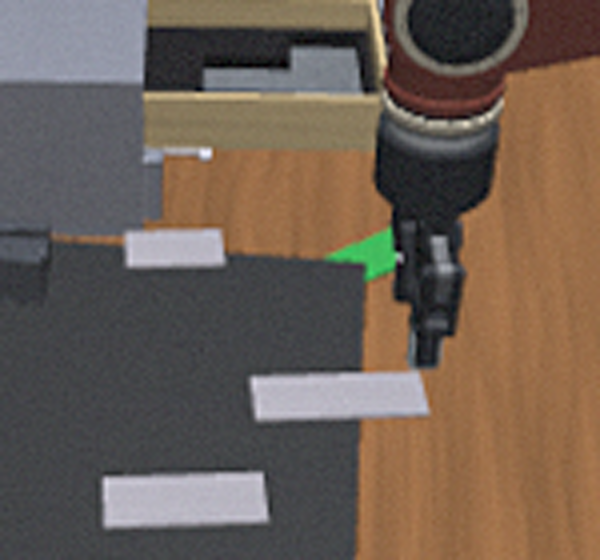

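View pics/t9.png

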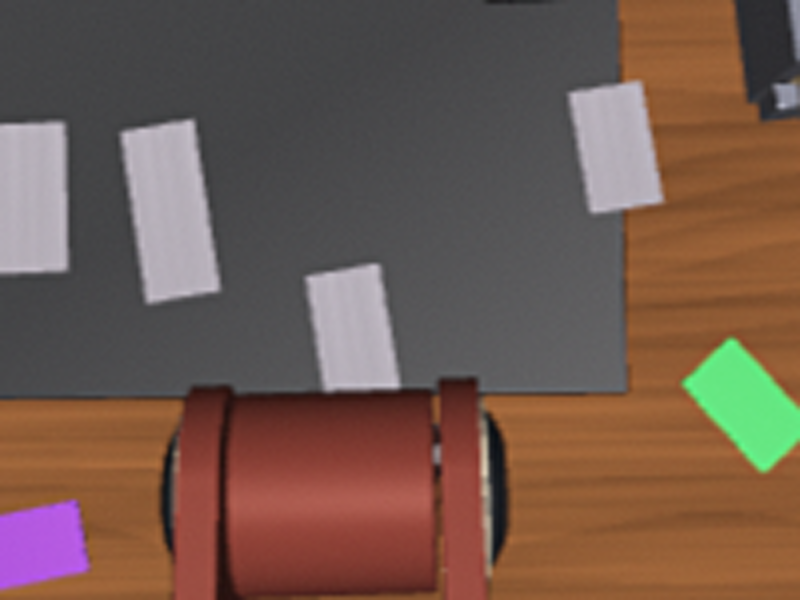

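Emit:
apply_moves --targets '[{"translation": [0.1,2,0.3],"dr": [0.5,-0.7,0],"jaw": 0.75},{"translation": [0,2,0.3],"dr": [0,0,0],"jaw": 0.75},{"translation": [0,1.2,0],"dr": [0,0,0],"jaw": 0.75},{"translation": [0,0.5,0],"dr": [0,0,0],"jaw": 0.75},{"translation": [0,0.1,0],"dr": [0,0,0],"jaw": 0.75},{"translation": [0,0,0],"dr": [0,0,0],"jaw": 0.75},{"translation": [0,0,0],"dr": [0,0,0],"jaw": 0.75},{"translation": [0,0,0],"dr": [0,0,0],"jaw": 0.75}]'

```text
time_s: 17.95
eef_pos: [413.1, 80.4, 73.3]
orientation: [0.537, -0.534, 0.46, -0.463]
force: [0.1, 1.3, -0.4]
width: 0.749
```

```bash
python3 - <<'E'
from h import *
rel([410.5,81,72],-81.5)
s=robot.snapshot('side'); save(s,'s10',(240,160,320,240),8)
E
```

```text
d=[-0.1, 0.13, -0.25] rot=[-0.32, 0.0, -0.02] tcp [413.1, 80.4, 73.3] xaxis [0.148, -0.989, -0.0] zaxis [0.989, 0.148, 0.006] F [0.1, 1.3, -0.4] w 0.749 t 17.95 q6 1.44
```

View pics/s10.png

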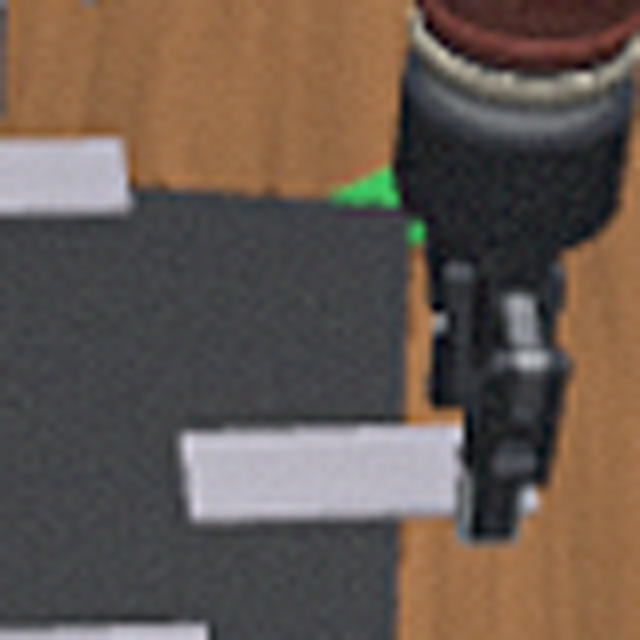

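Emit:
apply_moves --targets '[{"translation": [0,0.2,-0.2],"dr": [0,0,0],"jaw": 0.75},{"translation": [0,0,0],"dr": [0,0,0],"jaw": 0.6},{"translation": [0,0,0],"dr": [0,0,0],"jaw": 0.4},{"translation": [0,0,0],"dr": [0,0,0],"jaw": 0.4},{"translation": [0,0,0],"dr": [0,0,0],"jaw": 0.4},{"translation": [0,0,0],"dr": [0,0,0],"jaw": 0.4},{"translation": [0,0,0],"dr": [0,0,0],"jaw": 0.4},{"translation": [0,0,0],"dr": [0,0,0],"jaw": 0.4}]' --grip_force 40

```text
time_s: 19.0
eef_pos: [411.3, 80.1, 71.8]
orientation: [0.537, -0.534, 0.46, -0.463]
force: [-0.2, -0.0, 1.3]
width: 0.496
```

```bash
python3 - <<'E'
from h import *
rel([410.5,81,72],-81.5)
s=robot.snapshot('side'); save(s,'s11',(240,160,320,240),8)
E
```

```text
d=[-0.1, -0.02, -0.06] rot=[-0.35, 0.01, -0.01] tcp [411.3, 80.1, 71.8] xaxis [0.148, -0.989, -0.0] zaxis [0.989, 0.148, 0.006] F [-0.2, -0.0, 1.3] w 0.496 t 19.0 q6 1.44
```

View pics/s11.png

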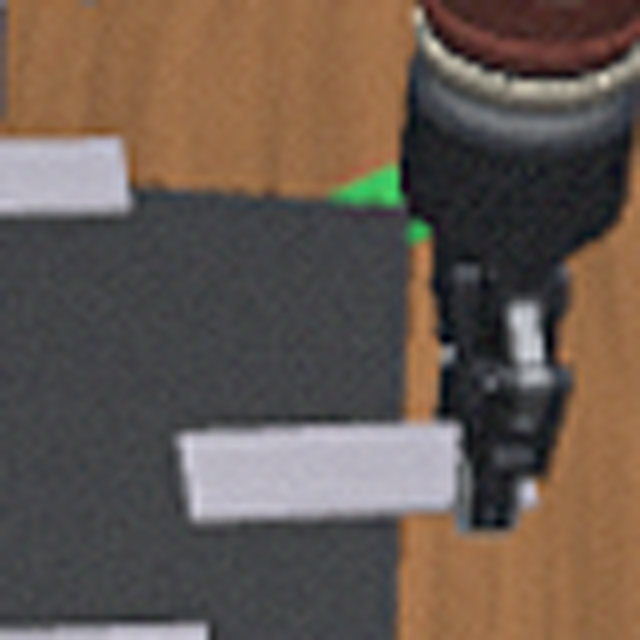

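Emit:
apply_moves --targets '[{"translation": [0,-0.3,0],"dr": [0,0,0],"jaw": 0.4},{"translation": [0,-0.7,0],"dr": [0,0,0],"jaw": 0.4},{"translation": [0,-1.5,0],"dr": [0,0,0],"jaw": 0.4},{"translation": [0,-2.5,0],"dr": [0,0,0],"jaw": 0.4},{"translation": [0,-3,0],"dr": [0,0,0],"jaw": 0.4},{"translation": [0,-3,0],"dr": [0,0,0],"jaw": 0.4},{"translation": [0,-2,0],"dr": [0,0,0],"jaw": 0.4},{"translation": [0,0,0],"dr": [0,0,0],"jaw": 0.4}]'

```text
time_s: 20.05
eef_pos: [410.1, 80.0, 210.6]
orientation: [0.538, -0.533, 0.459, -0.464]
force: [-0.8, 0.1, -1.2]
width: 0.493
```

```bash
python3 - <<'E'
from h import *
rel([410.5,81,72],-81.5)
s=robot.snapshot('side'); save(s,'s12',(200,100,350,240),5)
s=robot.snapshot('top'); save(s,'t12',(320,140,460,290),5)
for l in ['cab_drawer0_handle','recess']:
    print(l,[(np.round(d['at']).tolist(),round(d['score'],2)) for d in robot.place_of(s,l)][:6])
E
```

```text
d=[-0.1, 13.86, -0.08] rot=[-0.53, 0.01, 0.01] tcp [410.1, 80.0, 210.6] xaxis [0.148, -0.989, 0.0] zaxis [0.989, 0.148, 0.009] F [-0.8, 0.1, -1.2] w 0.493 t 20.05 q6 1.44
cab_drawer0_handle [([378.0, -279.0, 117.0], 0.56)]
recess [([448.0, -274.0, 82.0], 0.72)]
```

View pics/s12.png

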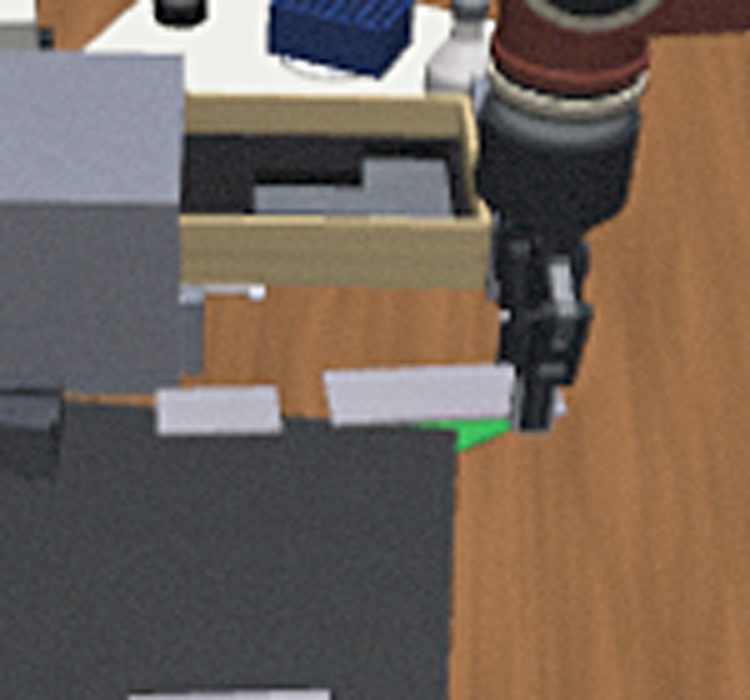

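View pics/t12.png

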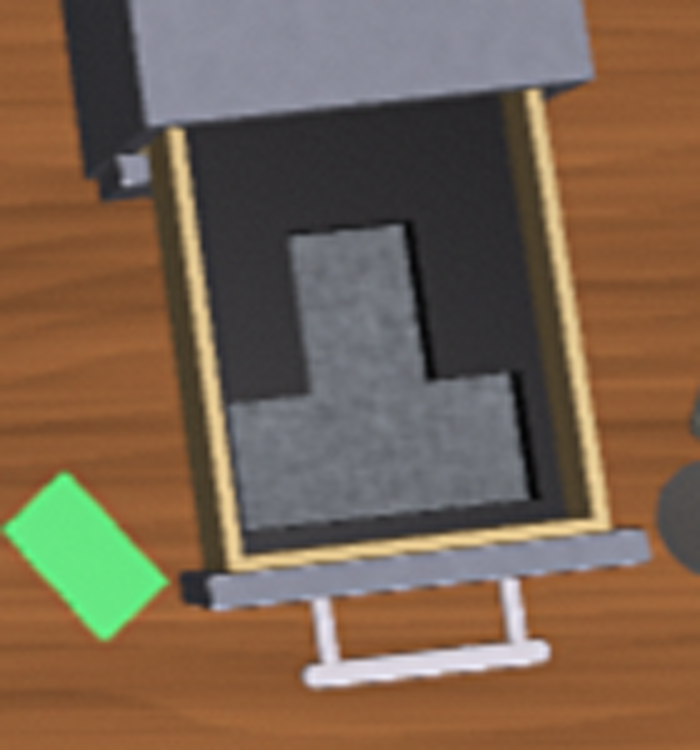

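```bash
cat > rec.py <<'E'
from h import *
from scipy.optimize import least_squares
L=[((531,499),(0,-68,0)),((512,375),(59,-68,0)),((427,383),(59,-29,0)),((406,228),(134,-29,0)),((312,394),(59,29,7)),((290,237),(134,29,7)),((243,530),(0,68,14)),((229,405),(59,68,14))]
s=robot.snapshot('top')
def f(p,full=False):
    c,sn=np.cos(p[2]),np.sin(p[2]); r=[]
    for (u,v),(x,y,z) in L:
        w=[p[0]+c*x-sn*y,p[1]+sn*x+c*y,p[3]+z]
        a=proj(s,w); r+= [a[0]-(u/5+320),a[1]-(v/5+140)]
    r.append((p[3]-82)/8)
    return r
o=least_squares(f,[446,-275,.08,82]); print(np.round(o.x,2),np.degrees(o.x[2]),np.round(o.fun,1))
p=o.x
E
python3 rec.py
```

```text
[ 4.4272e+02 -2.8062e+02  8.0000e-02  8.2370e+01] 4.72046153377578 [-0.4  0.5 -0.3  0.1  0.2  0.1 -0.  -0.4 -0.4  0.2 -0.3 -0.2  0.9  0.2
  0.4 -0.5  0. ]
```

Emit:
apply_moves --targets '[{"translation": [2,0,0],"dr": [-0.5,3.8,0],"jaw": 0.4},{"translation": [5,0,0.5],"dr": [0,0,0],"jaw": 0.4},{"translation": [5,0,0.5],"dr": [0,0,0],"jaw": 0.4},{"translation": [5,0,0.5],"dr": [0,0,0],"jaw": 0.4},{"translation": [5,0,0.5],"dr": [0,0,0],"jaw": 0.4},{"translation": [5,0,0.5],"dr": [0,0,0],"jaw": 0.4},{"translation": [4,0,0],"dr": [0,0,0],"jaw": 0.4},{"translation": [2,0,0],"dr": [0,0,0],"jaw": 0.4}]'

```text
time_s: 21.3
eef_pos: [458.7, -254.1, 194.7]
orientation: [-0.517, 0.524, -0.486, 0.471]
force: [0.1, 0.6, -1.4]
width: 0.495
```

```bash
python3 - <<'E'
from h import *
rel([469.4,-277.2,150],-85.3)
E
```

```text
d=[2.44, 4.43, 0.96] rot=[1.18, 0.12, -0.53] tcp [458.7, -254.1, 194.7] xaxis [0.084, -0.996, -0.009] zaxis [0.996, 0.084, -0.021] F [0.1, 0.6, -1.4] w 0.495 t 21.3 q6 0.84
```

Emit:
apply_moves --targets '[{"translation": [1.2,0,0.5],"dr": [1.2,0,-0.5],"jaw": 0.4},{"translation": [1.0,0,0.5],"dr": [0,0,0],"jaw": 0.4},{"translation": [0.2,0,0],"dr": [0,0,0],"jaw": 0.4},{"translation": [0,2,0],"dr": [0,0,0],"jaw": 0.4},{"translation": [0,2,0],"dr": [0,0,0],"jaw": 0.4},{"translation": [0,0.4,0],"dr": [0,0,0],"jaw": 0.4},{"translation": [0,0,0],"dr": [0,0,0],"jaw": 0.4},{"translation": [0,0,0],"dr": [0,0,0],"jaw": 0.4}]'

```text
time_s: 22.3
eef_pos: [471.0, -273.4, 145.2]
orientation: [0.522, -0.521, 0.479, -0.476]
force: [1.0, -0.0, -0.7]
width: 0.497
```

```bash
python3 - <<'E'
from h import *
rel([469.4,-277.2,102],-85.3)
s=robot.snapshot('top'); save(s,'t13',(320,140,460,290),5)
for r in rects(s,'shim_a_mid',150-12): print(r)
s=robot.snapshot('side'); save(s,'s13',(180,80,330,200),5)
for r in rects(s,'shim_a_mid',150-12): print(r)
E
```

```text
d=[0.39, 4.32, -0.18] rot=[0.07, 0.37, -0.28] tcp [471.0, -273.4, 145.2] xaxis [0.088, -0.996, -0.005] zaxis [0.996, 0.088, -0.001] F [1.0, -0.0, -0.7] w 0.497 t 22.3 q6 0.82
([513.1, -268.9], 116.9, 44.8, 7.3, 0.67, [397, 204])
([511.3, -261.9], 118.8, 49.8, 11.9, 0.49, [267, 129])
```

View pics/t13.png

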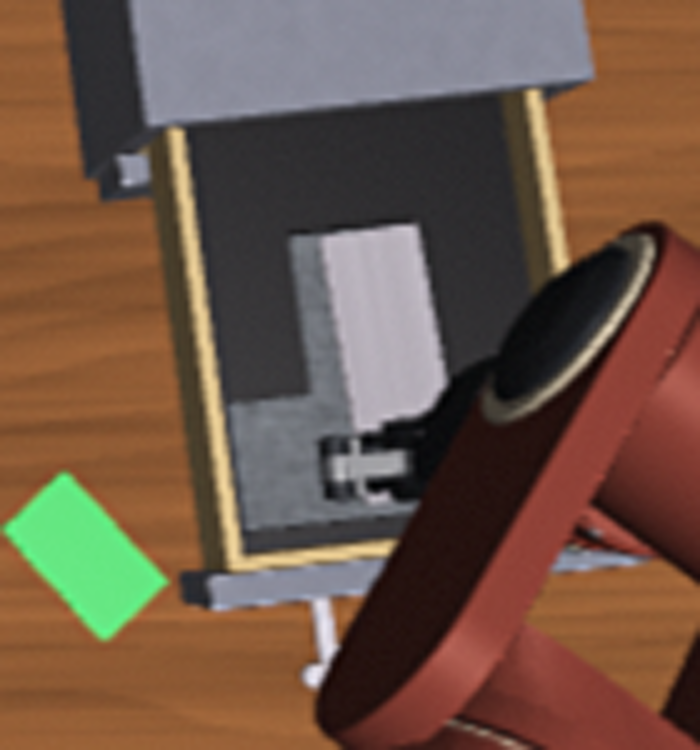

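View pics/s13.png

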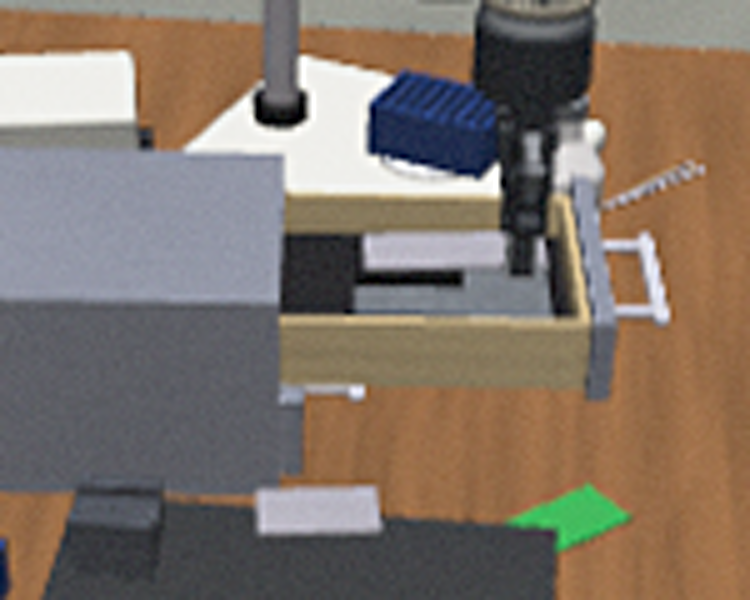

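Emit:
apply_moves --targets '[{"translation": [0.4,0,-0.3],"dr": [0,0.4,-0.3],"jaw": 0.4},{"translation": [0,1,0],"dr": [0,0,0],"jaw": 0.4},{"translation": [0,1,0],"dr": [0,0,0],"jaw": 0.4},{"translation": [0,1,0],"dr": [0,0,0],"jaw": 0.4},{"translation": [0,0.6,0],"dr": [0,0,0],"jaw": 0.4},{"translation": [0,0.1,0],"dr": [0,0,0],"jaw": 0.4},{"translation": [0,0,0],"dr": [0,0,0],"jaw": 0.4},{"translation": [0,0,0],"dr": [0,0,0],"jaw": 0.4}]'

```text
time_s: 23.5
eef_pos: [468.2, -278.5, 105.8]
orientation: [-0.519, 0.52, -0.479, 0.48]
force: [-0.1, 0.3, -0.6]
width: 0.493
```

```bash
python3 - <<'E'
from h import *
rel([468,-277.7,102],-85.3)
s=robot.snapshot('top'); save(s,'t14',(320,140,460,290),5)
s=robot.snapshot('side'); save(s,'s14',(180,80,330,200),5)
E
```

```text
d=[-0.08, 0.38, -0.01] rot=[0.04, -0.09, 0.07] tcp [468.2, -278.5, 105.8] xaxis [0.08, -0.997, 0.001] zaxis [0.997, 0.08, -0.001] F [-0.1, 0.3, -0.6] w 0.493 t 23.5 q6 0.82
```

View pics/t14.png

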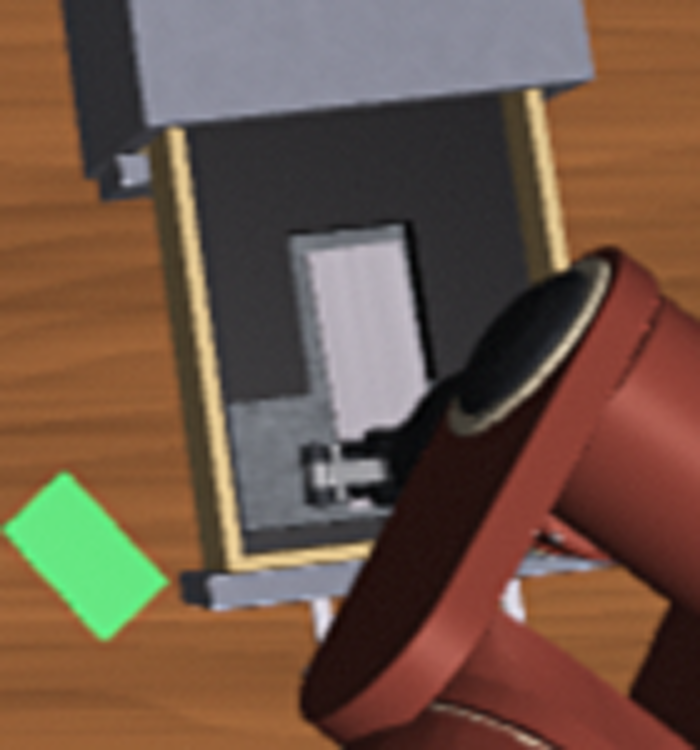

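View pics/s14.png

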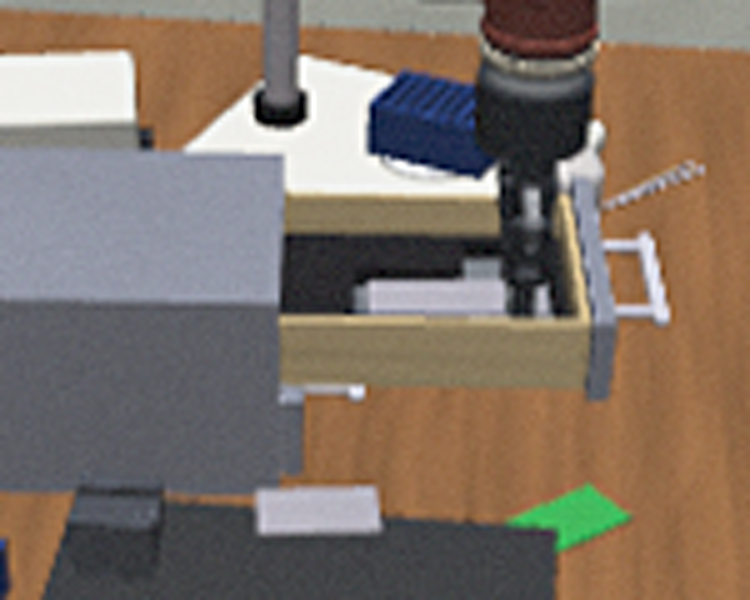

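Emit:
apply_moves --targets '[{"translation": [-0.05,0.3,0],"dr": [0,0,0],"jaw": 0.4},{"translation": [0,0.2,0],"dr": [0,0,0],"jaw": 0.4},{"translation": [0,0.1,0],"dr": [0,0,0],"jaw": 0.4},{"translation": [0,0.1,0],"dr": [0,0,0],"jaw": 0.4},{"translation": [0,0.1,0],"dr": [0,0,0],"jaw": 0.4},{"translation": [0,0.1,0],"dr": [0,0,0],"jaw": 0.4},{"translation": [0,0.1,0],"dr": [0,0,0],"jaw": 0.4},{"translation": [0,0.05,0],"dr": [0,0,0],"jaw": 0.4}]'

```text
time_s: 24.6
eef_pos: [473.0, -278.2, 105.3]
orientation: [0.522, -0.518, 0.477, -0.482]
force: [-1.2, 2.4, 3.3]
width: 0.49
```

```bash
python3 - <<'E'
from h import *
rel([468,-277.7,102],-85.3)
s=robot.snapshot('top'); save(s,'t15',(320,140,460,290),5)
s=robot.snapshot('side'); save(s,'s15',(230,100,310,160),9)
E
```

```text
d=[-0.1, 0.33, -0.5] rot=[-0.52, -0.1, 0.08] tcp [473.0, -278.2, 105.3] xaxis [0.08, -0.997, 0.001] zaxis [0.997, 0.08, 0.009] F [-1.2, 2.4, 3.3] w 0.49 t 24.6 q6 0.82
```

View pics/t15.png

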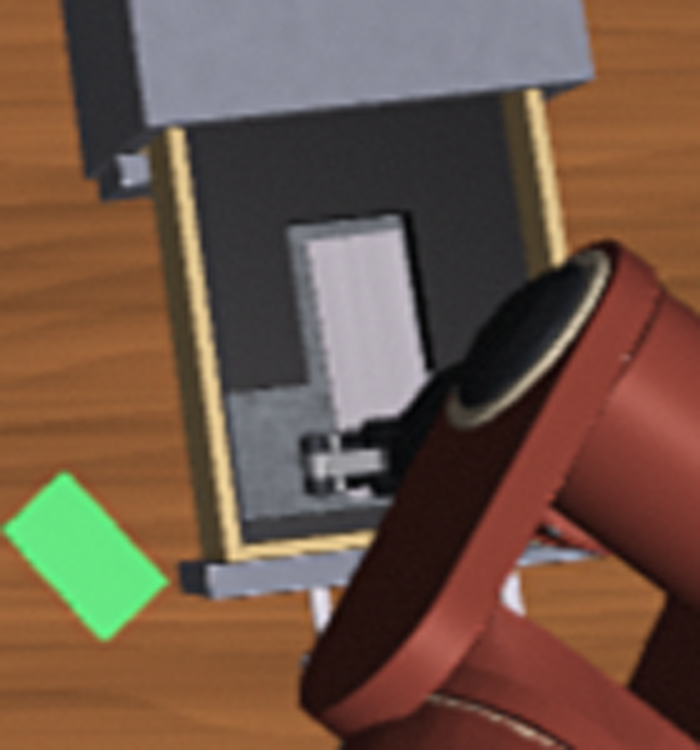

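View pics/s15.png

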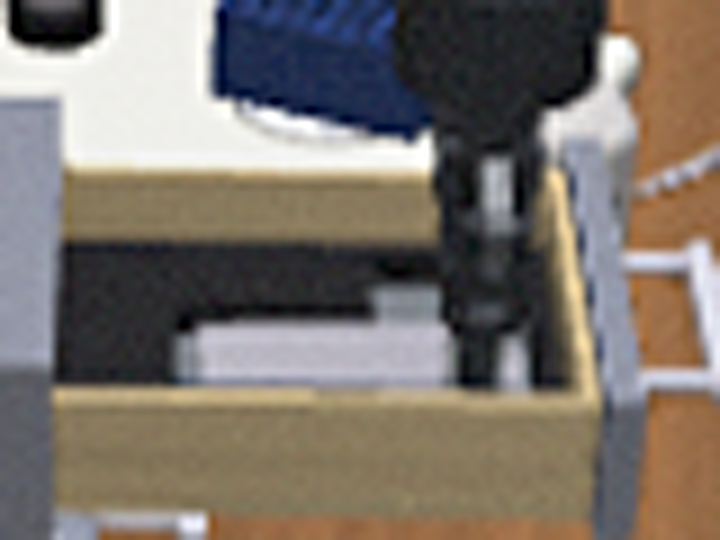

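Emit:
apply_moves --targets '[{"translation": [0,-0.1,0],"dr": [-0.5,0,0],"jaw": 0.5},{"translation": [0,0,0],"dr": [0,0,0],"jaw": 0.58},{"translation": [0,0,0],"dr": [0,0,0],"jaw": 0.65},{"translation": [0,0,0],"dr": [0,0,0],"jaw": 0.65},{"translation": [0,-1,0],"dr": [0,0,0],"jaw": 0.65},{"translation": [0,-3,0],"dr": [0,0,0],"jaw": 0.65},{"translation": [0,-5,0],"dr": [0,0,0],"jaw": 0.65},{"translation": [0,-2,0],"dr": [0,0,0],"jaw": 0.65}]'

```text
time_s: 25.7
eef_pos: [471.7, -277.9, 217.5]
orientation: [-0.519, 0.521, -0.48, 0.479]
force: [0.4, -0.7, 0.2]
width: 0.648
```

```bash
python3 - <<'E'
from h import *
rel([547.5+7,199,220],-82)
s=robot.snapshot('top'); save(s,'t16',(320,140,460,290),5)
s=robot.snapshot('side'); save(s,'s16',(230,100,310,160),9)
E
```

```text
d=[-46.87, -0.31, 12.06] rot=[0.2, -3.42, 0.01] tcp [471.7, -277.9, 217.5] xaxis [0.08, -0.997, 0.0] zaxis [0.997, 0.08, -0.003] F [0.4, -0.7, 0.2] w 0.648 t 25.7 q6 0.82
```

View pics/t16.png

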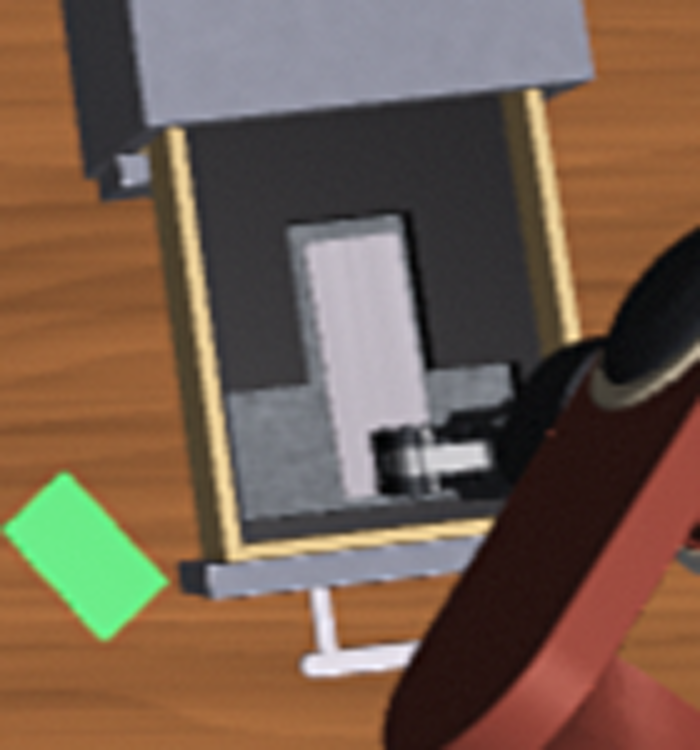

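View pics/s16.png

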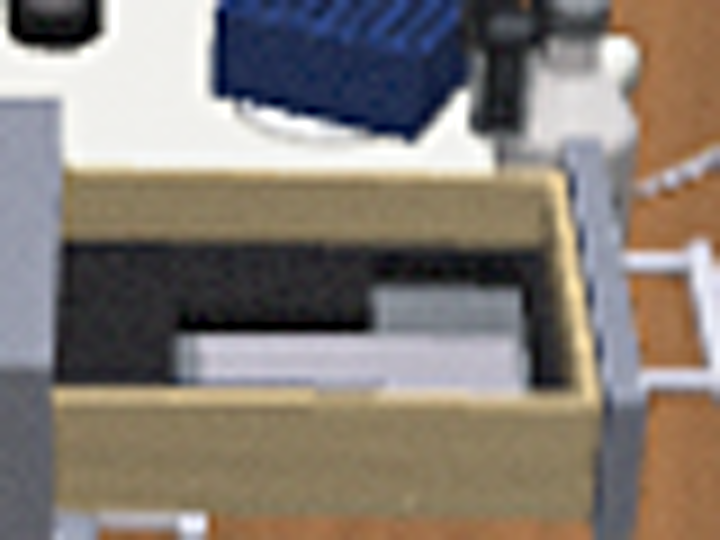

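Emit:
apply_moves --targets '[{"translation": [-5.5,0,1.5],"dr": [0,0,0],"jaw": 0},{"translation": [-5.5,0,1.5],"dr": [0,0,0],"jaw": 0},{"translation": [-5.5,0,1.5],"dr": [0,0,0],"jaw": 0},{"translation": [-5.5,0,1.5],"dr": [0,0,0],"jaw": 0},{"translation": [-5.5,0,1.5],"dr": [0,0,0],"jaw": 0},{"translation": [-5.5,0,1.5],"dr": [0,0,0],"jaw": 0},{"translation": [-5.5,0,1.5],"dr": [0,0,0],"jaw": 0},{"translation": [-5.5,0,1.5],"dr": [0,-3,0],"jaw": 0}]'

```text
time_s: 26.8
eef_pos: [556.1, 179.8, 207.9]
orientation: [-0.527, 0.533, -0.47, 0.465]
force: [0.5, -0.7, 0.2]
width: -0.0
```

```bash
python3 - <<'E'
from h import *
rel([555.5,200,92],-81.5)
E
```

```text
d=[-2.01, 11.59, 0.32] rot=[0.6, -1.36, -0.0] tcp [556.1, 179.8, 207.9] xaxis [0.124, -0.992, 0.0] zaxis [0.992, 0.124, -0.011] F [0.5, -0.7, 0.2] w -0.0 t 26.8 q6 1.63
```

Emit:
apply_moves --targets '[{"translation": [-1.5,1,0.1],"dr": [0.6,-1.4,0],"jaw": 0},{"translation": [-0.5,3,0],"dr": [0,0,0],"jaw": 0},{"translation": [0,3,0],"dr": [0,0,0],"jaw": 0},{"translation": [0,2.5,0],"dr": [0,0,0],"jaw": 0},{"translation": [0,1.5,0],"dr": [0,0,0],"jaw": 0},{"translation": [0,0.2,0],"dr": [0,0,0],"jaw": 0},{"translation": [0,0,0],"dr": [0,0,0],"jaw": 0},{"translation": [0,0,0],"dr": [0,0,0],"jaw": 0}]'

```text
time_s: 27.8
eef_pos: [550.4, 199.9, 86.7]
orientation: [-0.535, 0.539, -0.461, 0.459]
force: [-0.6, 0.1, -1.4]
width: 0.001
```

```bash
python3 - <<'E'
from h import *
rel([555.5,200,82.5],-81.5)
s=robot.snapshot('side'); save(s,'s17',(180,140,330,280),5)
for r in rects(s,'shim_b_mid',60.5): print(r)
E
```

```text
d=[0.07, 0.41, 0.51] rot=[0.38, 0.3, 0.14] tcp [550.4, 199.9, 86.7] xaxis [0.153, -0.988, 0.002] zaxis [0.988, 0.153, -0.007] F [-0.6, 0.1, -1.4] w 0.001 t 27.8 q6 1.64
([546.0, 199.9], 104.2, 51.0, 7.6, 0.96, [246, 245])
```

View pics/s17.png

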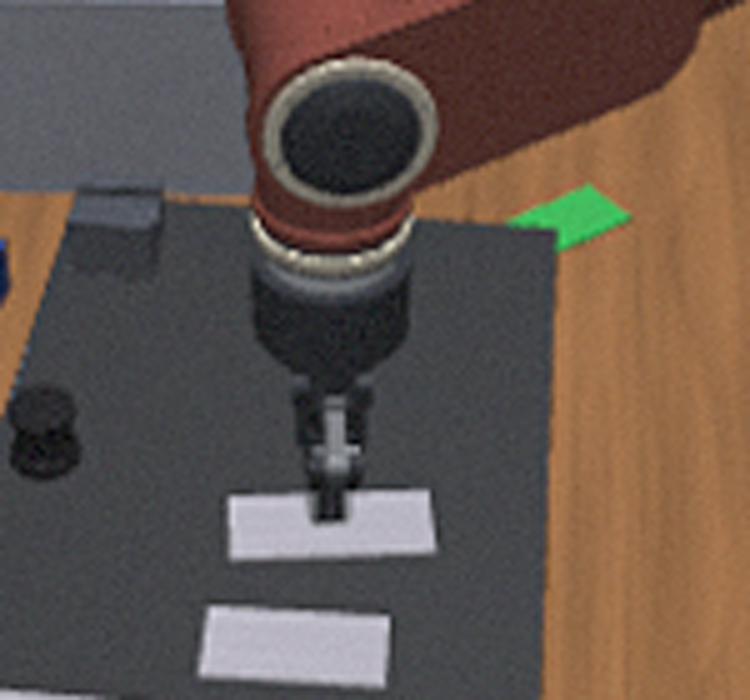

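Down onto B and start the slide.

Emit:
apply_moves --targets '[{"translation": [0,0.2,0.4],"dr": [0.4,0,0.1],"jaw": 0},{"translation": [0,0.1,0.1],"dr": [0,0,0],"jaw": 0},{"translation": [0,0.1,0],"dr": [0,0,0],"jaw": 0},{"translation": [0,0.1,0],"dr": [0,0,0],"jaw": 0},{"translation": [0,0.1,0],"dr": [0,0,0],"jaw": 0},{"translation": [0,0.1,0],"dr": [0,0,0],"jaw": 0},{"translation": [0,0.1,-0.5],"dr": [-0.2,0,0],"jaw": 0},{"translation": [0,0.1,-0.8],"dr": [-0.2,0,0],"jaw": 0}]'

```text
time_s: 28.9
eef_pos: [546.3, 199.8, 82.6]
orientation: [0.538, -0.536, 0.459, -0.461]
force: [1.4, 1.0, 4.7]
width: 0.003
```

Emit:
apply_moves --targets '[{"translation": [0,0.1,-1],"dr": [-0.2,0,0],"jaw": 0},{"translation": [0,0.1,-1],"dr": [-0.2,0,0],"jaw": 0},{"translation": [0,0.1,-1],"dr": [-0.2,0,0],"jaw": 0},{"translation": [0,0.1,-1],"dr": [-0.2,0,0],"jaw": 0},{"translation": [0,0.1,-1],"dr": [-0.2,0,0],"jaw": 0},{"translation": [0,0.1,-1],"dr": [-0.2,0,0],"jaw": 0},{"translation": [0,0.1,-0.6],"dr": [-0.2,0,0],"jaw": 0},{"translation": [0,0.1,0],"dr": [0,0,0],"jaw": 0}]'

```text
time_s: 29.9
eef_pos: [482.7, 190.4, 82.5]
orientation: [-0.536, 0.538, -0.461, 0.459]
force: [-2.6, -1.0, 9.3]
width: -0.002
```

```bash
python3 - <<'E'
from h import *
rel([455,183,82.5],-81.5)
s=robot.snapshot('side'); save(s,'s18',(180,140,330,280),5)
for r in rects(s,'shim_b_mid',60.5): print(r)
E
```

```text
d=[0.3, 0.01, -2.85] rot=[0.18, 0.35, -0.05] tcp [482.7, 190.4, 82.5] xaxis [0.154, -0.988, -0.001] zaxis [0.988, 0.154, -0.003] F [-2.6, -1.0, 9.3] w -0.002 t 29.9 q6 1.65
([473.3, 189.5], 111.0, 54.8, 6.4, 0.86, [274, 244])
```

View pics/s18.png

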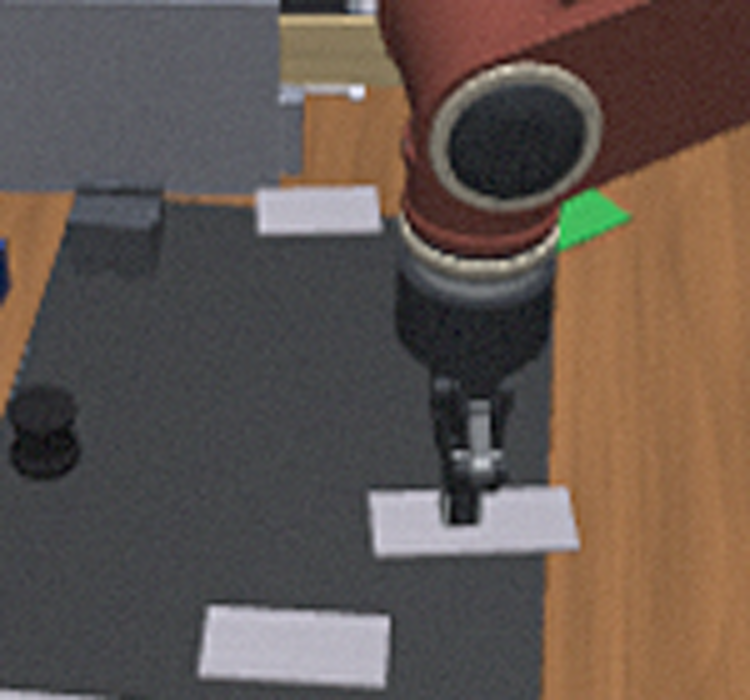

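Emit:
apply_moves --targets '[{"translation": [0,0.1,-0.7],"dr": [-0.1,0,0],"jaw": 0},{"translation": [0,0.1,-1],"dr": [-0.2,0,0],"jaw": 0},{"translation": [0,0.1,-1],"dr": [-0.2,0,0],"jaw": 0},{"translation": [0,0.1,-0.4],"dr": [-0.2,0,0],"jaw": 0},{"translation": [0,0,0],"dr": [0,0,0],"jaw": 0},{"translation": [0,-1,0],"dr": [0,0,0],"jaw": 0},{"translation": [0,-3,0],"dr": [0,0,0],"jaw": 0.3},{"translation": [0,-1,0],"dr": [0,0,0],"jaw": 0.75}]'

```text
time_s: 31.0
eef_pos: [449.4, 185.2, 130.5]
orientation: [-0.533, 0.541, -0.463, 0.456]
force: [0.8, -0.6, -0.4]
width: 0.419
```

```bash
python3 - <<'E'
from h import *
rel([409,178,75],-81.5)
s=robot.snapshot('side'); save(s,'s19',(180,140,330,280),5)
for r in rects(s,'shim_b_mid',60.5): print(r)
s=robot.snapshot('top')
for r in rects(s,'shim_b_mid',60.5): print(r)
E
```

```text
d=[0.09, 5.61, -4.02] rot=[0.84, 0.37, -0.05] tcp [449.4, 185.2, 130.5] xaxis [0.154, -0.988, -0.001] zaxis [0.988, 0.154, -0.015] F [0.8, -0.6, -0.4] w 0.419 t 31.0 q6 1.65
([445.2, 185.8], 105.1, 46.1, 9.0, 0.9, [285, 243])
```

View pics/s19.png

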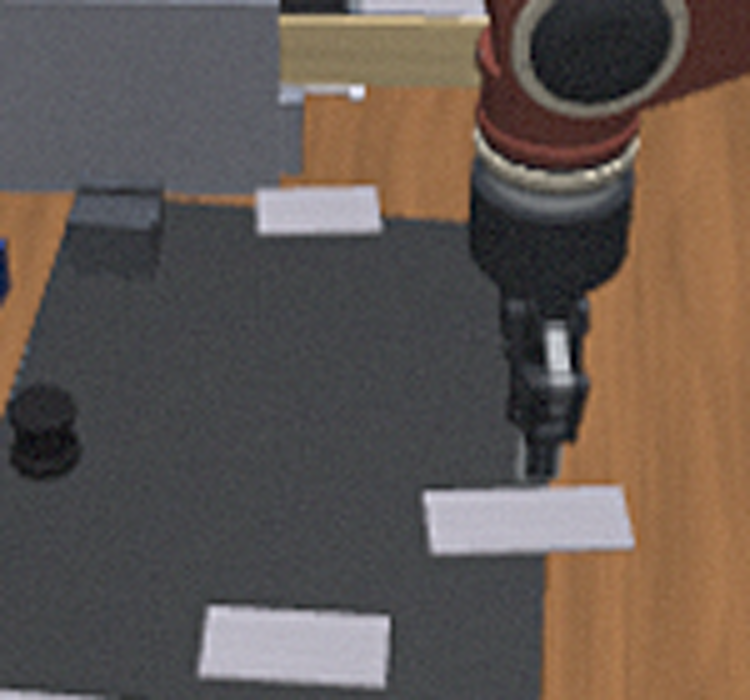

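Emit:
apply_moves --targets '[{"translation": [-0.1,0,-2],"dr": [0.8,0.3,0],"jaw": 0.75},{"translation": [0,0,-1.7],"dr": [0,0,0],"jaw": 0.75},{"translation": [0,0.5,-0.1],"dr": [0,0,0],"jaw": 0.75},{"translation": [0,2,0],"dr": [0,0,0],"jaw": 0.75},{"translation": [0,2,0],"dr": [0,0,0],"jaw": 0.75},{"translation": [0,0.7,0],"dr": [0,0,0],"jaw": 0.75},{"translation": [0,0,0],"dr": [0,0,0],"jaw": 0.75},{"translation": [0,0,0],"dr": [0,0,0],"jaw": 0.75}]'

```text
time_s: 32.2
eef_pos: [407.6, 179.1, 68.8]
orientation: [-0.532, 0.539, -0.464, 0.459]
force: [0.0, 0.2, 0.5]
width: 0.754
```

```bash
python3 - <<'E'
from h import *
rel([412,180,74.5],-81.5)
s=robot.snapshot('side'); save(s,'s20',(250,180,330,260),8)
s=robot.snapshot('top')
for r in rects(s,'shim_b_mid',60.5): print(r)
E
```

```text
d=[-0.02, -0.58, 0.44] rot=[0.73, 0.02, 0.02] tcp [407.6, 179.1, 68.8] xaxis [0.148, -0.989, 0.0] zaxis [0.989, 0.148, -0.013] F [0.0, 0.2, 0.5] w 0.754 t 32.2 q6 1.67
([478.7, 189.0], 44.1, 39.5, -81.8, 0.83, [196, 230])
```

View pics/s20.png

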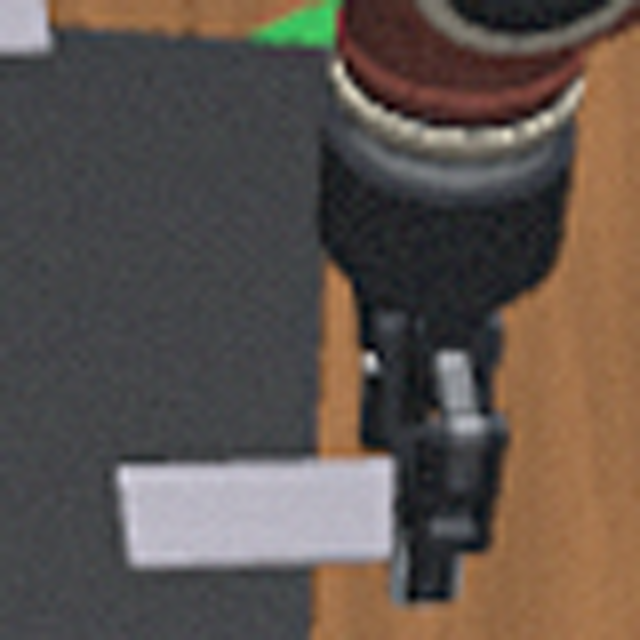

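Emit:
apply_moves --targets '[{"translation": [0,-0.55,0.45],"dr": [0.7,0,0],"jaw": 0.75},{"translation": [0,0,0],"dr": [0,0,0],"jaw": 0.75},{"translation": [0,0,0],"dr": [0,0,0],"jaw": 0.6},{"translation": [0,0,0],"dr": [0,0,0],"jaw": 0.4},{"translation": [0,0,0],"dr": [0,0,0],"jaw": 0.4},{"translation": [0,0,0],"dr": [0,0,0],"jaw": 0.4},{"translation": [0,0,0],"dr": [0,0,0],"jaw": 0.4},{"translation": [0,0,0],"dr": [0,0,0],"jaw": 0.4}]'

```text
time_s: 33.35
eef_pos: [413.6, 180.1, 76.7]
orientation: [0.537, -0.535, 0.461, -0.462]
force: [-0.9, -0.2, 1.3]
width: 0.491
```

```bash
python3 - <<'E'
from h import *
rel([412,180,74.5],-81.5)
s=robot.snapshot('side'); save(s,'s21',(250,180,330,260),8)
E
```

```text
d=[-0.01, 0.22, -0.16] rot=[-0.23, 0.02, 0.0] tcp [413.6, 180.1, 76.7] xaxis [0.148, -0.989, 0.0] zaxis [0.989, 0.148, 0.004] F [-0.9, -0.2, 1.3] w 0.491 t 33.35 q6 1.67
```

View pics/s21.png

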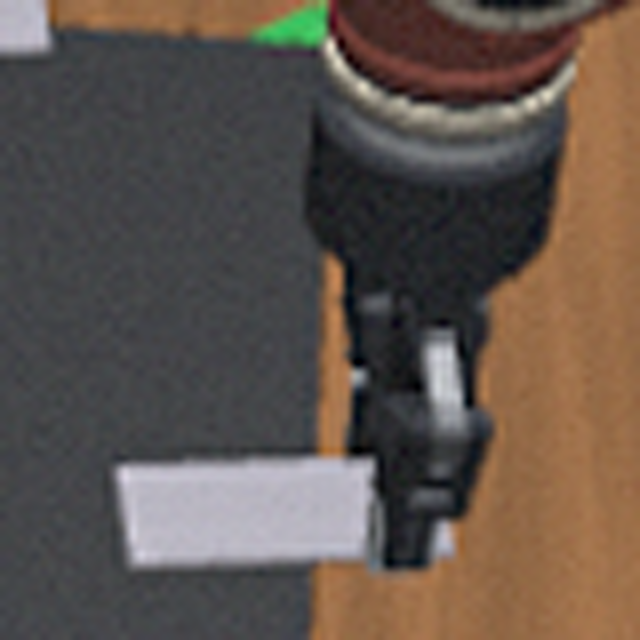

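Emit:
apply_moves --targets '[{"translation": [0,-0.5,0],"dr": [0,0,0],"jaw": 0.4},{"translation": [0,-1.5,0],"dr": [0,0,0],"jaw": 0.4},{"translation": [0,-3,0],"dr": [0,0,0],"jaw": 0.4},{"translation": [0,-4,0],"dr": [0,0,0],"jaw": 0.4},{"translation": [0,-4,0],"dr": [0,0,0],"jaw": 0.4},{"translation": [1,-1.5,0],"dr": [0,1.9,0],"jaw": 0.4},{"translation": [4,0,0.3],"dr": [0,1.9,0],"jaw": 0.4},{"translation": [5,0,0.5],"dr": [0,0,0],"jaw": 0.4}]'

```text
time_s: 34.4
eef_pos: [429.6, 79.8, 228.3]
orientation: [0.521, -0.52, 0.478, -0.48]
force: [0.3, 0.0, -1.2]
width: 0.489
```

```bash
python3 - <<'E'
from h import *
rel([475.8,-277.6,200],-85.3)
s=robot.snapshot('side'); save(s,'s22',(200,100,350,240),4)
E
```

```text
d=[36.0, 2.86, 1.61] rot=[-0.19, 0.09, 0.03] tcp [429.6, 79.8, 228.3] xaxis [0.084, -0.997, 0.001] zaxis [0.996, 0.084, 0.003] F [0.3, 0.0, -1.2] w 0.489 t 34.4 q6 1.5
```

View pics/s22.png

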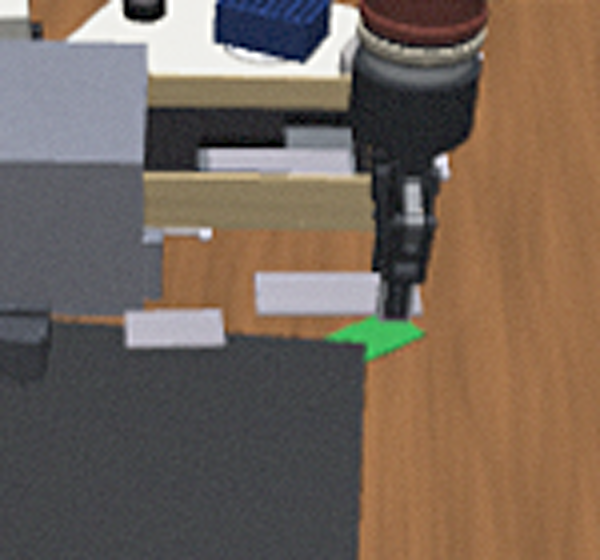

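Emit:
apply_moves --targets '[{"translation": [5.5,0,0.25],"dr": [-0.2,0,0],"jaw": 0.4},{"translation": [5.5,0,0.25],"dr": [0,0,0],"jaw": 0.4},{"translation": [5.5,0,0.25],"dr": [0,0,0],"jaw": 0.4},{"translation": [5.5,0,0.25],"dr": [0,0,0],"jaw": 0.4},{"translation": [5.5,0,0.25],"dr": [0,0,0],"jaw": 0.4},{"translation": [5.5,0,0.25],"dr": [0,0,0],"jaw": 0.4},{"translation": [2.5,0,0],"dr": [0,0,0],"jaw": 0.4},{"translation": [0,0,0],"dr": [0,0,0],"jaw": 0.4}]'

```text
time_s: 35.45
eef_pos: [466.7, -292.4, 223.3]
orientation: [-0.514, 0.518, -0.486, 0.482]
force: [-0.7, 0.0, -1.0]
width: 0.491
```

```bash
python3 - <<'E'
from h import *
rel([475.8,-277.6,140],-85.3)
E
```

```text
d=[-1.42, 8.32, 1.07] rot=[0.49, -1.01, 0.01] tcp [466.7, -292.4, 223.3] xaxis [0.064, -0.998, 0.0] zaxis [0.998, 0.064, -0.009] F [-0.7, 0.0, -1.0] w 0.491 t 35.45 q6 0.82
```

Emit:
apply_moves --targets '[{"translation": [-1.0,1,0.6],"dr": [0.5,-1,0],"jaw": 0.4},{"translation": [-0.5,2,0.4],"dr": [0,0,0],"jaw": 0.4},{"translation": [0,2.5,0],"dr": [0,0,0],"jaw": 0.4},{"translation": [0,2,0],"dr": [0,0,0],"jaw": 0.4},{"translation": [0,0.5,0],"dr": [0,0,0],"jaw": 0.4},{"translation": [0,0,0],"dr": [0,0,0],"jaw": 0.4},{"translation": [0,0,0],"dr": [0,0,0],"jaw": 0.4},{"translation": [0,0,0],"dr": [0,0,0],"jaw": 0.4}]'

```text
time_s: 36.45
eef_pos: [475.3, -266.6, 135.3]
orientation: [0.523, -0.522, 0.479, -0.475]
force: [-0.4, 0.3, -0.3]
width: 0.49
```

```bash
python3 - <<'E'
from h import *
rel([475.8,-277.6,112],-85.3)
s=robot.snapshot('top'); save(s,'t23',(320,140,460,290),5)
s=robot.snapshot('side'); save(s,'s23',(230,90,310,160),9)
E
```

```text
d=[1.11, 2.33, -0.04] rot=[0.14, 0.47, -0.27] tcp [475.3, -266.6, 135.3] xaxis [0.09, -0.996, -0.005] zaxis [0.996, 0.09, -0.002] F [-0.4, 0.3, -0.3] w 0.49 t 36.45 q6 0.83
```

View pics/t23.png

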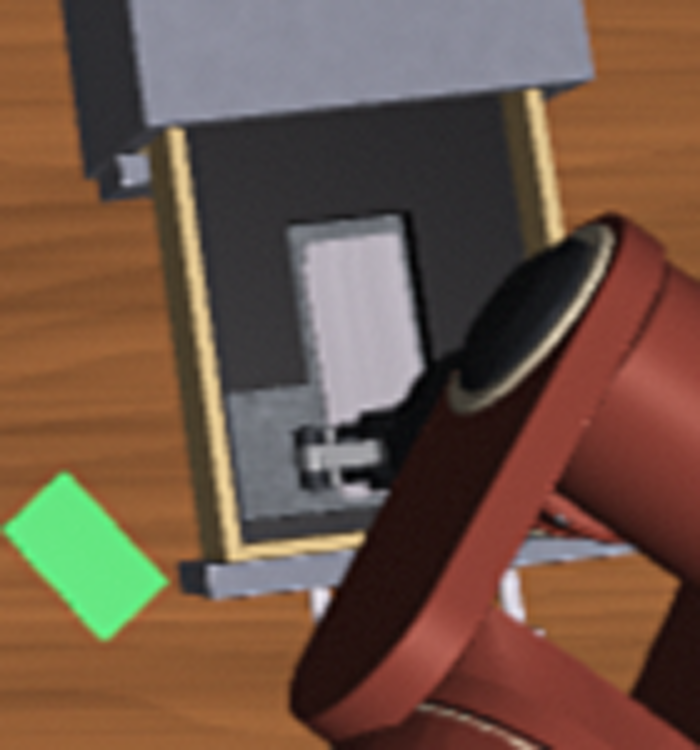

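View pics/s23.png

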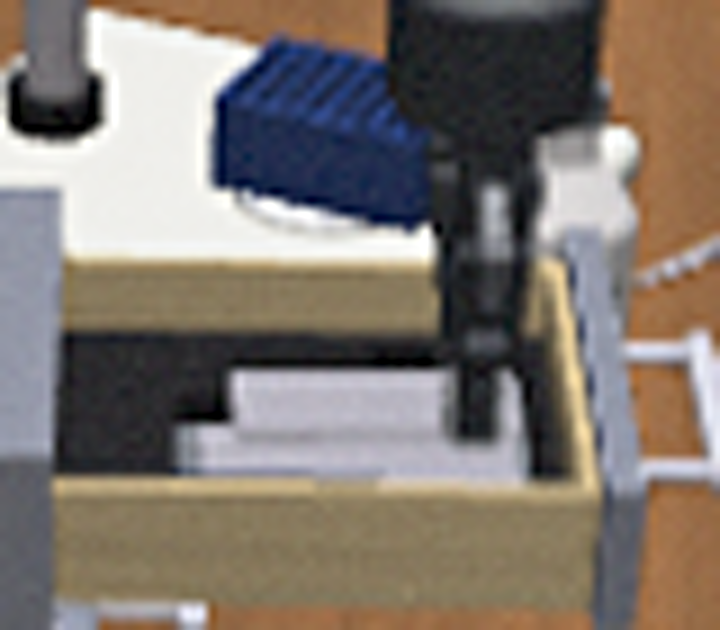

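Emit:
apply_moves --targets '[{"translation": [0.9,0,0],"dr": [0,0.4,-0.3],"jaw": 0.4},{"translation": [0.2,0,0],"dr": [0,0,0],"jaw": 0.4},{"translation": [0,1,0],"dr": [0,0,0],"jaw": 0.4},{"translation": [0,1,0],"dr": [0,0,0],"jaw": 0.4},{"translation": [0,0.2,0],"dr": [0,0,0],"jaw": 0.4},{"translation": [0,0,0],"dr": [0,0,0],"jaw": 0.4},{"translation": [0,0,0],"dr": [0,0,0],"jaw": 0.4},{"translation": [0,0,0],"dr": [0,0,0],"jaw": 0.4}]'

```text
time_s: 37.55
eef_pos: [476.2, -279.0, 111.9]
orientation: [-0.519, 0.521, -0.479, 0.479]
force: [-0.4, -0.3, -0.8]
width: 0.49
```

```bash
python3 - <<'E'
from h import *
rel([475.8,-277.6,107],-85.3)
s=robot.snapshot('top'); save(s,'t24',(320,140,460,290),5)
s=robot.snapshot('side'); save(s,'s24',(230,90,310,160),9)
E
```

```text
d=[-0.14, 0.49, -0.03] rot=[0.13, -0.0, 0.06] tcp [476.2, -279.0, 111.9] xaxis [0.082, -0.997, 0.001] zaxis [0.997, 0.082, -0.002] F [-0.4, -0.3, -0.8] w 0.49 t 37.55 q6 0.83
```

View pics/t24.png

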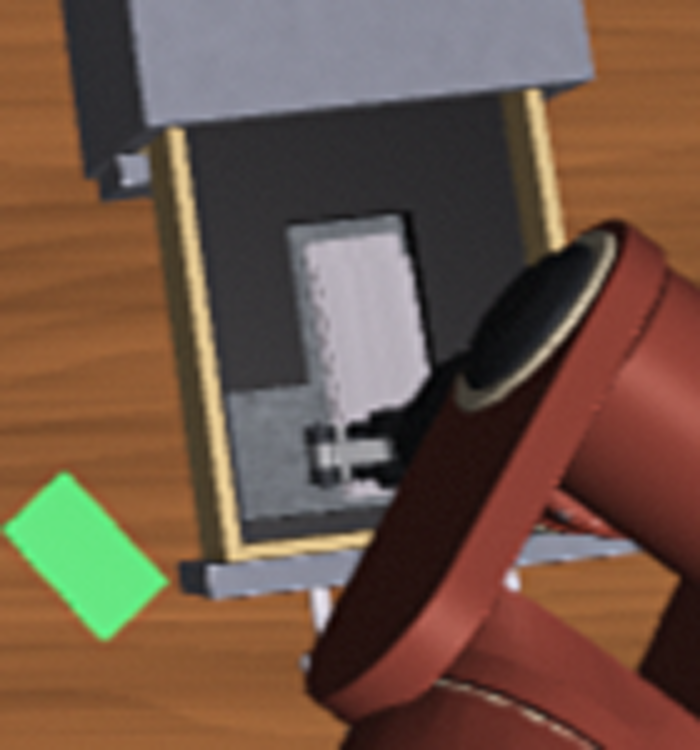

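View pics/s24.png

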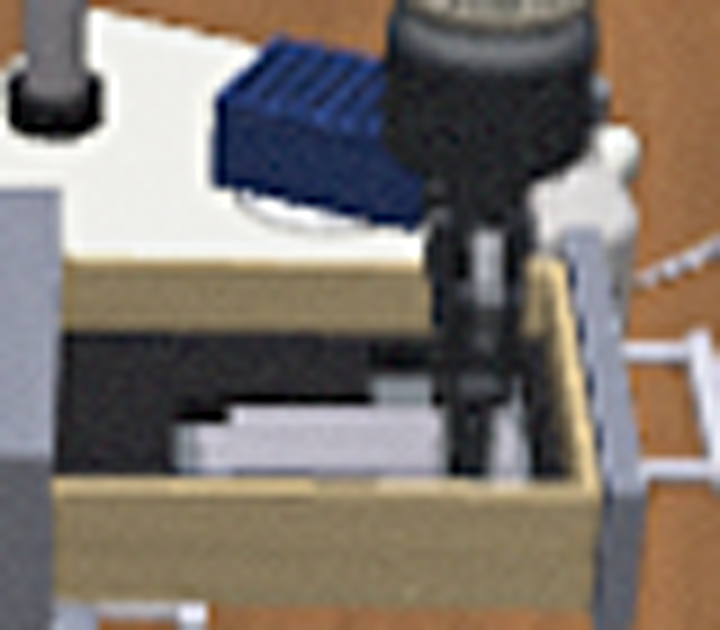

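Emit:
apply_moves --targets '[{"translation": [-0.1,0.2,0],"dr": [0,0,0],"jaw": 0.4},{"translation": [0,0.15,0],"dr": [0,0,0],"jaw": 0.4},{"translation": [0,0.1,0],"dr": [0,0,0],"jaw": 0.4},{"translation": [0,0.05,0],"dr": [0,0,0],"jaw": 0.4},{"translation": [0,0,0],"dr": [0,0,0],"jaw": 0.4},{"translation": [0,0,0],"dr": [0,0,0],"jaw": 0.4},{"translation": [0,0,0],"dr": [0,0,0],"jaw": 0.4},{"translation": [0,0,0],"dr": [0,0,0],"jaw": 0.4}]'

```text
time_s: 38.65
eef_pos: [476.7, -278.2, 107.9]
orientation: [-0.519, 0.521, -0.479, 0.479]
force: [-0.6, 0.5, 0.5]
width: 0.489
```

Emit:
apply_moves --targets '[{"translation": [0,0.05,0],"dr": [0,0,0],"jaw": 0.5},{"translation": [0,0,0],"dr": [0,0,0],"jaw": 0.58},{"translation": [0,0,0],"dr": [0,0,0],"jaw": 0.65},{"translation": [0,0,0],"dr": [0,0,0],"jaw": 0.65},{"translation": [0,-1,0],"dr": [0,0,0],"jaw": 0.65},{"translation": [0,-3,0],"dr": [0,0,0],"jaw": 0.65},{"translation": [0,-5,0],"dr": [0,0,0],"jaw": 0.65},{"translation": [0,-2,0],"dr": [0,0,0],"jaw": 0.65}]'

```text
time_s: 39.65
eef_pos: [475.9, -277.4, 219.9]
orientation: [-0.519, 0.521, -0.48, 0.478]
force: [0.0, 0.1, 0.4]
width: 0.648
```

```bash
python3 - <<'E'
from h import *
rel([563,285,200],-89)
s=robot.snapshot('top'); save(s,'t25',(320,140,460,290),5)
s=robot.snapshot('side'); save(s,'s25',(230,90,310,160),9)
E
```

```text
d=[-55.34, 1.96, 13.28] rot=[0.18, 3.69, 0.0] tcp [475.9, -277.4, 219.9] xaxis [0.082, -0.997, -0.0] zaxis [0.997, 0.082, -0.003] F [0.0, 0.1, 0.4] w 0.648 t 39.65 q6 0.83
```

View pics/t25.png

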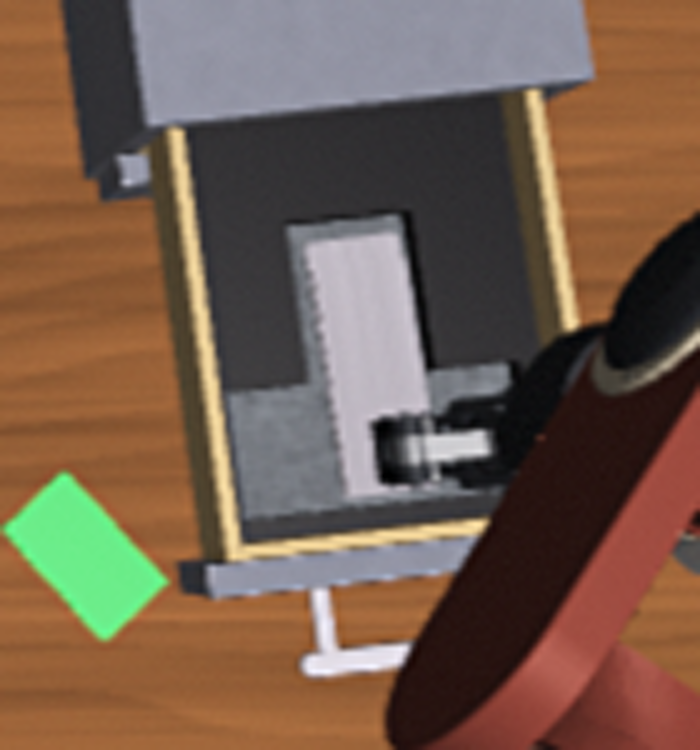

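View pics/s25.png

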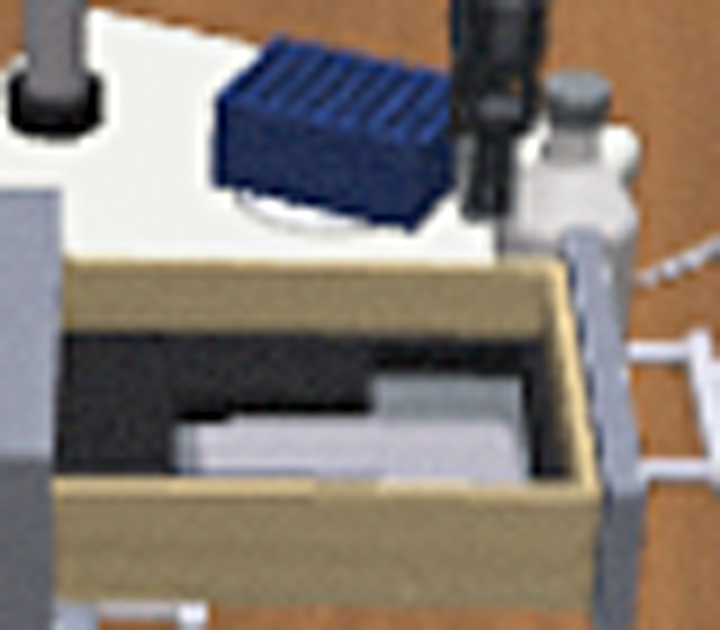

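Emit:
apply_moves --targets '[{"translation": [-5.8,0,1.3],"dr": [0,0,0],"jaw": 0},{"translation": [-5.8,0,1.3],"dr": [0,0,0],"jaw": 0},{"translation": [-5.8,0,1.3],"dr": [0,0,0],"jaw": 0},{"translation": [-5.8,0,1.3],"dr": [0,0,0],"jaw": 0},{"translation": [-5.8,0,1.3],"dr": [0,0,0],"jaw": 0},{"translation": [-5.8,0,1.3],"dr": [0,0,0],"jaw": 0},{"translation": [-5.8,0,1.3],"dr": [0,0,0],"jaw": 0},{"translation": [-5.8,0,1.3],"dr": [0,1.8,0],"jaw": 0}]'

```text
time_s: 40.75
eef_pos: [541.2, 203.6, 210.7]
orientation: [-0.507, 0.513, -0.492, 0.488]
force: [0.7, -0.3, -0.5]
width: 0.002
```

```bash
python3 - <<'E'
from h import *
rel([564,285,90],-89)
E
```

```text
d=[-8.05, 12.04, 2.73] rot=[0.58, 1.3, 0.04] tcp [541.2, 203.6, 210.7] xaxis [0.04, -0.999, 0.001] zaxis [0.999, 0.04, -0.01] F [0.7, -0.3, -0.5] w 0.002 t 40.75 q6 1.76
```

Emit:
apply_moves --targets '[{"translation": [-4,1,1.3],"dr": [0.6,1.3,0],"jaw": 0},{"translation": [-3.5,2,1.2],"dr": [0,0,0],"jaw": 0},{"translation": [-0.5,3,0.2],"dr": [0,0,0],"jaw": 0},{"translation": [0,3,0],"dr": [0,0,0],"jaw": 0},{"translation": [0,2,0],"dr": [0,0,0],"jaw": 0},{"translation": [0,0.6,0],"dr": [0,0,0],"jaw": 0},{"translation": [0,0,0],"dr": [0,0,0],"jaw": 0},{"translation": [0,0,0],"dr": [0,0,0],"jaw": 0}]'

```text
time_s: 41.75
eef_pos: [563.0, 291.0, 85.2]
orientation: [-0.504, 0.508, -0.495, 0.493]
force: [0.1, -0.7, -0.5]
width: 0.005
```

```bash
python3 - <<'E'
from h import *
rel([564,285,82.5],-89)
s=robot.snapshot('side'); save(s,'s26',(180,160,330,300),5)
for r in rects(s,'shim_c_mid',60.5): print(r)
s=robot.snapshot('top')
for r in rects(s,'shim_c_mid',60.5): print(r)
E
```

```text
d=[0.6, 0.27, 0.09] rot=[0.3, 0.35, 0.14] tcp [563.0, 291.0, 85.2] xaxis [0.024, -1.0, 0.002] zaxis [1.0, 0.024, -0.005] F [0.1, -0.7, -0.5] w 0.005 t 41.75 q6 1.91
([555.1, 285.3], 86.6, 45.8, 0.8, 0.85, [240, 269])
([351.4, 354.7], 85.2, 43.2, -80.2, 0.66, [325, 299])
([557.1, 274.4], 87.7, 24.2, 0.7, 0.58, [162, 199])
([506.7, -293.5], 271.4, 228.0, 4.9, 0.47, [396, 212])
([357.1, 253.6], 35.5, 6.4, 12.1, 0.45, [169, 284])
```

View pics/s26.png

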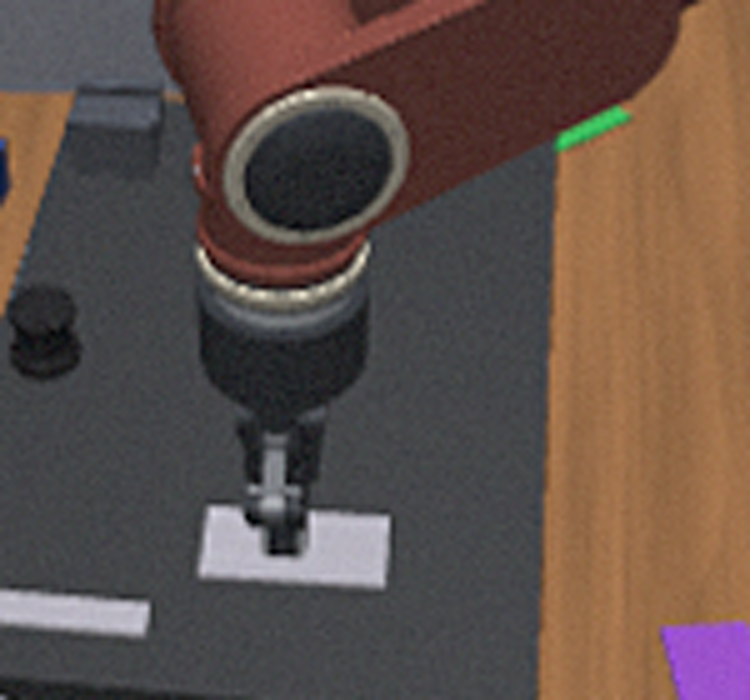

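Emit:
apply_moves --targets '[{"translation": [0.5,0.05,0.1],"dr": [0.3,0,0.1],"jaw": 0},{"translation": [0.1,0.1,0],"dr": [0,0,0],"jaw": 0},{"translation": [0,0.1,0],"dr": [0,0,0],"jaw": 0},{"translation": [0,0.1,0],"dr": [0,0,0],"jaw": 0},{"translation": [0,0.1,0],"dr": [0,0,0],"jaw": 0},{"translation": [0,0.1,-0.5],"dr": [-0.2,0,0],"jaw": 0},{"translation": [0,0.1,-0.9],"dr": [-0.2,0,0],"jaw": 0},{"translation": [0,0.1,-1],"dr": [-0.2,0,0],"jaw": 0}]'

```text
time_s: 42.95
eef_pos: [543.2, 285.2, 82.5]
orientation: [0.506, -0.505, 0.495, -0.493]
force: [1.6, 0.2, 5.4]
width: -0.001
```

Emit:
apply_moves --targets '[{"translation": [0,0.1,-1],"dr": [-0.2,0,0],"jaw": 0},{"translation": [0,0.1,-1],"dr": [-0.2,0,0],"jaw": 0},{"translation": [0,0.1,-1],"dr": [-0.2,0,0],"jaw": 0},{"translation": [0,0.1,-1],"dr": [-0.2,0,0],"jaw": 0},{"translation": [0,0.1,-1],"dr": [-0.2,0,0],"jaw": 0},{"translation": [0,0.1,-1],"dr": [-0.2,0,0],"jaw": 0},{"translation": [0,0.1,-0.6],"dr": [-0.2,0,0],"jaw": 0},{"translation": [0,0.1,0],"dr": [0,0,0],"jaw": 0}]'

```text
time_s: 43.95
eef_pos: [477.1, 285.8, 82.5]
orientation: [-0.506, 0.507, -0.498, 0.49]
force: [-0.4, -2.2, 8.2]
width: -0.004
```

```bash
python3 - <<'E'
from h import *
rel([452,285,82.5],-89)
s=robot.snapshot('side'); save(s,'s27',(180,160,330,300),5)
for r in rects(s,'shim_c_mid',60.5): print(r)
E
```

```text
d=[0.02, 0.03, -2.51] rot=[0.52, 0.46, -0.4] tcp [477.1, 285.8, 82.5] xaxis [0.025, -1.0, -0.007] zaxis [1.0, 0.026, -0.009] F [-0.4, -2.2, 8.2] w -0.004 t 43.95 q6 1.94
([469.4, 287.0], 86.5, 45.7, 0.8, 0.94, [275, 273])
([350.6, 354.3], 85.8, 43.4, -80.7, 0.72, [325, 299])
([513.1, -324.3], 97.8, 47.0, 7.1, 0.5, [268, 139])
```

View pics/s27.png

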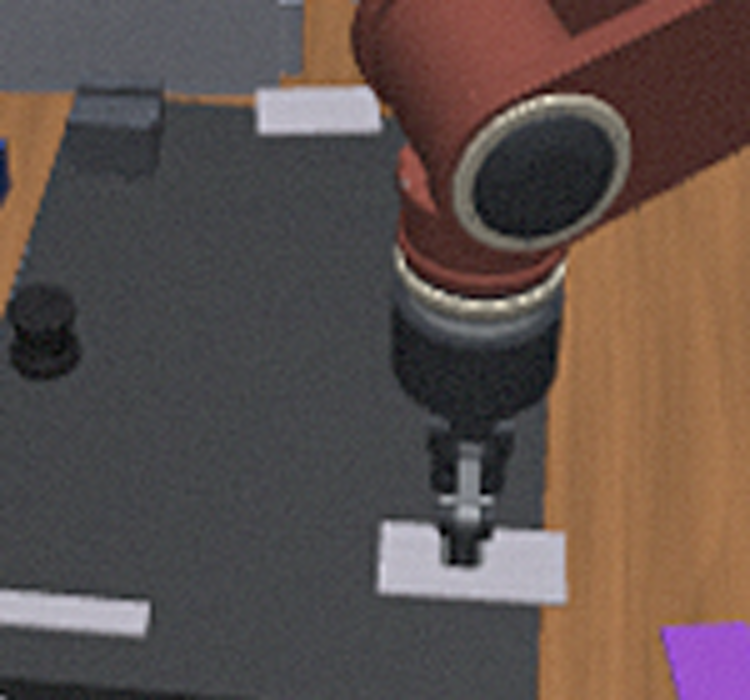

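Emit:
apply_moves --targets '[{"translation": [0,0.1,-0.6],"dr": [0,0,0],"jaw": 0},{"translation": [0,0.1,-1],"dr": [-0.2,0,0],"jaw": 0},{"translation": [0,0.1,-0.8],"dr": [-0.2,0,0],"jaw": 0},{"translation": [0,0.1,-0.3],"dr": [-0.2,0,0],"jaw": 0},{"translation": [0,0,0],"dr": [0,0,0],"jaw": 0},{"translation": [0,-1,0],"dr": [0,0,0],"jaw": 0},{"translation": [0,-3,0],"dr": [0,0,0],"jaw": 0.3},{"translation": [0,-1,0],"dr": [0,0,0],"jaw": 0.75}]'

```text
time_s: 45.05
eef_pos: [446.8, 284.6, 130.5]
orientation: [-0.503, 0.51, -0.5, 0.486]
force: [-0.5, -0.5, 0.3]
width: 0.416
```

```bash
python3 - <<'E'
from h import *
rel([414,284.5,76],-89)
s=robot.snapshot('side'); save(s,'s28',(180,160,330,300),5)
for r in rects(s,'shim_c_mid',60.5): print(r)
s=robot.snapshot('top'); save(s,'t28',(120,180,270,300),5)
for r in rects(s,'shim_c_mid',60.5): print(r)
E
```

```text
d=[-0.04, 5.51, -3.17] rot=[1.17, 0.54, -0.4] tcp [446.8, 284.6, 130.5] xaxis [0.027, -1.0, -0.007] zaxis [0.999, 0.027, -0.02] F [-0.5, -0.5, 0.3] w 0.416 t 45.05 q6 1.96
([442.0, 286.9], 90.3, 45.7, 1.1, 0.83, [285, 273])
([350.8, 354.7], 85.6, 42.6, -78.1, 0.81, [325, 299])
([443.9, 283.2], 89.0, 38.3, 3.1, 0.51, [158, 245])
([356.6, 289.2], 82.0, 39.4, -89.2, 0.51, [166, 283])
```

View pics/s28.png

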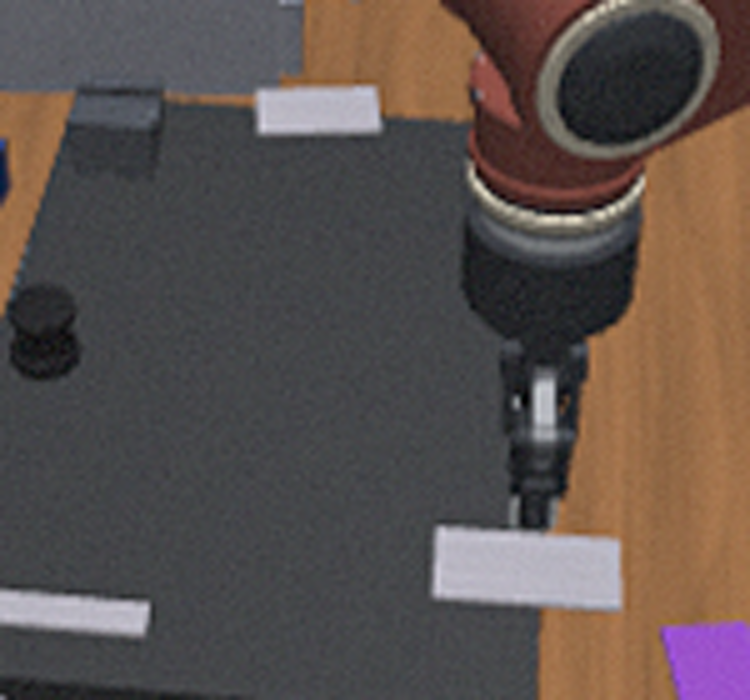

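View pics/t28.png

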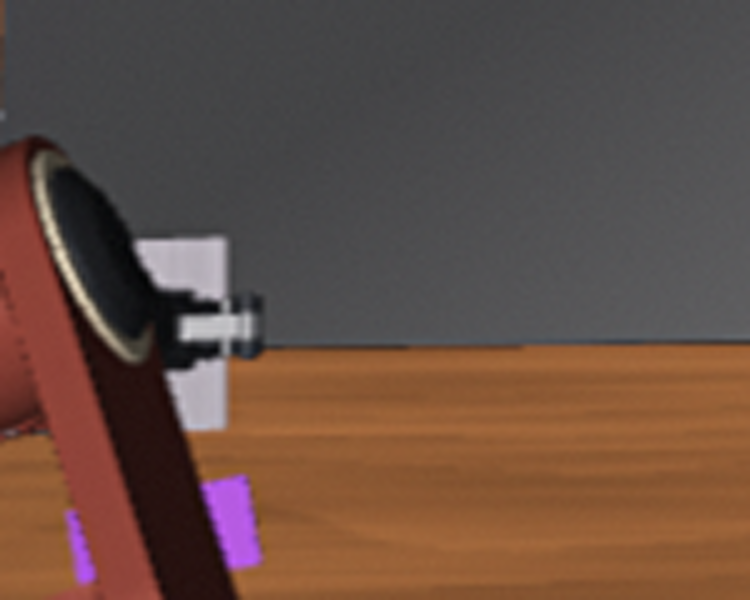

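Emit:
apply_moves --targets '[{"translation": [-0.05,0,-1.6],"dr": [1.1,0.5,-0.4],"jaw": 0.75},{"translation": [0,0,-1.4],"dr": [0,0,0],"jaw": 0.75},{"translation": [0,0.5,0],"dr": [0,0,0],"jaw": 0.75},{"translation": [0,2,0],"dr": [0,0,0],"jaw": 0.75},{"translation": [0,1.8,0],"dr": [0,0,0],"jaw": 0.75},{"translation": [0,0.4,0],"dr": [0,0,0],"jaw": 0.75},{"translation": [0,0,0],"dr": [0,0,0],"jaw": 0.75},{"translation": [0,0,0],"dr": [0,0,0],"jaw": 0.75}]'

```text
time_s: 46.25
eef_pos: [413.5, 282.6, 75.3]
orientation: [-0.501, 0.508, -0.497, 0.494]
force: [0.1, -0.1, -0.4]
width: 0.751
```

```bash
python3 - <<'E'
from h import *
rel([416,285,76],-89)
s=robot.snapshot('side'); save(s,'s29',(250,200,330,280),8)
E
```

```text
d=[-0.23, -0.07, 0.25] rot=[0.54, 0.0, 0.23] tcp [413.5, 282.6, 75.3] xaxis [0.018, -1.0, 0.004] zaxis [1.0, 0.018, -0.009] F [0.1, -0.1, -0.4] w 0.751 t 46.25 q6 2.0
```

View pics/s29.png

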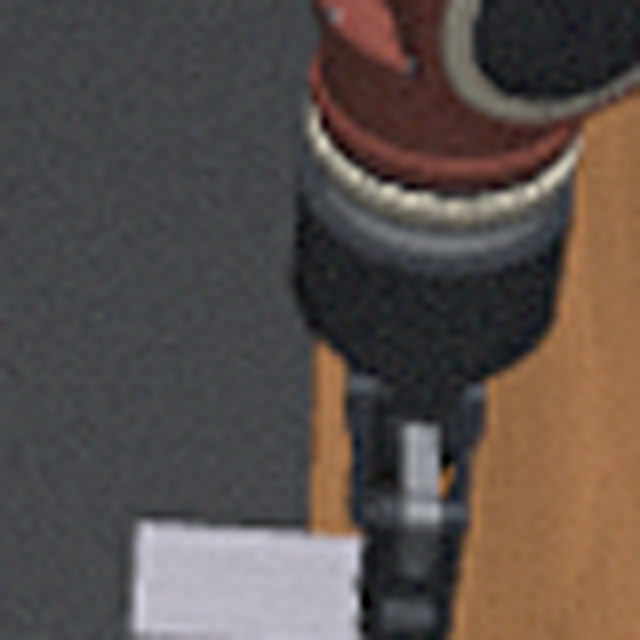

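Emit:
apply_moves --targets '[{"translation": [-0.25,0,0.2],"dr": [0.5,0,0.2],"jaw": 0.75},{"translation": [0,0,0],"dr": [0,0,0],"jaw": 0.75},{"translation": [0,0,0],"dr": [0,0,0],"jaw": 0.6},{"translation": [0,0,0],"dr": [0,0,0],"jaw": 0.4},{"translation": [0,0,0],"dr": [0,0,0],"jaw": 0.4},{"translation": [0,0,0],"dr": [0,0,0],"jaw": 0.4},{"translation": [0,0,0],"dr": [0,0,0],"jaw": 0.4},{"translation": [0,0,0],"dr": [0,0,0],"jaw": 0.4}]'

```text
time_s: 47.3
eef_pos: [416.8, 285.9, 77.3]
orientation: [0.505, -0.503, 0.495, -0.496]
force: [-0.4, 0.2, 1.0]
width: 0.493
```

```bash
python3 - <<'E'
from h import *
rel([416,285,76],-89)
s=robot.snapshot('side'); save(s,'s30',(240,230,320,310),8)
E
```

```text
d=[0.09, 0.13, -0.08] rot=[-0.17, 0.01, -0.06] tcp [416.8, 285.9, 77.3] xaxis [0.018, -1.0, -0.001] zaxis [1.0, 0.018, 0.003] F [-0.4, 0.2, 1.0] w 0.493 t 47.3 q6 2.01
```

View pics/s30.png

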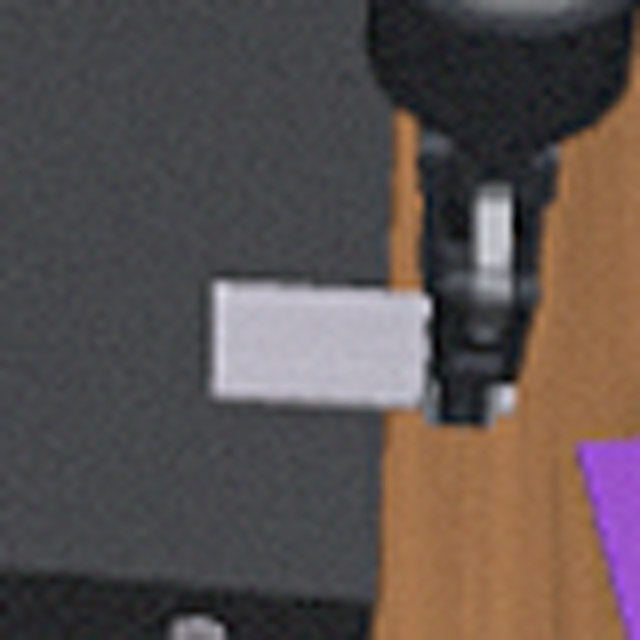

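Emit:
apply_moves --targets '[{"translation": [0,-0.5,0],"dr": [0,0,0],"jaw": 0.4},{"translation": [0,-1.5,0],"dr": [0,0,0],"jaw": 0.4},{"translation": [0,-3,0],"dr": [0,0,0],"jaw": 0.4},{"translation": [0,-4,0],"dr": [0,0,0],"jaw": 0.4},{"translation": [0,-4,0],"dr": [0,0,0],"jaw": 0.4},{"translation": [1,-1.5,0],"dr": [0,-1.8,0],"jaw": 0.4},{"translation": [4,0,0.8],"dr": [0,-1.8,0],"jaw": 0.4},{"translation": [5.5,0,1],"dr": [0,0,0],"jaw": 0.4}]'

```text
time_s: 48.35
eef_pos: [441.2, 182.4, 234.2]
orientation: [0.525, -0.519, 0.476, -0.479]
force: [0.4, -0.0, 0.1]
width: 0.49
```

Emit:
apply_moves --targets '[{"translation": [5.5,0,0.5],"dr": [0,0,0],"jaw": 0.4},{"translation": [5.5,0,0.5],"dr": [0,0,0],"jaw": 0.4},{"translation": [5.5,0,0.5],"dr": [0,0,0],"jaw": 0.4},{"translation": [5.5,0,0.5],"dr": [0,0,0],"jaw": 0.4},{"translation": [5.5,0,0.5],"dr": [0,0,0],"jaw": 0.4},{"translation": [5.5,0,0.5],"dr": [0,0,0],"jaw": 0.4},{"translation": [4,0,0],"dr": [0,0,0],"jaw": 0.4},{"translation": [3,0,0],"dr": [0,0,0],"jaw": 0.4}]'

```text
time_s: 49.35
eef_pos: [508.5, -228.0, 245.2]
orientation: [0.527, -0.516, 0.471, -0.484]
force: [-0.6, 0.3, -0.6]
width: 0.491
```

```bash
python3 - <<'E'
from h import *
rel([482.5,-277.2,200],-85.3)
E
```

```text
d=[4.66, 4.46, -3.13] rot=[-1.37, 0.36, 0.1] tcp [508.5, -228.0, 245.2] xaxis [0.088, -0.996, 0.002] zaxis [0.996, 0.088, 0.024] F [-0.6, 0.3, -0.6] w 0.491 t 49.35 q6 0.92
```

Emit:
apply_moves --targets '[{"translation": [2.5,0,-1.6],"dr": [-1.4,0.3,0.1],"jaw": 0.4},{"translation": [2,0,-1.6],"dr": [0,0,0],"jaw": 0.4},{"translation": [0.2,2,0],"dr": [0,0,0],"jaw": 0.4},{"translation": [0,3,0],"dr": [0,0,0],"jaw": 0.4},{"translation": [0,3,0],"dr": [0,0,0],"jaw": 0.4},{"translation": [0,2,0],"dr": [0,0,0],"jaw": 0.4},{"translation": [0,0.5,0],"dr": [0,0,0],"jaw": 0.4},{"translation": [0,0,0],"dr": [0,0,0],"jaw": 0.4}]'

```text
time_s: 50.35
eef_pos: [480.6, -278.2, 138.4]
orientation: [0.52, -0.519, 0.479, -0.48]
force: [-0.3, -0.4, -0.4]
width: 0.491
```

```bash
python3 - <<'E'
from h import *
rel([482.5,-277.2,116],-85.3)
s=robot.snapshot('top'); save(s,'t31',(320,140,460,290),5)
s=robot.snapshot('side'); save(s,'s31',(230,90,310,160),9)
E
```

```text
d=[-0.08, 2.24, 0.19] rot=[-0.11, -0.04, -0.01] tcp [480.6, -278.2, 138.4] xaxis [0.081, -0.997, -0.0] zaxis [0.997, 0.081, 0.002] F [-0.3, -0.4, -0.4] w 0.491 t 50.35 q6 0.83
```

View pics/t31.png

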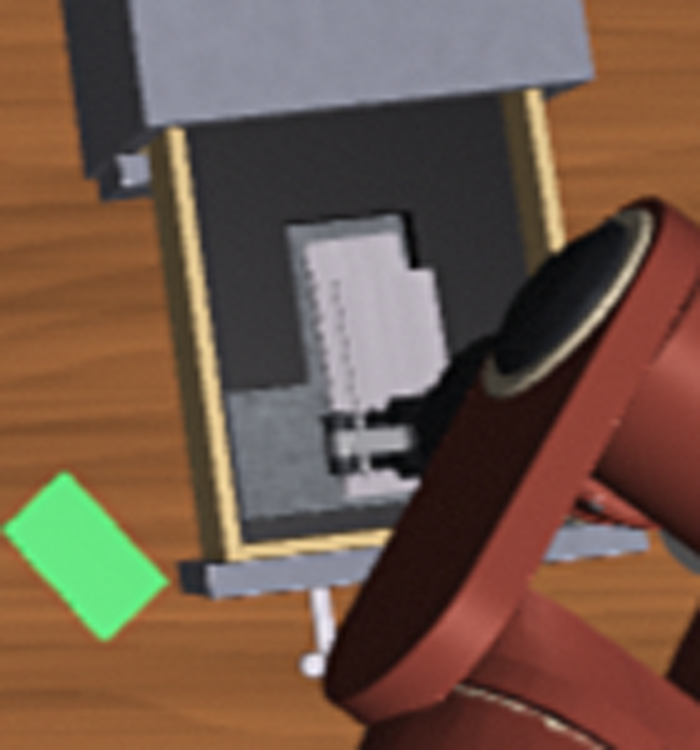

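View pics/s31.png

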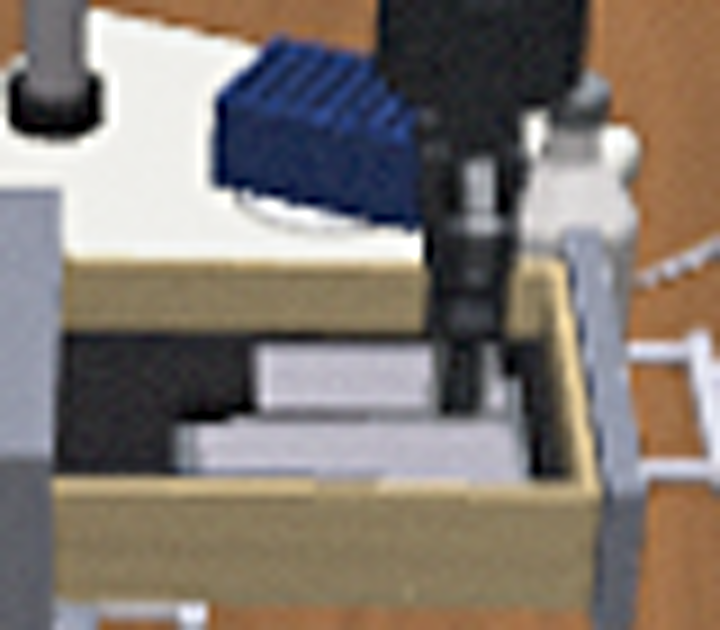

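Emit:
apply_moves --targets '[{"translation": [-0.1,1,0.2],"dr": [0,0,0],"jaw": 0.4},{"translation": [0,1,0],"dr": [0,0,0],"jaw": 0.4},{"translation": [0,0.4,0],"dr": [0,0,0],"jaw": 0.4},{"translation": [0,0,0],"dr": [0,0,0],"jaw": 0.4},{"translation": [0,0,0],"dr": [0,0,0],"jaw": 0.4},{"translation": [0,0,0],"dr": [0,0,0],"jaw": 0.4},{"translation": [0,0,0],"dr": [0,0,0],"jaw": 0.4},{"translation": [0,0,0],"dr": [0,0,0],"jaw": 0.4}]'

```text
time_s: 51.45
eef_pos: [484.4, -278.5, 116.3]
orientation: [0.521, -0.519, 0.477, -0.482]
force: [-0.1, -0.4, -0.4]
width: 0.489
```

```bash
python3 - <<'E'
from h import *
rel([482.5,-277.2,110.5],-85.3)
s=robot.snapshot('top'); save(s,'t32',(320,140,460,290),5)
E
```

```text
d=[-0.14, 0.58, -0.18] rot=[-0.36, -0.06, 0.23] tcp [484.4, -278.5, 116.3] xaxis [0.081, -0.997, 0.004] zaxis [0.997, 0.081, 0.006] F [-0.1, -0.4, -0.4] w 0.489 t 51.45 q6 0.83
```

View pics/t32.png

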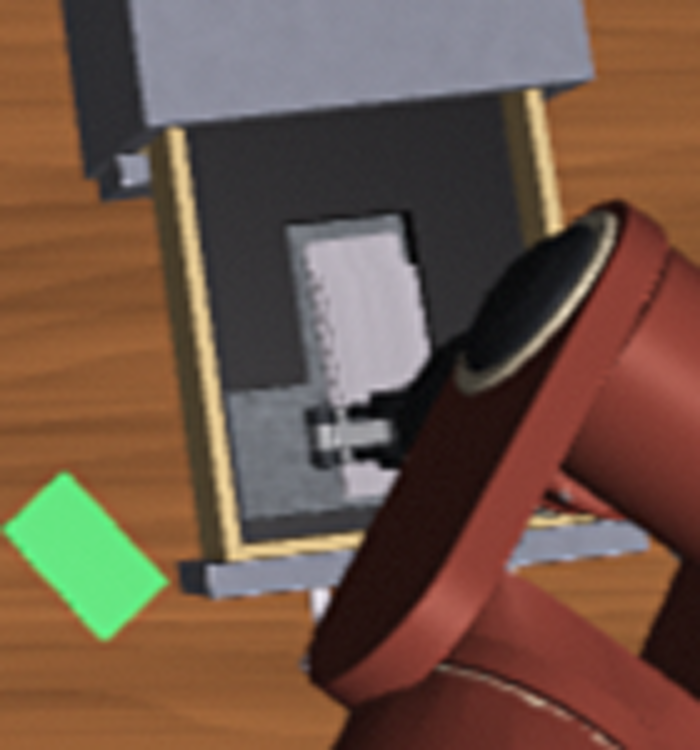

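Emit:
apply_moves --targets '[{"translation": [-0.15,0.2,-0.2],"dr": [-0.3,0,0.2],"jaw": 0.4},{"translation": [0,0.15,0],"dr": [0,0,0],"jaw": 0.4},{"translation": [0,0.1,0],"dr": [0,0,0],"jaw": 0.4},{"translation": [0,0.05,0],"dr": [0,0,0],"jaw": 0.4},{"translation": [0,0,0],"dr": [0,0,0],"jaw": 0.4},{"translation": [0,0,0],"dr": [0,0,0],"jaw": 0.4},{"translation": [0,0,0],"dr": [0,0,0],"jaw": 0.4},{"translation": [0,0,0],"dr": [0,0,0],"jaw": 0.4}]'

```text
time_s: 52.5
eef_pos: [482.1, -277.0, 110.9]
orientation: [0.52, -0.52, 0.479, -0.48]
force: [-0.3, 0.7, -0.2]
width: 0.49
```

Emit:
apply_moves --targets '[{"translation": [0,0.08,0],"dr": [0,0,0],"jaw": 0.4},{"translation": [0,0,0],"dr": [0,0,0],"jaw": 0.52},{"translation": [0,0,0],"dr": [0,0,0],"jaw": 0.65},{"translation": [0,0,0],"dr": [0,0,0],"jaw": 0.65},{"translation": [0,-1,0],"dr": [0,0,0],"jaw": 0.65},{"translation": [0,-3,0],"dr": [0,0,0],"jaw": 0.65},{"translation": [0,-5,0],"dr": [0,0,0],"jaw": 0.65},{"translation": [0,-2,0],"dr": [0,0,0],"jaw": 0.65}]'

```text
time_s: 53.5
eef_pos: [481.4, -276.5, 223.4]
orientation: [0.52, -0.52, 0.48, -0.479]
force: [0.3, -1.4, -0.3]
width: 0.652
```

```bash
python3 - <<'E'
from h import *
rel([583,-58,200],-85.3)
s=robot.snapshot('top'); save(s,'t33',(320,140,460,290),5)
for r in rects(s,'shim_d_mid',60.5): print(r)
print(rects(s,'granite_edge',58))
s=robot.snapshot('side'); save(s,'s33',(230,90,310,160),9)
for r in rects(s,'shim_d_mid',60.5): print(r)
E
```

```text
d=[-20.96, 2.36, 11.9] rot=[0.07, -0.06, -0.1] tcp [481.4, -276.5, 223.4] xaxis [0.081, -0.997, -0.002] zaxis [0.997, 0.081, -0.001] F [0.3, -1.4, -0.3] w 0.652 t 53.5 q6 0.83
([583.2, -70.7], 76.6, 43.4, 6.7, 0.7, [304, 186])
([427.5, -144.8], 71.6, 41.2, 41.5, 0.63, [337, 250])
[([585.9, 149.4], 452.2, 299.5, 89.6, 0.86, [211, 191])]
([421.5, -80.9], 54.6, 38.2, 40.6, 0.7, [296, 182])
([580.1, -68.2], 76.6, 56.4, 7.0, 0.65, [243, 182])
```

View pics/t33.png

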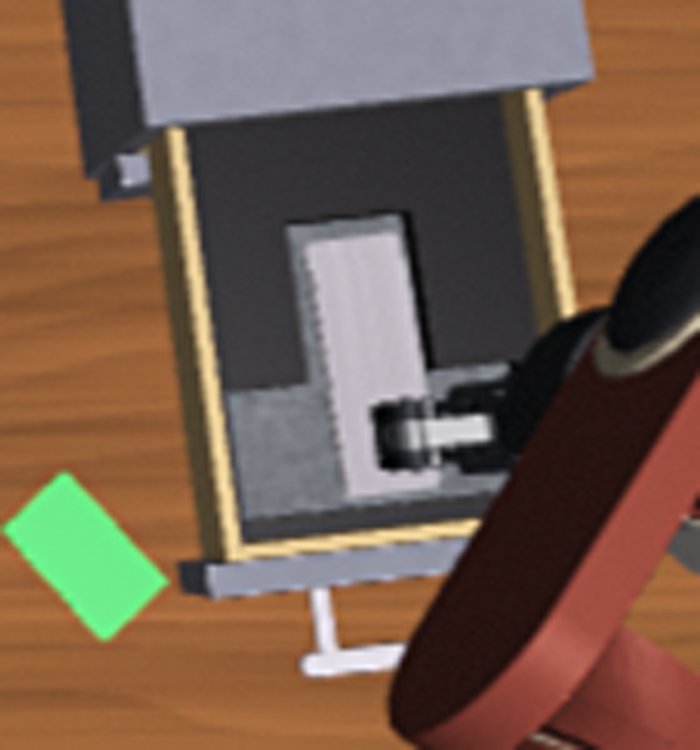

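View pics/s33.png

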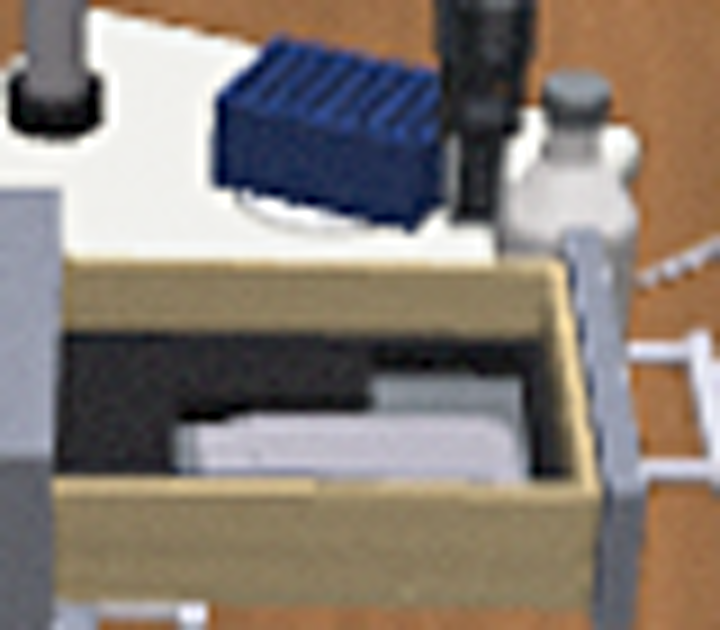

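Emit:
apply_moves --targets '[{"translation": [-4,0,0.8],"dr": [0,0,0],"jaw": 0},{"translation": [-4,0,3],"dr": [0,0,0],"jaw": 0},{"translation": [-4,0,3],"dr": [0,0,0],"jaw": 0},{"translation": [-4,0,3],"dr": [0,0,0],"jaw": 0},{"translation": [-3,0,2],"dr": [0,0,0],"jaw": 0},{"translation": [-2,0,1],"dr": [0,0,0],"jaw": 0},{"translation": [0,0,0],"dr": [0,0,0],"jaw": 0},{"translation": [0,0,0],"dr": [0,0,0],"jaw": 0}]'

```text
time_s: 54.75
eef_pos: [586.5, -47.6, 201.1]
orientation: [-0.515, 0.523, -0.492, 0.468]
force: [-0.6, 0.3, -0.1]
width: -0.004
```

```bash
python3 - <<'E'
from h import *
rel([592,-59,95],-82.5)
E
```

```text
d=[1.35, 10.57, 0.79] rot=[1.75, -3.0, -0.98] tcp [586.5, -47.6, 201.1] xaxis [0.078, -0.997, -0.016] zaxis [0.996, 0.079, -0.031] F [-0.6, 0.3, -0.1] w -0.004 t 54.75 q6 1.28
```

Emit:
apply_moves --targets '[{"translation": [1,1,0.5],"dr": [1.7,-3,-1],"jaw": 0},{"translation": [0.2,3,0],"dr": [0,0,0],"jaw": 0},{"translation": [0,3,0],"dr": [0,0,0],"jaw": 0},{"translation": [0,2.2,0],"dr": [0,0,0],"jaw": 0},{"translation": [0,0.5,0],"dr": [0,0,0],"jaw": 0},{"translation": [0,0,0],"dr": [0,0,0],"jaw": 0},{"translation": [0,0,0],"dr": [0,0,0],"jaw": 0},{"translation": [0,0,0],"dr": [0,0,0],"jaw": 0}]'

```text
time_s: 55.75
eef_pos: [590.6, -66.3, 101.9]
orientation: [-0.53, 0.531, -0.467, 0.469]
force: [-0.5, 0.2, -0.3]
width: -0.0
```

```bash
python3 - <<'E'
from h import *
rel([592,-59,84],-82.5)
s=robot.snapshot('side'); save(s,'s34',(180,110,310,230),6)
s=robot.snapshot('top'); save(s,'t34',(250,130,370,230),6)
E
```

```text
d=[-0.71, 1.79, 0.23] rot=[-0.03, -0.39, 0.16] tcp [590.6, -66.3, 101.9] xaxis [0.124, -0.992, 0.003] zaxis [0.992, 0.124, 0.001] F [-0.5, 0.2, -0.3] w -0.0 t 55.75 q6 1.21
```

View pics/s34.png

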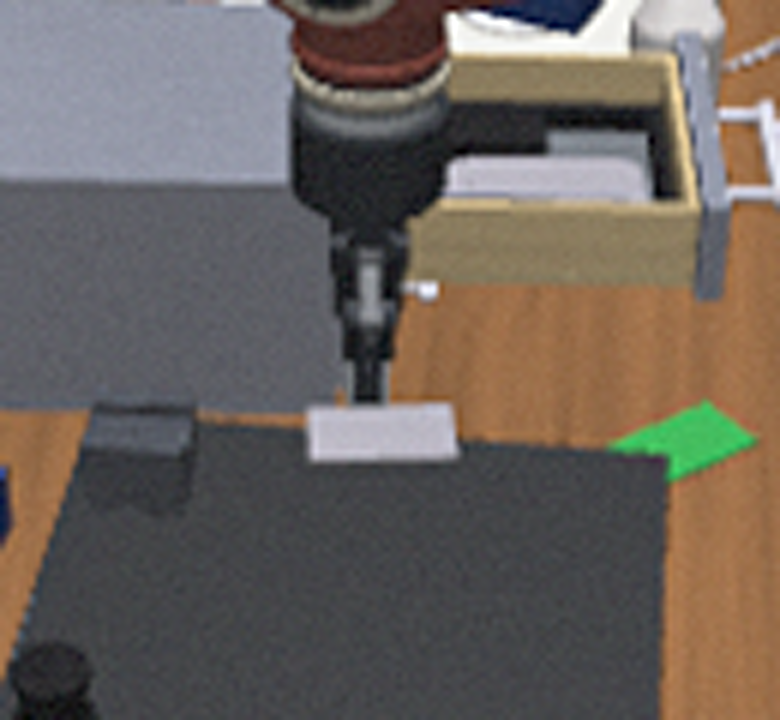

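View pics/t34.png

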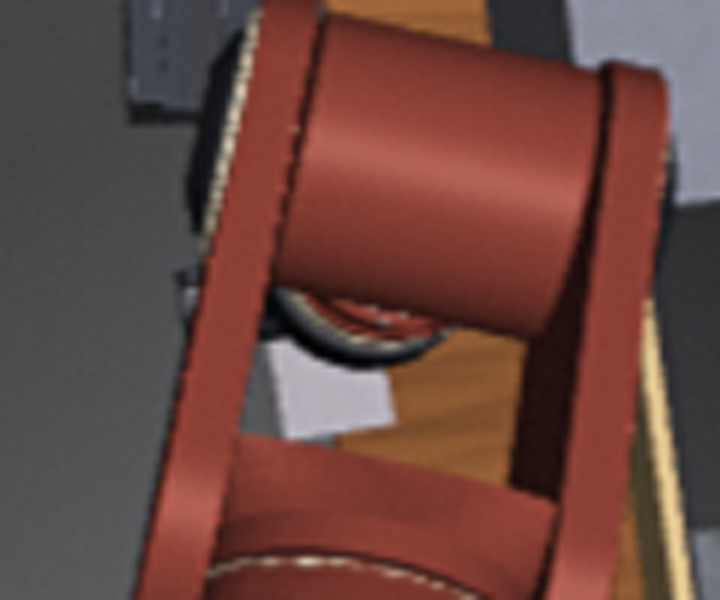

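Emit:
apply_moves --targets '[{"translation": [-0.8,0,0.1],"dr": [0,-0.3,0],"jaw": 0},{"translation": [0,0.8,0],"dr": [0,0,0],"jaw": 0},{"translation": [0,0.6,0],"dr": [0,0,0],"jaw": 0},{"translation": [0,0,0],"dr": [0,0,0],"jaw": 0},{"translation": [0,0,0],"dr": [0,0,0],"jaw": 0},{"translation": [0,0,0],"dr": [0,0,0],"jaw": 0},{"translation": [0,0,0],"dr": [0,0,0],"jaw": 0},{"translation": [0,0,0],"dr": [0,0,0],"jaw": 0}]'

```text
time_s: 56.85
eef_pos: [590.9, -57.3, 87.2]
orientation: [-0.531, 0.532, -0.465, 0.467]
force: [0.2, 0.4, 0.3]
width: 0.003
```

```bash
python3 - <<'E'
from h import *
rel([592,-58,82.5],-82.5)
E
```

```text
d=[0.08, 0.47, 0.1] rot=[-0.06, -0.02, 0.17] tcp [590.9, -57.3, 87.2] xaxis [0.13, -0.991, 0.003] zaxis [0.991, 0.13, 0.001] F [0.2, 0.4, 0.3] w 0.003 t 56.85 q6 1.22
```

Press lightly, then slide inward (+y = −x of tool) first.

Emit:
apply_moves --targets '[{"translation": [0,0.3,0],"dr": [0,0,0],"jaw": 0},{"translation": [0,0.1,0],"dr": [0,0,0],"jaw": 0},{"translation": [0,0.1,0],"dr": [0,0,0],"jaw": 0},{"translation": [0,0.1,0],"dr": [0,0,0],"jaw": 0},{"translation": [0,0.1,0],"dr": [0,0,0],"jaw": 0},{"translation": [-0.4,0.1,0],"dr": [0,0,0],"jaw": 0},{"translation": [-0.6,0.1,0],"dr": [0,0,0],"jaw": 0},{"translation": [-0.6,0.1,0],"dr": [0,0,0],"jaw": 0}]'

```text
time_s: 57.85
eef_pos: [592.7, -42.9, 82.6]
orientation: [0.532, -0.531, 0.462, -0.471]
force: [0.6, -2.1, 5.4]
width: -0.0
```

```bash
python3 - <<'E'
from h import *
rel([592,-30,82.5],-82.5)
s=robot.snapshot('side'); save(s,'s35',(180,110,310,230),6)
for r in rects(s,'shim_d_mid',60.5): print(r)
E
```

```text
d=[-1.28, -0.0, 0.09] rot=[-0.54, -0.04, 0.48] tcp [592.7, -42.9, 82.6] xaxis [0.13, -0.992, 0.008] zaxis [0.991, 0.13, 0.009] F [0.6, -2.1, 5.4] w -0.0 t 57.85 q6 1.25
([422.8, -78.7], 61.2, 44.3, 40.8, 0.66, [295, 182])
([582.9, -54.8], 67.8, 40.4, 6.7, 0.57, [244, 184])
```

View pics/s35.png

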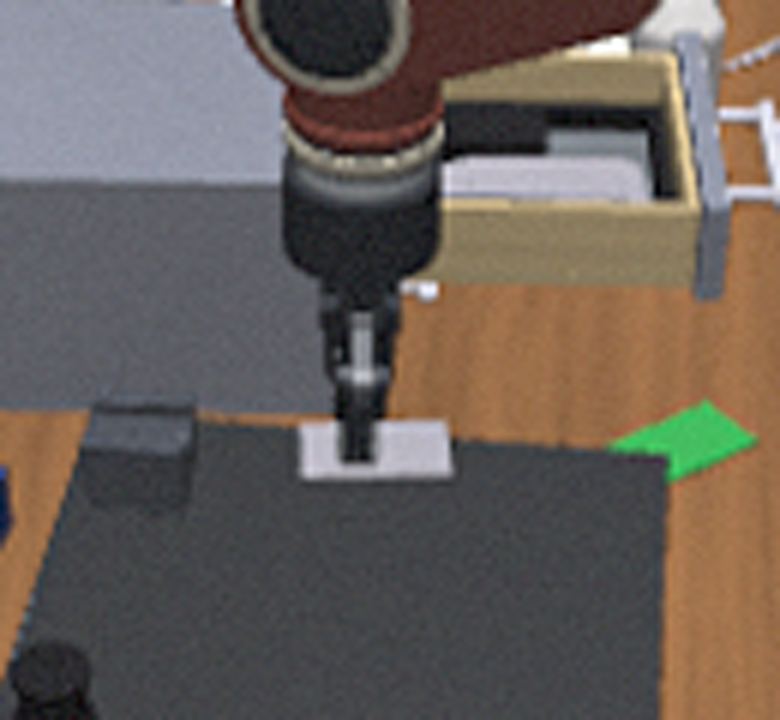

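Emit:
apply_moves --targets '[{"translation": [-0.8,0.1,0],"dr": [-0.2,0,0.4],"jaw": 0},{"translation": [-1,0.1,0],"dr": [-0.2,0,0],"jaw": 0},{"translation": [-1,0.1,-0.3],"dr": [0,0,0.2],"jaw": 0},{"translation": [-0.5,0.1,-0.7],"dr": [-0.2,0,0.2],"jaw": 0},{"translation": [0,0.1,-1],"dr": [-0.2,0,0],"jaw": 0},{"translation": [0,0.1,-1],"dr": [-0.2,0,0],"jaw": 0},{"translation": [0,0.1,-0.6],"dr": [-0.2,0,0],"jaw": 0},{"translation": [0,0.1,0],"dr": [0,0,0],"jaw": 0}]'

```text
time_s: 58.95
eef_pos: [559.5, -12.6, 82.5]
orientation: [0.535, -0.529, 0.464, -0.468]
force: [-3.1, -1.0, 8.8]
width: 0.006
```

```bash
python3 - <<'E'
from h import *
rel([452,-26,82.5],-82.5)
s=robot.snapshot('side'); save(s,'s36',(180,110,310,230),6)
for r in rects(s,'shim_d_mid',60.5): print(r)
E
```

```text
d=[-0.09, -0.1, -10.83] rot=[-0.54, 0.08, -0.06] tcp [559.5, -12.6, 82.5] xaxis [0.132, -0.991, -0.001] zaxis [0.991, 0.132, 0.009] F [-3.1, -1.0, 8.8] w 0.006 t 58.95 q6 1.28
([552.1, -21.2], 70.5, 35.1, 16.9, 0.55, [252, 192])
([423.6, -79.4], 68.0, 44.2, 36.5, 0.53, [295, 182])
```

View pics/s36.png

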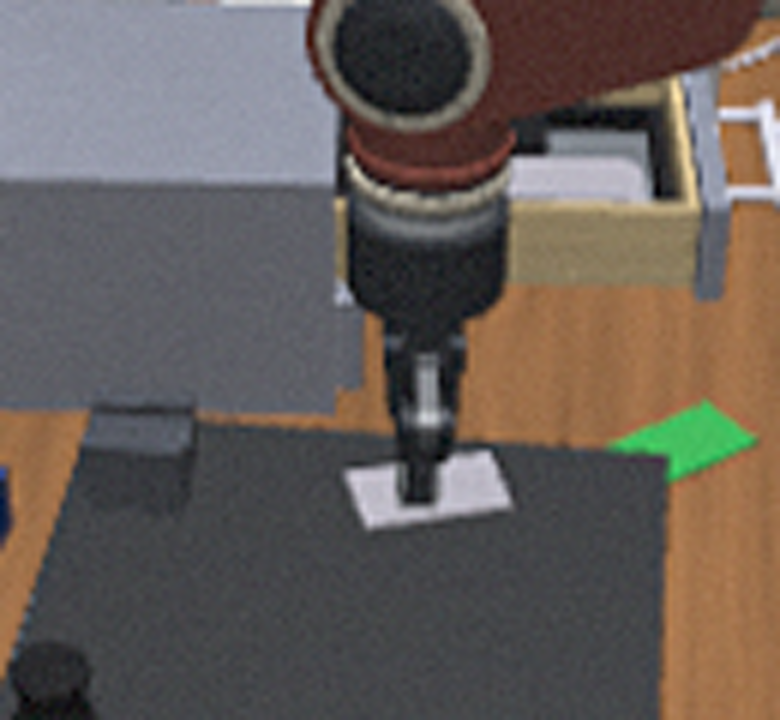

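Emit:
apply_moves --targets '[{"translation": [0,-2,0],"dr": [0,0,0],"jaw": 0},{"translation": [0,-4,0],"dr": [-0.5,0,0],"jaw": 0},{"translation": [-4,-1,0],"dr": [0,0,0],"jaw": 0},{"translation": [-5,0,0],"dr": [0,0,0],"jaw": 0},{"translation": [-5,0,0],"dr": [0,0,0],"jaw": 0},{"translation": [-2,0,0],"dr": [0,0,0],"jaw": 0},{"translation": [0,0,0],"dr": [0,0,0],"jaw": 0},{"translation": [0,0,0],"dr": [0,0,0],"jaw": 0}]'

```text
time_s: 60.05
eef_pos: [529.9, 151.8, 146.8]
orientation: [-0.529, 0.534, -0.471, 0.461]
force: [-0.1, -0.0, -0.2]
width: 0.001
```

```bash
python3 - <<'E'
from h import *
s=robot.snapshot('side'); save(s,'s37',(180,110,310,230),6)
for r in rects(s,'shim_d_mid',60.5): print(r)
s=robot.snapshot('top'); save(s,'t37',(200,130,320,260),5)
for r in rects(s,'shim_d_mid',60.5): print(r)
rel([560,-20,95],-74)
E
```

```text
([574.4, -16.4], 47.7, 31.9, -76.0, 0.55, [244, 192])
([418.8, -83.0], 52.7, 42.0, 40.2, 0.45, [296, 182])
([427.2, -144.3], 70.9, 41.6, 41.1, 0.67, [337, 251])
([553.8, -25.8], 72.4, 42.6, 19.4, 0.61, [286, 198])
d=[17.4, 5.11, 0.78] rot=[0.71, -8.58, -0.45] tcp [530.5, 151.3, 147.4] xaxis [0.129, -0.992, -0.007] zaxis [0.992, 0.129, -0.013] F [-0.8, -0.2, -0.2] w -0.005 t 60.25 q6 1.58
```

View pics/t37.png

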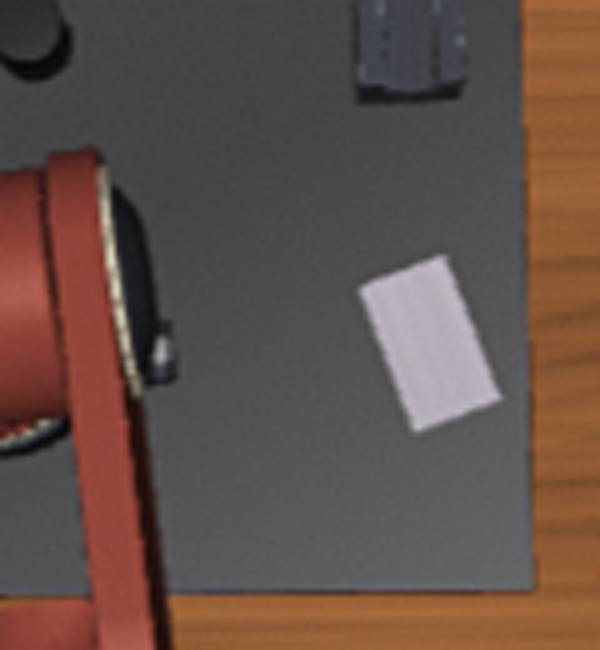

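Emit:
apply_moves --targets '[{"translation": [4,0,0.1],"dr": [0.7,0,-0.4],"jaw": 0},{"translation": [5,0,0.1],"dr": [0,0,0],"jaw": 0},{"translation": [5,1,0],"dr": [0,0,0],"jaw": 0},{"translation": [3,1.5,0],"dr": [0,0,0],"jaw": 0},{"translation": [0.8,1.5,0],"dr": [0,0,0],"jaw": 0},{"translation": [0,0.5,0],"dr": [0,0,0],"jaw": 0},{"translation": [0,0,0],"dr": [0,0,0],"jaw": 0},{"translation": [0,0,0],"dr": [0,0,0],"jaw": 0}]'

```text
time_s: 61.25
eef_pos: [557.6, -31.9, 102.6]
orientation: [0.532, -0.53, 0.466, -0.468]
force: [-0.0, 0.2, 0.3]
width: -0.002
```

```bash
python3 - <<'E'
from h import *
rel([557.5,-24,83],-82.5)
E
```

```text
d=[-0.78, 1.96, 0.09] rot=[-0.22, -0.24, 0.01] tcp [557.6, -31.9, 102.6] xaxis [0.126, -0.992, 0.0] zaxis [0.992, 0.126, 0.004] F [-0.0, 0.2, 0.3] w -0.002 t 61.25 q6 1.25
```

Emit:
apply_moves --targets '[{"translation": [-0.8,0.5,0.1],"dr": [-0.2,0,0],"jaw": 0},{"translation": [0,0.8,0],"dr": [0,0,0],"jaw": 0},{"translation": [0,0.4,0],"dr": [0,0,0],"jaw": 0},{"translation": [0,0.2,0],"dr": [0,0,0],"jaw": 0},{"translation": [0,0.12,0],"dr": [0,0,0],"jaw": 0},{"translation": [0,0.1,0],"dr": [0,0,0],"jaw": 0},{"translation": [0,0.1,0],"dr": [0,0,0],"jaw": 0},{"translation": [0,0.1,0],"dr": [0,0,0],"jaw": 0}]'

```text
time_s: 62.25
eef_pos: [559.8, -22.0, 82.6]
orientation: [0.532, -0.53, 0.465, -0.468]
force: [-2.5, 0.5, 4.8]
width: -0.0
```

```bash
python3 - <<'E'
from h import *
rel([557.5,-24,83],-82.5)
s=robot.snapshot('side'); save(s,'s38',(200,140,300,220),7)
E
```

```text
d=[0.17, -0.04, -0.26] rot=[-0.26, -0.11, 0.05] tcp [559.8, -22.0, 82.6] xaxis [0.129, -0.992, 0.001] zaxis [0.992, 0.129, 0.005] F [-2.5, 0.5, 4.8] w -0.0 t 62.25 q6 1.27
```

View pics/s38.png

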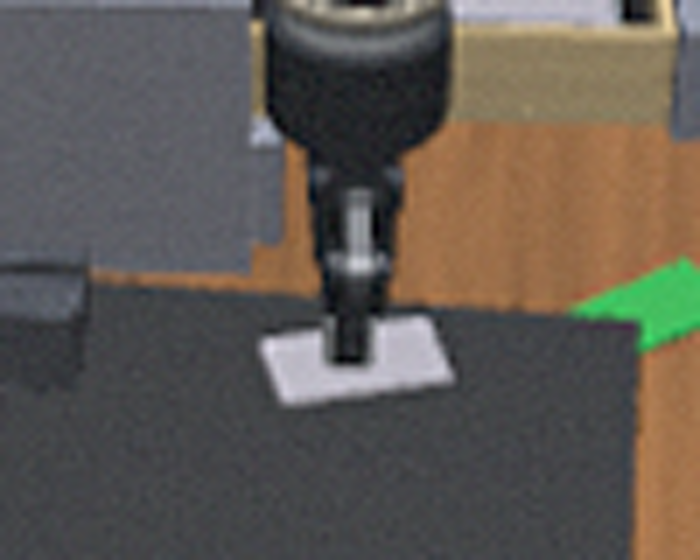

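Rotate under the press, then slide along −x.

Emit:
apply_moves --targets '[{"translation": [0,0.1,0],"dr": [0,4,0],"jaw": 0},{"translation": [0,0.1,0],"dr": [0,5,0],"jaw": 0},{"translation": [0,0.1,0],"dr": [0,5,0],"jaw": 0},{"translation": [0,0.1,-0.5],"dr": [-0.2,0,0],"jaw": 0},{"translation": [0,0.1,-0.9],"dr": [-0.2,0,0],"jaw": 0},{"translation": [0,0.1,-1],"dr": [-0.2,0,0],"jaw": 0},{"translation": [0,0.1,-0.7],"dr": [-0.2,0,0],"jaw": 0},{"translation": [0,0.1,0],"dr": [0,0,0],"jaw": 0}]'

```text
time_s: 63.3
eef_pos: [533.8, -19.9, 82.5]
orientation: [-0.471, 0.468, -0.527, 0.531]
force: [-2.7, 0.6, 10.3]
width: -0.0
```

```bash
python3 - <<'E'
from h import *
rel([451,-24,83],-95)
s=robot.snapshot('side'); save(s,'s39',(200,140,300,220),7)
for r in rects(s,'shim_d_mid',60.5): print(r)
E
```

```text
d=[1.39, -0.1, -8.17] rot=[-0.39, -1.85, 0.07] tcp [533.8, -19.9, 82.5] xaxis [-0.119, -0.993, 0.001] zaxis [0.993, -0.119, 0.007] F [-2.7, 0.6, 10.3] w -0.0 t 63.3 q6 1.51
([526.9, -23.0], 76.9, 48.8, 18.2, 0.55, [260, 192])
([424.1, -78.8], 64.7, 46.0, 40.5, 0.52, [295, 183])
```

View pics/s39.png

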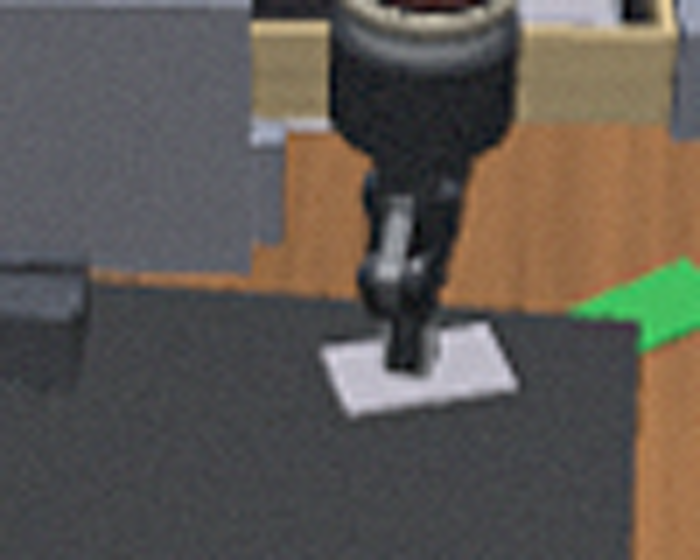

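Emit:
apply_moves --targets '[{"translation": [0.1,0.1,-0.6],"dr": [-0.2,0,0],"jaw": 0},{"translation": [0.1,0.1,-1],"dr": [-0.2,0,0],"jaw": 0},{"translation": [0.1,0.1,-1],"dr": [-0.2,0,0],"jaw": 0},{"translation": [0.1,0.1,-1],"dr": [-0.2,0,0],"jaw": 0},{"translation": [0.1,0.1,-1],"dr": [-0.2,0,0],"jaw": 0},{"translation": [0.1,0.1,-1],"dr": [-0.2,0,0],"jaw": 0},{"translation": [0.1,0.1,-0.6],"dr": [-0.2,0,0],"jaw": 0},{"translation": [0,0.1,0],"dr": [0,0,0],"jaw": 0}]'

```text
time_s: 64.4
eef_pos: [474.5, -20.4, 82.5]
orientation: [-0.471, 0.471, -0.526, 0.529]
force: [-2.6, 0.1, 10.4]
width: -0.002
```

```bash
python3 - <<'E'
from h import *
rel([451,-24,83],-95)
s=robot.snapshot('side'); save(s,'s40',(220,140,320,220),7)
for r in rects(s,'shim_d_mid',60.5): print(r)
E
```

```text
d=[0.62, -0.05, -2.29] rot=[-0.16, -1.49, 0.09] tcp [474.5, -20.4, 82.5] xaxis [-0.113, -0.994, 0.002] zaxis [0.994, -0.113, 0.003] F [-2.6, 0.1, 10.4] w -0.002 t 64.4 q6 1.49
([424.5, -79.7], 60.5, 44.1, 39.6, 0.66, [294, 183])
([468.3, -21.2], 76.4, 46.0, 17.4, 0.58, [279, 194])
```

View pics/s40.png

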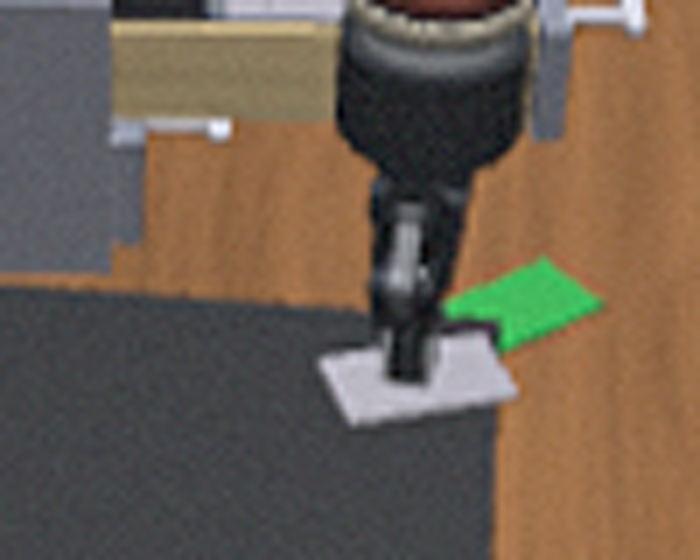

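Emit:
apply_moves --targets '[{"translation": [0,-1.2,0],"dr": [0,0,0],"jaw": 0},{"translation": [0,0,0],"dr": [0,-7,0],"jaw": 0.3},{"translation": [0,0,0],"dr": [0,-7,0],"jaw": 0.3},{"translation": [0,0,0],"dr": [0,-6,0],"jaw": 0.3},{"translation": [0,0,0],"dr": [0,0,0],"jaw": 0.3},{"translation": [0,0,0],"dr": [0,0,0],"jaw": 0.3},{"translation": [0,0,0],"dr": [0,0,0],"jaw": 0.3},{"translation": [0,0,0],"dr": [0,0,0],"jaw": 0.3}]'

```text
time_s: 65.5
eef_pos: [468.3, -19.2, 92.0]
orientation: [-0.556, 0.559, -0.437, 0.433]
force: [-0.8, -0.3, 0.7]
width: 0.298
```

```bash
python3 - <<'E'
from h import *
rel([474,-20.5,83],-74)
s=robot.snapshot('side'); save(s,'s41',(220,140,320,220),7)
for r in rects(s,'shim_d_mid',60.5): print(r)
E
```

```text
d=[0.26, 0.89, 0.53] rot=[0.42, -1.9, -0.11] tcp [468.3, -19.2, 92.0] xaxis [0.244, -0.97, -0.002] zaxis [0.97, 0.244, -0.007] F [-0.8, -0.3, 0.7] w 0.298 t 65.5 q6 1.13
([467.9, -18.7], 73.1, 43.9, 11.5, 0.6, [277, 194])
```

View pics/s41.png

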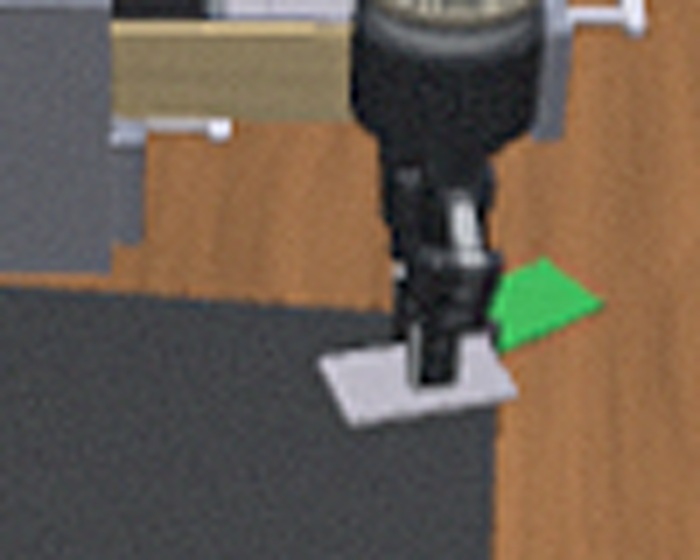

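Emit:
apply_moves --targets '[{"translation": [0.2,0.3,0.5],"dr": [0.4,0,0],"jaw": 0.3},{"translation": [0,0.4,0],"dr": [0,0,0],"jaw": 0.3},{"translation": [0,0.2,0],"dr": [0,0,0],"jaw": 0.3},{"translation": [0,0.15,0],"dr": [0,0,0],"jaw": 0.3},{"translation": [0,0.15,0],"dr": [0,0,0],"jaw": 0.3},{"translation": [0,0.15,0],"dr": [0,0,0],"jaw": 0.3},{"translation": [0,0.1,0],"dr": [0,0,0],"jaw": 0.3},{"translation": [0,0.1,0],"dr": [0,0,0],"jaw": 0.3}]'

```text
time_s: 66.6
eef_pos: [477.6, -20.7, 82.4]
orientation: [0.559, -0.557, 0.434, -0.436]
force: [-2.3, 0.2, 5.8]
width: 0.3
```

Emit:
apply_moves --targets '[{"translation": [0,0.1,0],"dr": [0,3,0],"jaw": 0.3},{"translation": [0,0.1,0],"dr": [0,3,0],"jaw": 0.3},{"translation": [0,0.1,0],"dr": [0,3,0],"jaw": 0.3},{"translation": [0,0.1,0],"dr": [0,3,0],"jaw": 0.3},{"translation": [0,0.1,0],"dr": [0,3,0],"jaw": 0.3},{"translation": [0,0.1,0],"dr": [0,0,0],"jaw": 0.3},{"translation": [0,0.1,0],"dr": [0,0,0],"jaw": 0.3},{"translation": [0,0.1,0],"dr": [0,0,0],"jaw": 0.3}]'

```text
time_s: 67.6
eef_pos: [483.3, -21.9, 82.4]
orientation: [-0.497, 0.491, -0.502, 0.51]
force: [-2.9, 1.4, 7.1]
width: 0.298
```

```bash
python3 - <<'E'
from h import *
rel([449,-20.5,83],-90)
s=robot.snapshot('side'); save(s,'s42',(220,140,320,220),7)
for r in rects(s,'shim_d_mid',60.5): print(r)
E
```

```text
d=[-0.06, -0.11, -3.43] rot=[-0.82, -1.36, 0.1] tcp [483.3, -21.9, 82.4] xaxis [-0.024, -1.0, 0.002] zaxis [1.0, -0.024, 0.014] F [-2.9, 1.4, 7.1] w 0.298 t 67.6 q6 1.39
([424.3, -80.2], 59.8, 42.6, 43.5, 0.7, [295, 183])
([477.5, -25.0], 74.5, 43.3, 6.6, 0.67, [276, 193])
```

View pics/s42.png

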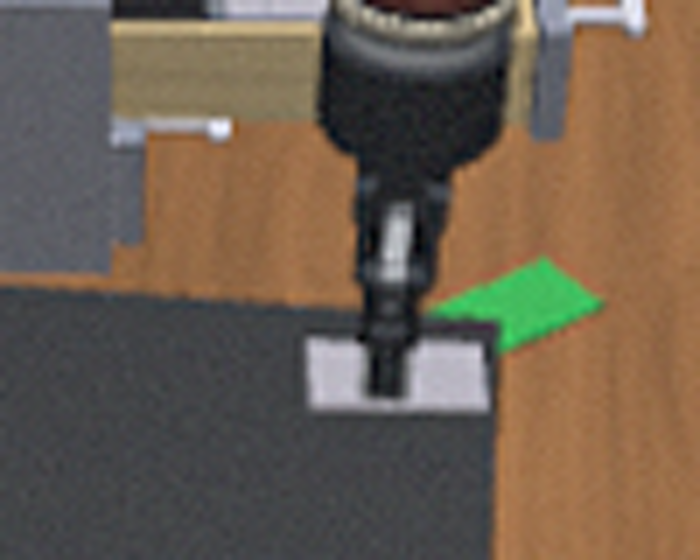

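Emit:
apply_moves --targets '[{"translation": [0,0.1,-0.5],"dr": [-0.5,0,0],"jaw": 0.3},{"translation": [0,0.1,-0.9],"dr": [-0.3,0,0],"jaw": 0.3},{"translation": [0,0.1,-0.9],"dr": [-0.2,0,0],"jaw": 0.3},{"translation": [0,0.1,-0.7],"dr": [-0.2,0,0],"jaw": 0.3},{"translation": [0,0.1,-0.4],"dr": [-0.2,0,0],"jaw": 0.3},{"translation": [0,0.1,0],"dr": [0,0,0],"jaw": 0.3},{"translation": [0,0.1,0],"dr": [0,0,0],"jaw": 0.3},{"translation": [0,0.1,0],"dr": [0,0,0],"jaw": 0.3}]'

```text
time_s: 68.7
eef_pos: [453.6, -22.0, 82.4]
orientation: [-0.494, 0.493, -0.504, 0.508]
force: [-2.8, 1.3, 9.0]
width: 0.3
```

```bash
python3 - <<'E'
from h import *
rel([449,-20.5,83],-90)
s=robot.snapshot('side'); save(s,'s43',(220,140,320,220),7)
for r in rects(s,'shim_d_mid',60.5): print(r)
s=robot.snapshot('top'); save(s,'t43',(220,160,340,260),6)
for r in rects(s,'shim_d_mid',60.5): print(r)
E
```

```text
d=[-0.14, -0.07, -0.47] rot=[-0.28, -1.39, 0.18] tcp [453.6, -22.0, 82.4] xaxis [-0.024, -1.0, 0.003] zaxis [1.0, -0.024, 0.005] F [-2.8, 1.3, 9.0] w 0.3 t 68.7 q6 1.38
([452.6, -22.8], 73.6, 39.3, 11.5, 0.5, [283, 193])
([418.1, -151.7], 47.9, 42.0, 43.0, 0.62, [342, 255])
([709.3, 166.2], 44.5, 36.6, 43.8, 0.41, [206, 136])
```

View pics/s43.png

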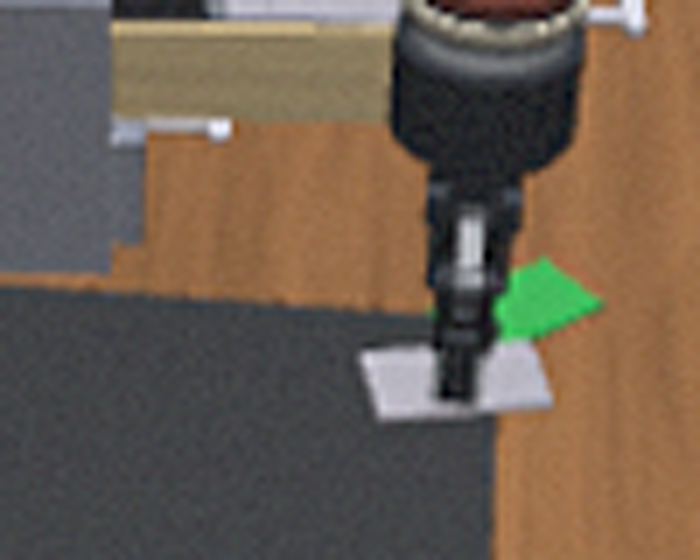

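View pics/t43.png

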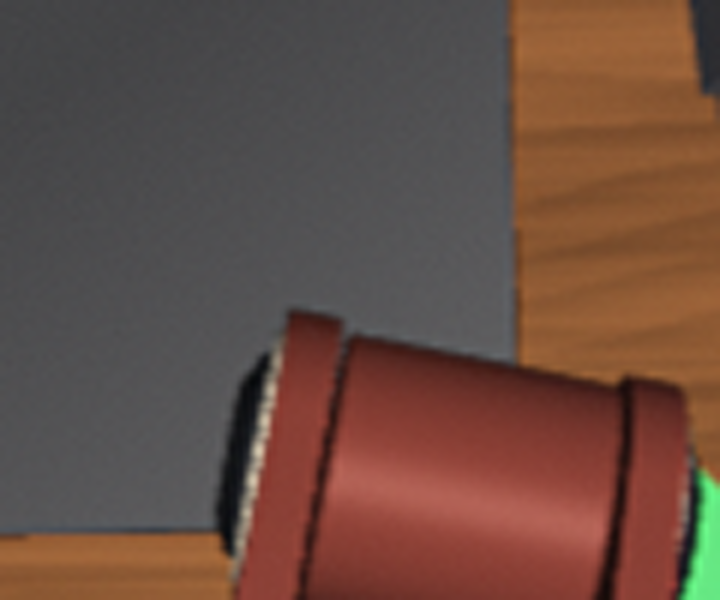

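Emit:
apply_moves --targets '[{"translation": [0,-1.2,0],"dr": [-0.2,0,0],"jaw": 0.3},{"translation": [0,0,0],"dr": [0,-8,0],"jaw": 0.3},{"translation": [0,0,0.1],"dr": [0,-6,0.2],"jaw": 0.3},{"translation": [0,0,0],"dr": [0,0,0],"jaw": 0.3},{"translation": [0,0,0],"dr": [0,0,0],"jaw": 0.3},{"translation": [0,0,0],"dr": [0,0,0],"jaw": 0.3},{"translation": [0,0,0],"dr": [0,0,0],"jaw": 0.3},{"translation": [0,0,0],"dr": [0,0,0],"jaw": 0.3}]'

```text
time_s: 69.9
eef_pos: [450.6, -21.3, 93.2]
orientation: [-0.552, 0.554, -0.443, 0.439]
force: [-1.3, 0.5, 0.4]
width: 0.302
```

```bash
python3 - <<'E'
from h import *
rel([454,-21.5,83],-79)
s=robot.snapshot('side'); save(s,'s44',(220,140,320,220),7)
for r in rects(s,'shim_d_mid',60.5): print(r)
E
```

```text
d=[0.09, 1.02, 0.33] rot=[0.35, 1.81, -0.13] tcp [450.6, -21.3, 93.2] xaxis [0.222, -0.975, -0.002] zaxis [0.975, 0.222, -0.006] F [-1.3, 0.5, 0.4] w 0.302 t 69.9 q6 1.14
([453.3, -20.7], 72.3, 47.7, 6.7, 0.47, [282, 194])
```

View pics/s44.png

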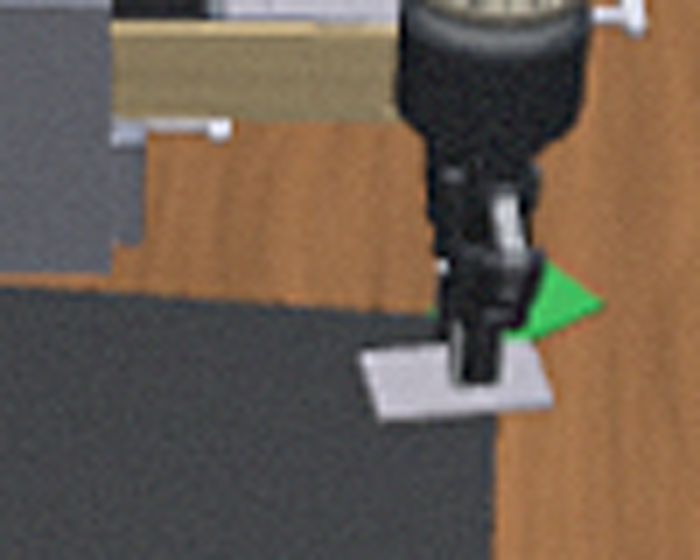

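```bash
python3 - <<'E'
from h import *
s=robot.snapshot('side')
P=np.array([at_z(s,u/7+220,v/7+140,60.5)[:2] for u,v in [(360,353),(527,340),(552,405),(378,420)]])
print(P,P.mean(0))
for a,b in((1,0),(2,3)): d=P[b]-P[a]; print(np.degrees(np.arctan2(d[1],d[0])),np.linalg.norm(d))
E
```

```text
[[492.09107287 -33.13025805]
 [420.75209646 -50.66573468]
 [409.93487518  -7.04702768]
 [482.33127785  11.38911917]] [451.27733059 -19.86347531]
13.809803565387597 73.46252442800495
14.287020561283478 74.70696506657092
```

Emit:
apply_moves --targets '[{"translation": [0,0.4,0.6],"dr": [0.3,0,-0.1],"jaw": 0.3},{"translation": [0,0.4,0.1],"dr": [0,0,0],"jaw": 0.3},{"translation": [0,0.2,0],"dr": [0,0,0],"jaw": 0.3},{"translation": [0,0.15,0],"dr": [0,0,0],"jaw": 0.3},{"translation": [0,0.15,0],"dr": [0,0,0],"jaw": 0.3},{"translation": [0,0.15,0],"dr": [0,2,0],"jaw": 0.3},{"translation": [0,0.15,0],"dr": [0,3,0],"jaw": 0.3},{"translation": [0,0.15,0],"dr": [0,3,0],"jaw": 0.3}]'

```text
time_s: 71.05
eef_pos: [462.5, -20.5, 82.4]
orientation: [0.521, -0.519, 0.478, -0.481]
force: [-1.1, 0.3, 7.0]
width: 0.3
```

Emit:
apply_moves --targets '[{"translation": [0,0.15,0],"dr": [0,3,0],"jaw": 0.3},{"translation": [0,0.15,0],"dr": [0,3,0],"jaw": 0.3},{"translation": [0,0.15,0],"dr": [0,2,0],"jaw": 0.3},{"translation": [0,0.15,0],"dr": [0,0,0],"jaw": 0.3},{"translation": [0,0.1,0],"dr": [0,0,0],"jaw": 0.3},{"translation": [0,0.1,0],"dr": [0,0,0],"jaw": 0.3},{"translation": [0,0.1,0],"dr": [0,0,0],"jaw": 0.3},{"translation": [0,0.1,0],"dr": [0,0,0],"jaw": 0.3}]'

```text
time_s: 72.05
eef_pos: [468.8, -21.7, 82.4]
orientation: [-0.487, 0.48, -0.511, 0.52]
force: [-3.0, 0.2, 7.2]
width: 0.301
```

```bash
python3 - <<'E'
from h import *
rel([449,-20.5,83],-90)
s=robot.snapshot('side'); save(s,'s45',(220,140,320,220),7)
E
```

```text
d=[0.0, -0.09, -1.98] rot=[-0.91, -3.67, 0.16] tcp [468.8, -21.7, 82.4] xaxis [-0.064, -0.998, 0.002] zaxis [0.998, -0.064, 0.016] F [-3.0, 0.2, 7.2] w 0.301 t 72.05 q6 1.43
```

View pics/s45.png

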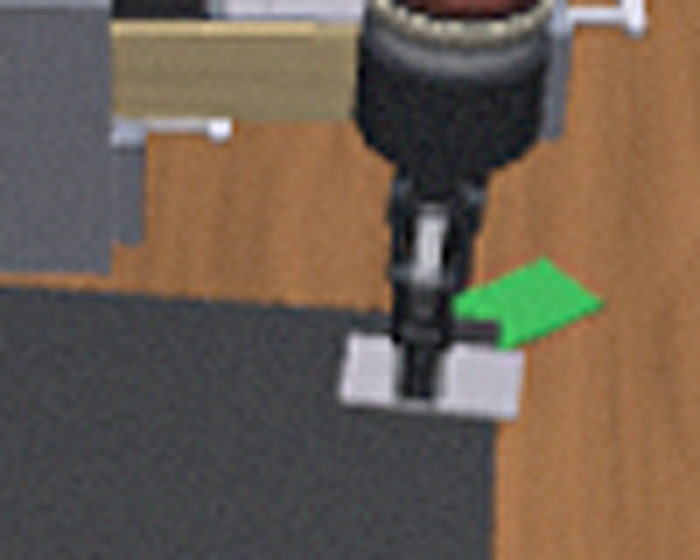

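Emit:
apply_moves --targets '[{"translation": [0,0.1,-0.4],"dr": [-0.5,0,0],"jaw": 0.3},{"translation": [0,0.1,-0.7],"dr": [-0.3,0,0],"jaw": 0.3},{"translation": [0,0.1,-0.7],"dr": [-0.3,0,0],"jaw": 0.3},{"translation": [0,0.1,-0.3],"dr": [-0.2,0,0],"jaw": 0.3},{"translation": [0,0.1,0],"dr": [0,0,0],"jaw": 0.3},{"translation": [0,0.1,0],"dr": [0,0,0],"jaw": 0.3},{"translation": [0,0.1,0],"dr": [0,0,0],"jaw": 0.3},{"translation": [0,0.1,0],"dr": [0,0,0],"jaw": 0.3}]'

```text
time_s: 73.1
eef_pos: [451.9, -21.2, 82.4]
orientation: [-0.484, 0.484, -0.514, 0.517]
force: [-2.0, -0.0, 8.9]
width: 0.298
```

```bash
python3 - <<'E'
from h import *
rel([449,-20.5,83],-90)
s=robot.snapshot('side'); save(s,'s46',(220,140,320,220),7)
E
```

```text
d=[-0.05, -0.06, -0.29] rot=[-0.22, -3.67, 0.17] tcp [451.9, -21.2, 82.4] xaxis [-0.064, -0.998, 0.003] zaxis [0.998, -0.064, 0.004] F [-2.0, -0.0, 8.9] w 0.298 t 73.1 q6 1.43
```

View pics/s46.png

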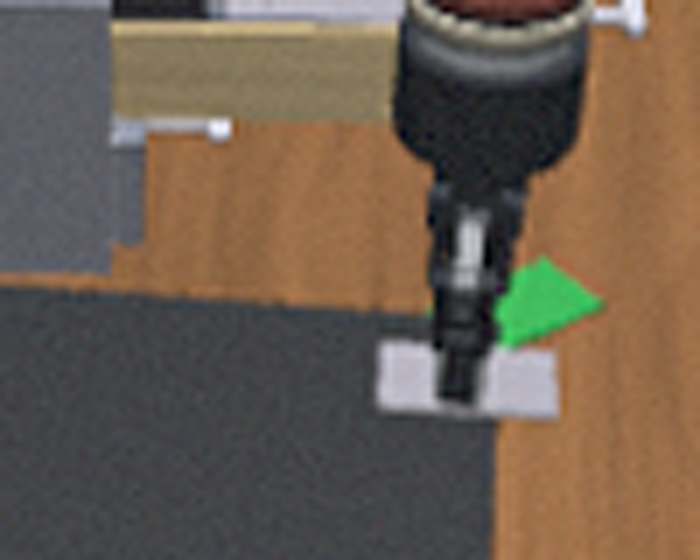

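```bash
cat >> h.py <<'E'
def quad(s,pts,sc,ox,oy,z=60.5):
    P=np.array([at_z(s,u/sc+ox,v/sc+oy,z)[:2] for u,v in pts])
    print(np.round(P,1).tolist(),'c',np.round(P.mean(0),1))
    for a,b in((1,0),(2,3)): d=P[b]-P[a]; print(np.degrees(np.arctan2(d[1],d[0])),np.linalg.norm(d))
E
python3 - <<'E'
from h import *
s=robot.snapshot('side')
quad(s,[(380,340),(555,349),(557,416),(378,410)],7,220,140)
E
```

```text
[[484.0, -43.2], [408.7, -45.7], [407.8, 0.1], [482.6, 4.8]] c [445.8 -21. ]
1.8872173438246251 75.31416735015547
3.5930899563500143 74.94174012335814
```

Emit:
apply_moves --targets '[{"translation": [0,0.1,-0.4],"dr": [-0.2,0,0],"jaw": 0.3},{"translation": [0,0.1,-0.2],"dr": [-0.1,0,0],"jaw": 0.3},{"translation": [0,0,0],"dr": [0,0,0],"jaw": 0.3},{"translation": [0,-1,0],"dr": [0,0,0],"jaw": 0.3},{"translation": [0,-3,0],"dr": [0,-3,0],"jaw": 0.3},{"translation": [0,-1,0],"dr": [0,-3,0],"jaw": 0.75},{"translation": [0,0,0],"dr": [0,0,0],"jaw": 0.75},{"translation": [0,0,0],"dr": [0,0,0],"jaw": 0.75}]'

```text
time_s: 74.2
eef_pos: [443.3, -20.3, 131.0]
orientation: [-0.509, 0.512, -0.49, 0.488]
force: [0.1, -0.1, -0.4]
width: 0.748
```

```bash
python3 - <<'E'
from h import *
rel([417,-22,76],-87.5)
s=robot.snapshot('side'); save(s,'s47',(220,140,320,220),7)
for r in rects(s,'shim_d_mid',60.5): print(r)
s=robot.snapshot('top'); save(s,'t47',(220,160,340,260),6)
for r in rects(s,'shim_d_mid',60.5): print(r)
E
```

```text
d=[0.05, 5.52, -2.61] rot=[0.31, -0.06, 0.11] tcp [443.3, -20.3, 131.0] xaxis [0.043, -0.999, 0.002] zaxis [0.999, 0.043, -0.005] F [0.1, -0.1, -0.4] w 0.748 t 74.2 q6 1.32
([443.7, -22.0], 74.3, 53.5, -0.1, 0.62, [287, 194])
([406.5, -85.0], 53.0, 30.8, -89.5, 0.42, [299, 182])
([411.1, -166.2], 46.2, 26.4, -13.6, 0.47, [345, 257])
```

View pics/s47.png

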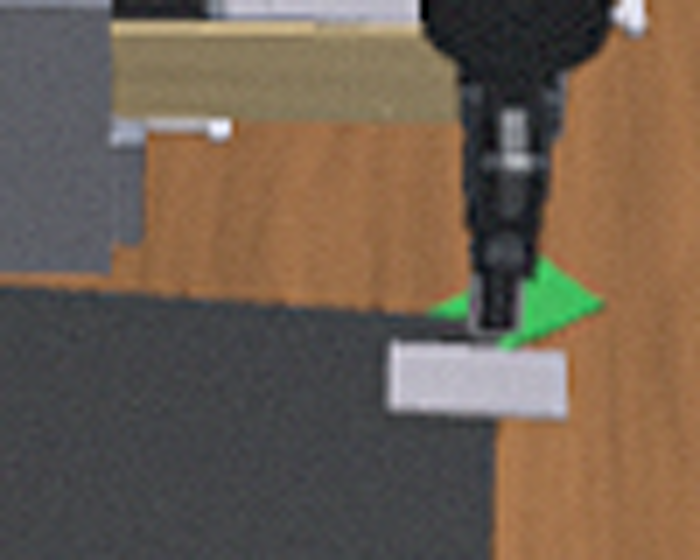

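View pics/t47.png

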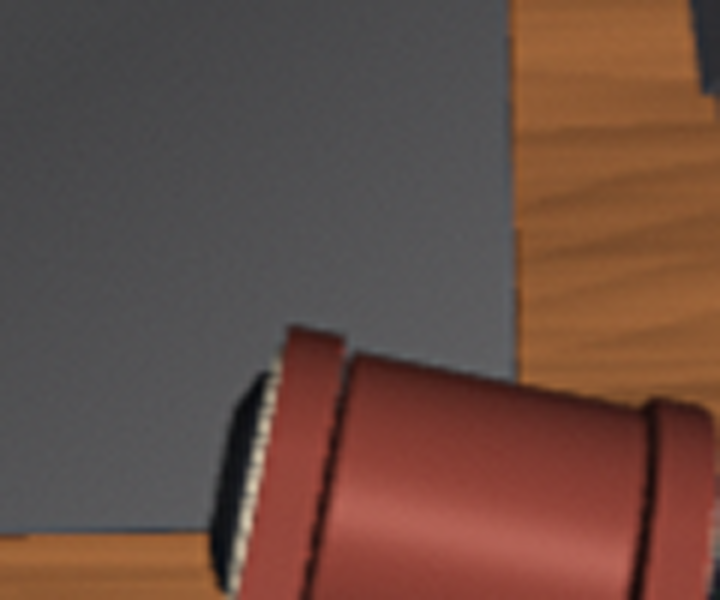

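Emit:
apply_moves --targets '[{"translation": [0,0,-1.4],"dr": [0.3,0,0],"jaw": 0.75},{"translation": [0,0,-1.1],"dr": [0,0,0],"jaw": 0.75},{"translation": [0,0.5,0],"dr": [0,0,0],"jaw": 0.75},{"translation": [0,2,0],"dr": [0,0,0],"jaw": 0.75},{"translation": [0,1.8,0],"dr": [0,0,0],"jaw": 0.75},{"translation": [0,0.4,0],"dr": [0,0,0],"jaw": 0.75},{"translation": [0,0,0],"dr": [0,0,0],"jaw": 0.75},{"translation": [0,0,0],"dr": [0,0,0],"jaw": 0.75}]'

```text
time_s: 75.4
eef_pos: [418.7, -21.7, 82.3]
orientation: [-0.51, 0.511, -0.489, 0.49]
force: [0.9, 0.9, 0.1]
width: 0.75
```

```bash
python3 - <<'E'
from h import *
rel([417,-22,76],-87.5)
s=robot.snapshot('side'); save(s,'s48',(220,140,320,220),7)
E
```

```text
d=[0.03, 0.63, -0.17] rot=[-0.04, -0.1, 0.11] tcp [418.7, -21.7, 82.3] xaxis [0.042, -0.999, 0.002] zaxis [0.999, 0.042, 0.001] F [0.9, 0.9, 0.1] w 0.75 t 75.4 q6 1.3
```

View pics/s48.png

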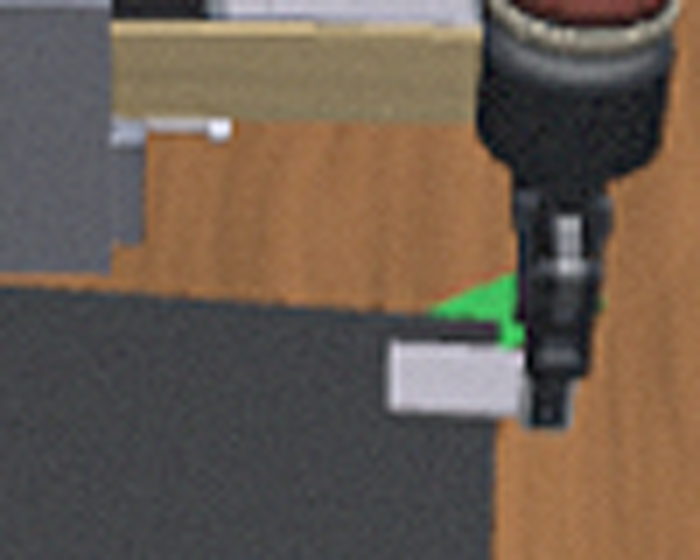

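Emit:
apply_moves --targets '[{"translation": [0,0.5,0],"dr": [0,0,0],"jaw": 0.75},{"translation": [0,0.05,0],"dr": [0,0,0],"jaw": 0.75},{"translation": [0,0,0],"dr": [0,0,0],"jaw": 0.6},{"translation": [0,0,0],"dr": [0,0,0],"jaw": 0.4},{"translation": [0,0,0],"dr": [0,0,0],"jaw": 0.4},{"translation": [0,0,0],"dr": [0,0,0],"jaw": 0.4},{"translation": [0,0,0],"dr": [0,0,0],"jaw": 0.4},{"translation": [0,0,0],"dr": [0,0,0],"jaw": 0.4}]'

```text
time_s: 76.45
eef_pos: [419.7, -21.9, 78.1]
orientation: [0.511, -0.51, 0.488, -0.491]
force: [-0.1, 0.4, 0.1]
width: 0.485
```

```bash
python3 - <<'E'
from h import *
rel([417,-22,76],-87.5)
s=robot.snapshot('side'); save(s,'s49',(220,140,320,220),7)
E
```

```text
d=[-0.0, 0.21, -0.27] rot=[-0.2, -0.09, 0.15] tcp [419.7, -21.9, 78.1] xaxis [0.042, -0.999, 0.003] zaxis [0.999, 0.042, 0.003] F [-0.1, 0.4, 0.1] w 0.485 t 76.45 q6 1.3
```

View pics/s49.png

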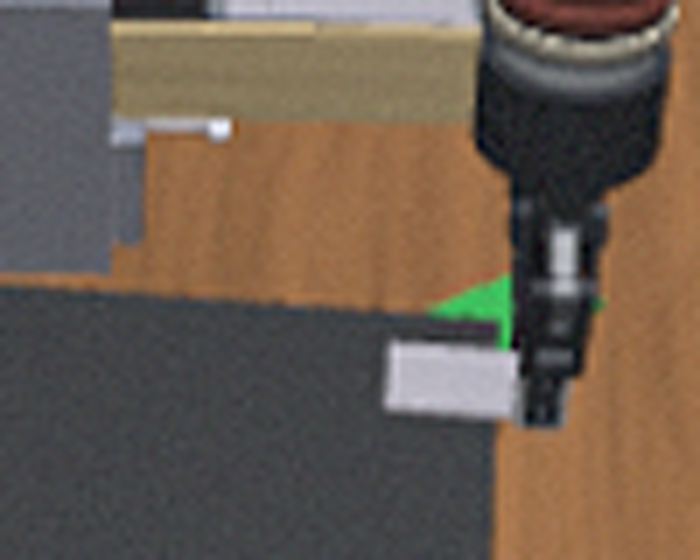

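Emit:
apply_moves --targets '[{"translation": [0,0,0],"dr": [0,0,0],"jaw": 0.7},{"translation": [0,0,0],"dr": [0,0,0],"jaw": 0.7},{"translation": [0,0.25,-0.15],"dr": [-0.2,0,0],"jaw": 0.7},{"translation": [0,0.05,0],"dr": [0,0,0],"jaw": 0.7},{"translation": [0,0,0],"dr": [0,0,0],"jaw": 0.4},{"translation": [0,0,0],"dr": [0,0,0],"jaw": 0.4},{"translation": [0,0,0],"dr": [0,0,0],"jaw": 0.4},{"translation": [0,0,0],"dr": [0,0,0],"jaw": 0.4}]'

```text
time_s: 77.5
eef_pos: [418.2, -22.0, 74.9]
orientation: [-0.51, 0.511, -0.489, 0.49]
force: [-0.3, -0.3, 0.8]
width: 0.492
```

Emit:
apply_moves --targets '[{"translation": [0,-0.3,0],"dr": [0,0,0],"jaw": 0.4},{"translation": [0,-0.5,0],"dr": [0,0,0],"jaw": 0.4},{"translation": [0,-1,0],"dr": [0,0,0],"jaw": 0.4},{"translation": [0,-2,0],"dr": [0,0,0],"jaw": 0.4},{"translation": [0,-3,0],"dr": [0,0,0],"jaw": 0.4},{"translation": [0,-4,0],"dr": [0,0,0],"jaw": 0.4},{"translation": [0,-3,0],"dr": [0,-2.2,0],"jaw": 0.4},{"translation": [0,0,0],"dr": [0,0,0],"jaw": 0.4}]'

```text
time_s: 78.5
eef_pos: [417.7, -21.5, 219.7]
orientation: [-0.519, 0.52, -0.478, 0.48]
force: [-0.1, -0.5, -2.3]
width: 0.488
```

```bash
python3 - <<'E'
from h import *
rel([485,-277,210],-85.3)
s=robot.snapshot('side'); save(s,'s50',(200,80,320,200),6)
E
```

```text
d=[26.01, 1.05, 4.64] rot=[-0.05, -0.06, 0.17] tcp [417.7, -21.5, 219.7] xaxis [0.081, -0.997, 0.003] zaxis [0.997, 0.081, 0.001] F [-0.1, -0.5, -2.3] w 0.488 t 78.5 q6 1.26
```

View pics/s50.png

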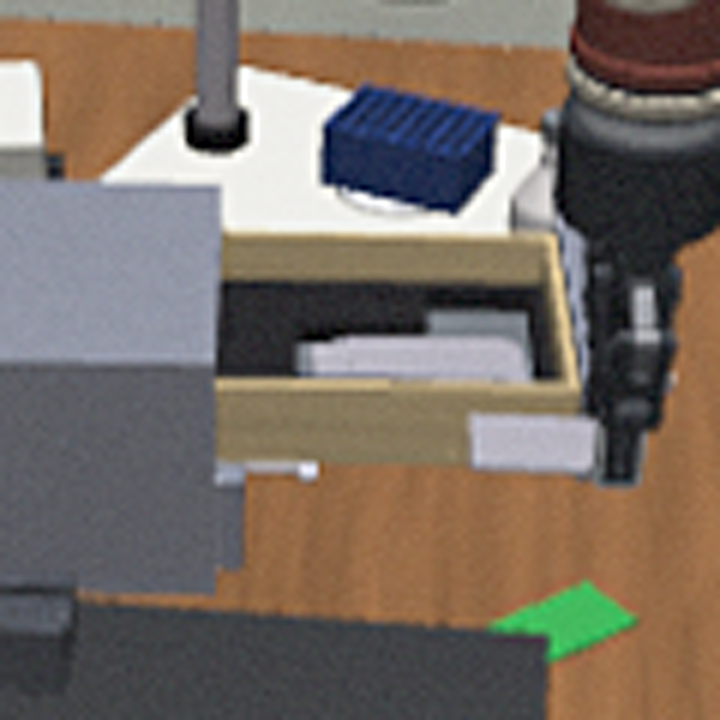

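Emit:
apply_moves --targets '[{"translation": [5,0,0.9],"dr": [0,0,0.1],"jaw": 0.4},{"translation": [5,0,0.9],"dr": [0,0,0],"jaw": 0.4},{"translation": [5,0,0.9],"dr": [0,0,0],"jaw": 0.4},{"translation": [5,0,0.9],"dr": [0,0,0],"jaw": 0.4},{"translation": [4,0,0.8],"dr": [0,0,0],"jaw": 0.4},{"translation": [1.5,0,0],"dr": [0,0,0],"jaw": 0.4},{"translation": [0,0,0],"dr": [0,0,0],"jaw": 0.4},{"translation": [0,0,0],"dr": [0,0,0],"jaw": 0.4}]'

```text
time_s: 79.55
eef_pos: [476.8, -273.5, 201.1]
orientation: [-0.519, 0.521, -0.488, 0.471]
force: [0.6, 0.8, 0.4]
width: 0.494
```

```bash
python3 - <<'E'
from h import *
rel([484,-277,140],-85.3)
E
```

```text
d=[0.5, 6.09, 0.81] rot=[1.09, -0.08, -0.9] tcp [476.8, -273.5, 201.1] xaxis [0.08, -0.997, -0.016] zaxis [0.997, 0.081, -0.019] F [0.6, 0.8, 0.4] w 0.494 t 79.55 q6 0.83
```

Emit:
apply_moves --targets '[{"translation": [0.3,0.5,0.4],"dr": [1.1,0,-0.9],"jaw": 0.4},{"translation": [0.1,1,0.3],"dr": [0,0,0],"jaw": 0.4},{"translation": [0,2,0],"dr": [0,0,0],"jaw": 0.4},{"translation": [0,2,0],"dr": [0,0,0],"jaw": 0.4},{"translation": [0,1,0],"dr": [0,0,0],"jaw": 0.4},{"translation": [0,0,0],"dr": [0,0,0],"jaw": 0.4},{"translation": [0,0,0],"dr": [0,0,0],"jaw": 0.4},{"translation": [0,0,0],"dr": [0,0,0],"jaw": 0.4}]'

```text
time_s: 80.55
eef_pos: [484.2, -273.3, 130.8]
orientation: [0.521, -0.52, 0.478, -0.479]
force: [0.3, -0.4, 0.4]
width: 0.494
```

```bash
python3 - <<'E'
from h import *
rel([484,-277,115],-85.3)
s=robot.snapshot('top'); save(s,'t51',(320,140,460,290),5)
s=robot.snapshot('side'); save(s,'s51',(230,90,310,160),9)
E
```

```text
d=[0.36, 1.58, -0.05] rot=[-0.05, 0.15, -0.0] tcp [484.2, -273.3, 130.8] xaxis [0.085, -0.996, -0.0] zaxis [0.996, 0.085, 0.001] F [0.3, -0.4, 0.4] w 0.494 t 80.55 q6 0.84
```

View pics/t51.png

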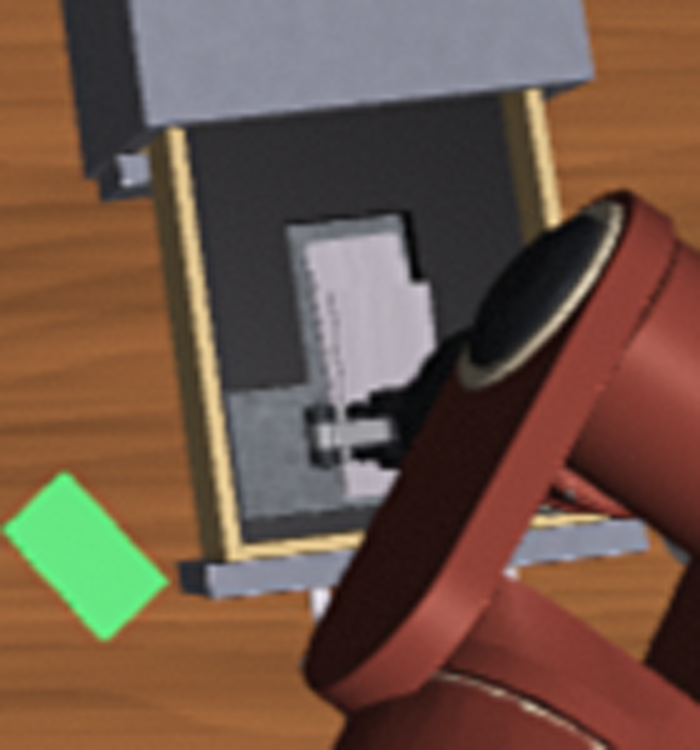

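View pics/s51.png

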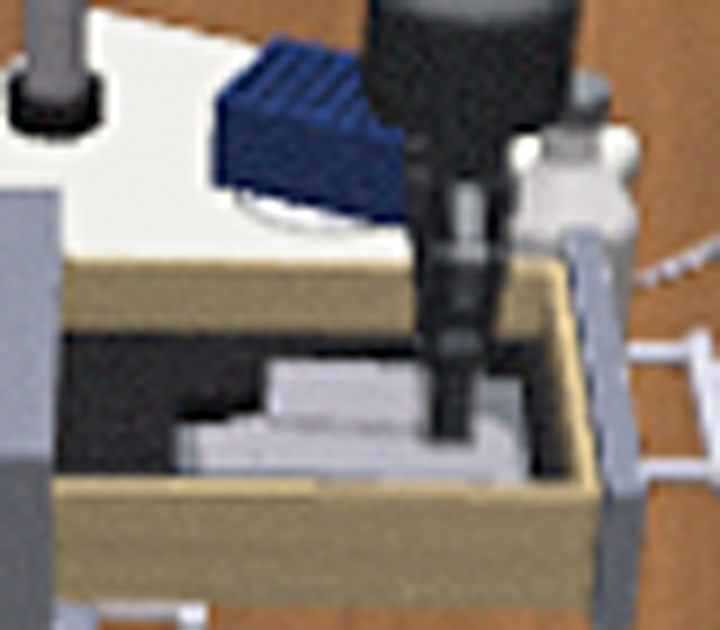

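Emit:
apply_moves --targets '[{"translation": [0.35,0,0],"dr": [0,0,0],"jaw": 0.4},{"translation": [0,0.6,0],"dr": [0,0,0],"jaw": 0.4},{"translation": [0,0.6,0],"dr": [0,0,0],"jaw": 0.4},{"translation": [0,0.2,0],"dr": [0,0,0],"jaw": 0.4},{"translation": [0,0.1,0],"dr": [0,0,0],"jaw": 0.4},{"translation": [0,0,0],"dr": [0,0,0],"jaw": 0.4},{"translation": [0,0,0],"dr": [0,0,0],"jaw": 0.4},{"translation": [0,0,0],"dr": [0,0,0],"jaw": 0.4}]'

```text
time_s: 81.65
eef_pos: [485.0, -277.6, 115.9]
orientation: [0.521, -0.52, 0.478, -0.479]
force: [0.3, 0.0, -1.3]
width: 0.491
```

```bash
python3 - <<'E'
from h import *
rel([484,-277,113.5],-85.3)
s=robot.snapshot('top'); save(s,'t52',(370,170,420,250),9)
s=robot.snapshot('side'); save(s,'s52',(230,90,310,160),9)
E
```

```text
d=[-0.07, 0.24, -0.1] rot=[-0.13, 0.14, 0.07] tcp [485.0, -277.6, 115.9] xaxis [0.084, -0.996, 0.001] zaxis [0.996, 0.084, 0.002] F [0.3, 0.0, -1.3] w 0.491 t 81.65 q6 0.83
```

View pics/t52.png

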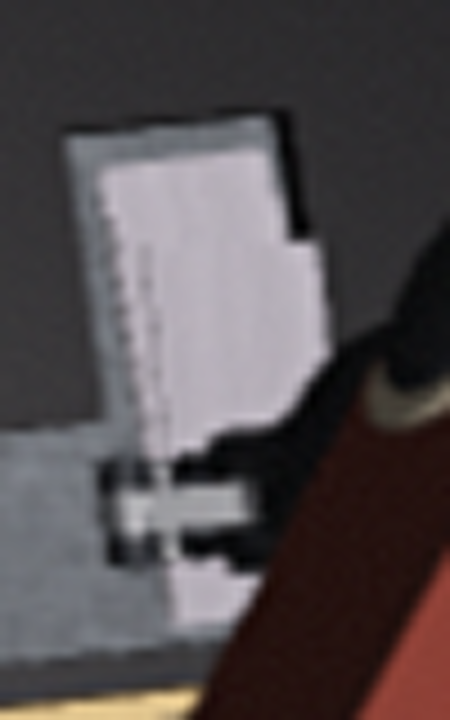

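View pics/s52.png

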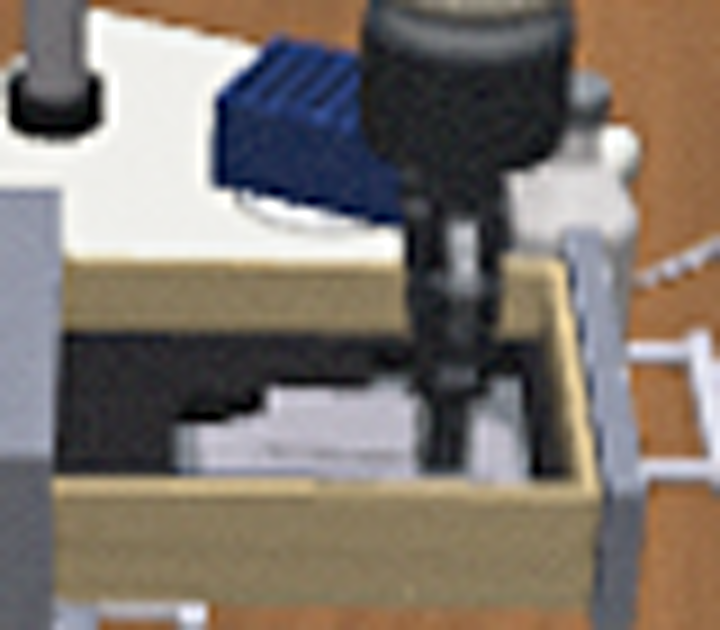

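```bash
python3 - <<'E'
from h import *
s=robot.snapshot('top')
y0=np.radians(4.7); ax=np.array([np.cos(y0),np.sin(y0)]); ay=np.array([-ax[1],ax[0]])
def loc(u,v,z): 
    p=at_z(s,u/9+370,v/9+170,z)[:2]; q=p-np.array([446.8,-279.1]); return np.round([q@ax,q@ay],1)
print('D right',loc(322,250,101.5),loc(331,340,101.5),'D left',loc(140,250,101.5),loc(150,250,101.5),loc(157,340,101.5))
print('A left',loc(100,170,88.5),loc(108,230,88.5),'A right',loc(272,152,88.5),loc(283,220,88.5))
print('rec left top',loc(66,135,100),loc(95,350,100),'rec right top',loc(290,112,100),loc(308,232,100),'rec right floor',loc(272,120,86))
E
```

```text
D right [ 97.8 -29.7] [ 74.6 -28.7] D left [102.3  16.9] [102.1  14.3] [79.  15.6]
A left [125.1  20.3] [109.2  20.3] A right [125.4 -25.1] [107.4 -25.5]
rec left top [133.9  31.4] [78.  31.3] rec right top [134.2 -27. ] [102.8 -27.3] rec right floor [134.  -27.2]
```

Emit:
apply_moves --targets '[{"translation": [-0.25,0,0],"dr": [0,0,0],"jaw": 0.4},{"translation": [-0.25,0,0],"dr": [0,0,0],"jaw": 0.4},{"translation": [0,0,0],"dr": [0,0,0],"jaw": 0.4},{"translation": [0,0,0],"dr": [0,0,0],"jaw": 0.4},{"translation": [0,0,0],"dr": [0,0,0],"jaw": 0.4},{"translation": [0,0,0],"dr": [0,0,0],"jaw": 0.4},{"translation": [0,0,0],"dr": [0,0,0],"jaw": 0.4},{"translation": [0,0,0],"dr": [0,0,0],"jaw": 0.4}]'

```text
time_s: 82.8
eef_pos: [484.4, -272.1, 115.6]
orientation: [0.521, -0.52, 0.478, -0.479]
force: [0.0, -0.3, -0.6]
width: 0.49
```

```bash
python3 - <<'E'
from h import *
rel([484,-277,113.5],-85.3)
s=robot.snapshot('top'); save(s,'t53',(370,170,420,250),9)
E
```

```text
d=[0.48, 0.21, -0.09] rot=[-0.12, 0.15, 0.06] tcp [484.4, -272.1, 115.6] xaxis [0.084, -0.996, 0.001] zaxis [0.996, 0.084, 0.002] F [0.0, -0.3, -0.6] w 0.49 t 82.8 q6 0.84
```

View pics/t53.png

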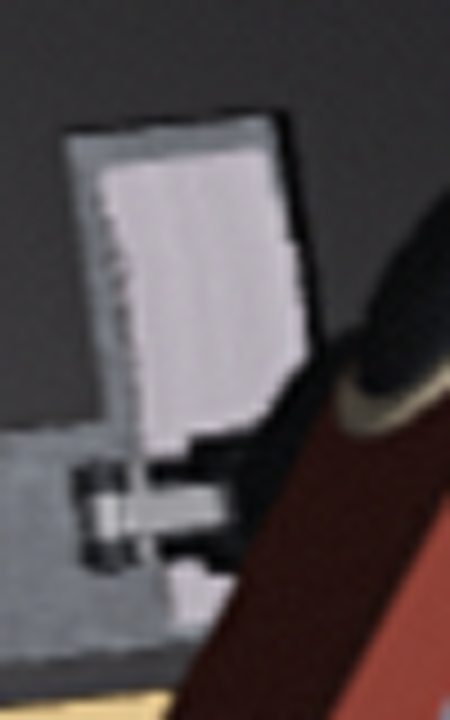

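Emit:
apply_moves --targets '[{"translation": [0,0.1,0],"dr": [0,0,0],"jaw": 0.4},{"translation": [0,0.05,0],"dr": [0,0,0],"jaw": 0.4},{"translation": [0,0,0],"dr": [0,0,0],"jaw": 0.6},{"translation": [0,0,0],"dr": [0,0,0],"jaw": 0.65},{"translation": [0,0,0],"dr": [0,0,0],"jaw": 0.65},{"translation": [0,-1,0],"dr": [0,0,0],"jaw": 0.65},{"translation": [0,-4,0],"dr": [0,0,0],"jaw": 0.65},{"translation": [0,-5,0],"dr": [0,0,0],"jaw": 0.65}]'

```text
time_s: 83.85
eef_pos: [482.2, -270.5, 212.7]
orientation: [-0.521, 0.521, -0.481, 0.476]
force: [1.4, -0.8, -0.1]
width: 0.651
```

Emit:
apply_moves --targets '[{"translation": [0,-1,0],"dr": [0,-9.5,0],"jaw": 0.65},{"translation": [0,0,-2],"dr": [0,-9.5,0],"jaw": 0.4},{"translation": [0,0,-2],"dr": [0,-9.5,0],"jaw": 0.2},{"translation": [0,0,-2],"dr": [0,-9.5,0],"jaw": 0},{"translation": [0,0,-2],"dr": [0,-9.5,0],"jaw": 0},{"translation": [-1,0,-2],"dr": [0,-9.5,0],"jaw": 0},{"translation": [-2,0,-2],"dr": [0,-9.5,0],"jaw": 0},{"translation": [-3,0,0],"dr": [0,-9.5,0],"jaw": 0}]'

```text
time_s: 84.85
eef_pos: [339.1, -324.5, 237.6]
orientation: [-0.703, 0.709, -0.036, 0.044]
force: [-0.3, -0.4, 0.1]
width: 0.003
```

```bash
python3 - <<'E'
from h import *
rel([370,-287,220],5)
s=robot.snapshot('top'); save(s,'t54',(340,150,440,270),6)
s=robot.snapshot('side'); save(s,'s54',(230,90,310,160),9)
E
```

```text
d=[2.63, 1.76, 4.08] rot=[0.55, -11.46, 0.65] tcp [339.1, -324.5, 237.6] xaxis [0.994, -0.113, 0.012] zaxis [0.113, 0.994, -0.008] F [-0.3, -0.4, 0.1] w 0.003 t 84.85 q6 -0.81
```

View pics/t54.png

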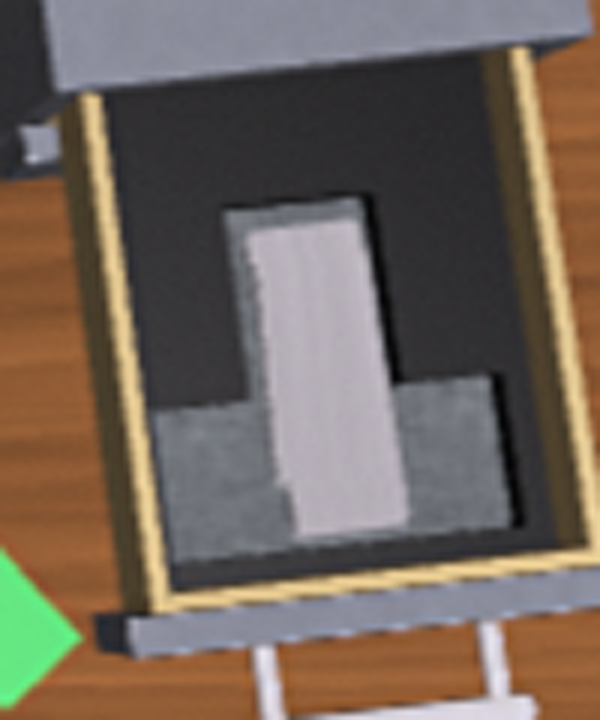

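View pics/s54.png

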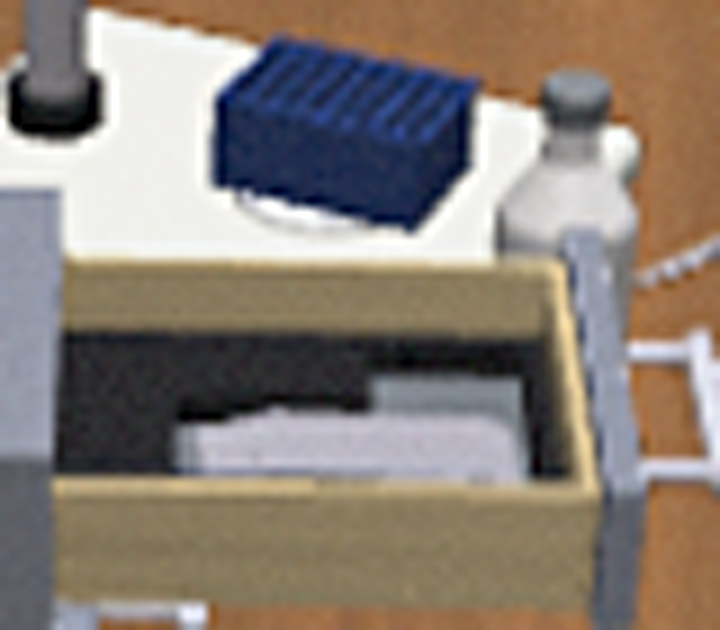

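Emit:
apply_moves --targets '[{"translation": [0,0,2],"dr": [0.5,-5.7,0.6],"jaw": 0},{"translation": [0,0,1.7],"dr": [0,-5.7,0],"jaw": 0},{"translation": [0,0,0],"dr": [0,0,0],"jaw": 0},{"translation": [0,0,0],"dr": [0,0,0],"jaw": 0},{"translation": [0,0,0],"dr": [0,0,0],"jaw": 0},{"translation": [0,0,0],"dr": [0,0,0],"jaw": 0},{"translation": [0,0,0],"dr": [0,0,0],"jaw": 0},{"translation": [0,0,0],"dr": [0,0,0],"jaw": 0}]'

```text
time_s: 85.95
eef_pos: [342.6, -288.2, 240.1]
orientation: [-0.705, 0.708, 0.028, -0.025]
force: [-0.2, 0.1, -0.5]
width: 0.003
```

```bash
python3 - <<'E'
from h import *
rel([342,-287,115],5)
s=robot.snapshot('top')
print([(np.round(d['at']).tolist(),round(d['score'],2)) for d in robot.place_of(s,'cab_drawer0_handle')])
E
```

```text
d=[-0.1, 12.5, 0.18] rot=[0.24, -0.73, 0.24] tcp [342.6, -288.2, 240.1] xaxis [0.997, 0.074, 0.004] zaxis [-0.074, 0.997, -0.004] F [-0.2, 0.1, -0.5] w 0.003 t 85.95 q6 -0.94
[([382.0, -282.0, 114.0], 0.56)]
```

Emit:
apply_moves --targets '[{"translation": [-0.2,3,0.2],"dr": [0.2,-0.7,0.2],"jaw": 0},{"translation": [0,4,0],"dr": [0,0,0],"jaw": 0},{"translation": [0,3.5,0],"dr": [0,0,0],"jaw": 0},{"translation": [0,1.5,0],"dr": [0,0,0],"jaw": 0},{"translation": [0,0,0],"dr": [0,0,0],"jaw": 0},{"translation": [0,0,0],"dr": [0,0,0],"jaw": 0},{"translation": [0,0,0],"dr": [0,0,0],"jaw": 0},{"translation": [0,0,0],"dr": [0,0,0],"jaw": 0}]'

```text
time_s: 87.05
eef_pos: [343.3, -289.7, 123.1]
orientation: [-0.703, 0.71, 0.033, -0.028]
force: [0.7, -0.6, 0.3]
width: 0.001
```

```bash
python3 - <<'E'
from h import *
rel([556,-268,114],5)
s=robot.snapshot('side'); save(s,'s55',(230,70,350,160),6)
E
```

```text
d=[21.37, 1.06, 0.32] rot=[0.57, -0.01, 0.41] tcp [343.3, -289.7, 123.1] xaxis [0.996, 0.087, 0.007] zaxis [-0.087, 0.996, -0.01] F [0.7, -0.6, 0.3] w 0.001 t 87.05 q6 -0.95
```

View pics/s55.png

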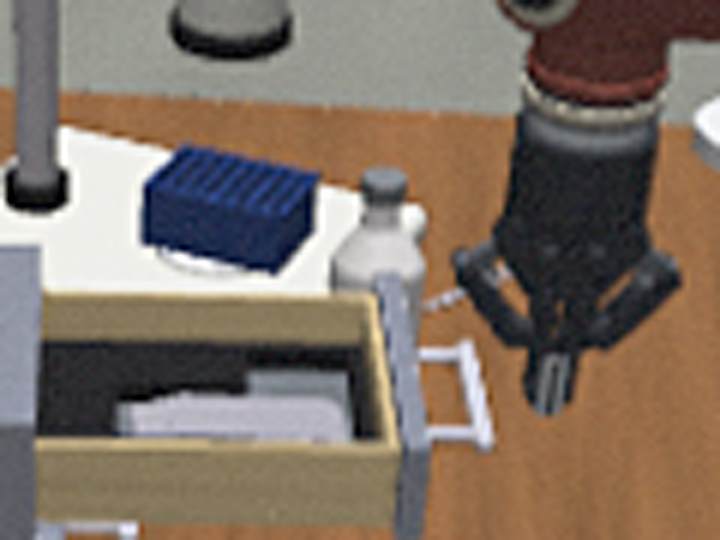

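Emit:
apply_moves --targets '[{"translation": [0.5,0.8,0.2],"dr": [0.5,0,0.4],"jaw": 0},{"translation": [1,0,0.1],"dr": [0,0,0],"jaw": 0},{"translation": [1,0,0],"dr": [0,0,0],"jaw": 0},{"translation": [1.5,0,0],"dr": [0,0,0],"jaw": 0},{"translation": [2,0,0],"dr": [0,0,0],"jaw": 0},{"translation": [2,0,0],"dr": [0,0,0],"jaw": 0},{"translation": [2,0,0],"dr": [0,0,0],"jaw": 0},{"translation": [2,0,0],"dr": [0,0,0],"jaw": 0}]'

```text
time_s: 88.1
eef_pos: [469.9, -275.2, 114.5]
orientation: [-0.706, 0.707, 0.03, -0.032]
force: [-1.7, -0.8, 1.7]
width: -0.003
```

```bash
python3 - <<'E'
from h import *
rel([556,-268,114],5)
s=robot.snapshot('side'); save(s,'s56',(200,70,320,160),6)
E
```

```text
d=[8.64, 0.03, -0.03] rot=[0.04, 0.0, -0.14] tcp [469.9, -275.2, 114.5] xaxis [0.996, 0.087, -0.002] zaxis [-0.087, 0.996, -0.001] F [-1.7, -0.8, 1.7] w -0.003 t 88.1 q6 -0.75
```

View pics/s56.png

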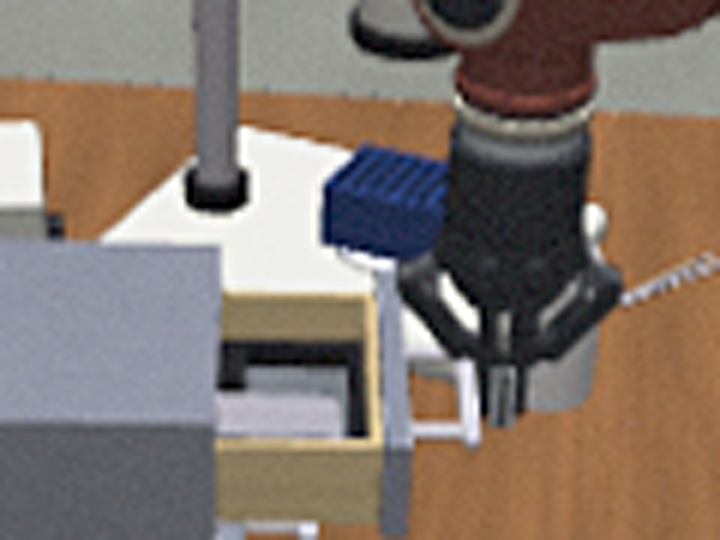

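Emit:
apply_moves --targets '[{"translation": [1.5,0,0],"dr": [0,0,0],"jaw": 0},{"translation": [1.5,0,0],"dr": [0,0,0],"jaw": 0},{"translation": [1.5,0,0],"dr": [0,0,0],"jaw": 0},{"translation": [1.2,0,0],"dr": [0,0,0],"jaw": 0},{"translation": [0.8,0,0],"dr": [0,0,0],"jaw": 0},{"translation": [0.5,0,0],"dr": [0,0,0],"jaw": 0},{"translation": [0.3,0,0],"dr": [0,0,0],"jaw": 0},{"translation": [0.2,0,0],"dr": [0,0,0],"jaw": 0}]'

```text
time_s: 89.15
eef_pos: [551.2, -267.6, 114.1]
orientation: [-0.706, 0.707, 0.03, -0.032]
force: [-0.7, 0.1, 1.9]
width: 0.004
```

```bash
python3 - <<'E'
from h import *
rel([556,-268,114],5)
s=robot.snapshot('side'); save(s,'s57',(190,70,310,160),6)
E
```

```text
d=[0.47, 0.01, -0.08] rot=[0.01, 0.07, -0.13] tcp [551.2, -267.6, 114.1] xaxis [0.996, 0.088, -0.002] zaxis [-0.088, 0.996, -0.0] F [-0.7, 0.1, 1.9] w 0.004 t 89.15 q6 -0.66
```

View pics/s57.png

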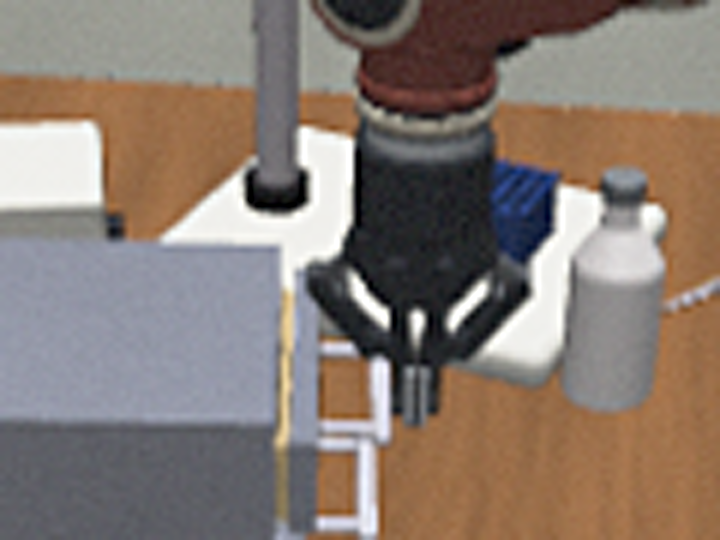

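A small gap remains; push slowly until the force rises.

Emit:
apply_moves --targets '[{"translation": [0.3,0,0],"dr": [0,0,0],"jaw": 0},{"translation": [0.3,0,0],"dr": [0,0,0],"jaw": 0},{"translation": [0.3,0,0],"dr": [0,0,0],"jaw": 0},{"translation": [0.2,0,0],"dr": [0,0,0],"jaw": 0},{"translation": [0.2,0,0],"dr": [0,0,0],"jaw": 0},{"translation": [0.2,0,0],"dr": [0,0,0],"jaw": 0},{"translation": [0.2,0,0],"dr": [0,0,0],"jaw": 0},{"translation": [0.2,0,0],"dr": [0,0,0],"jaw": 0}]'

```text
time_s: 90.2
eef_pos: [558.6, -267.0, 114.4]
orientation: [0.708, -0.705, -0.018, 0.045]
force: [-10.4, -0.6, 6.5]
width: -0.0
```

Emit:
apply_moves --targets '[{"translation": [0.2,0,0],"dr": [0,0,0],"jaw": 0},{"translation": [-1,0,0],"dr": [0,0,0],"jaw": 0},{"translation": [-3,0,0],"dr": [0,0,0],"jaw": 0},{"translation": [-4,-2,0],"dr": [0,0,0],"jaw": 0},{"translation": [-4,-4,0],"dr": [0,0,0],"jaw": 0},{"translation": [-4,-4,0],"dr": [0,0,0],"jaw": 0},{"translation": [0,-2,0],"dr": [0,0,0],"jaw": 0},{"translation": [0,0,0],"dr": [0,0,0],"jaw": 0}]'

```text
time_s: 91.2
eef_pos: [400.7, -281.6, 243.8]
orientation: [0.707, -0.705, -0.018, 0.045]
force: [-1.1, 0.5, 0.2]
width: 0.002
```

```bash
python3 - <<'E'
from h import *
rel([556,-268,114],5)
s=robot.snapshot('side'); save(s,'s58',(140,70,260,170),6)
s=robot.snapshot('top'); save(s,'t58')
save(s,'t58c',(320,130,450,210),6)
print([(np.round(d['at']).tolist(),round(d['score'],2)) for d in robot.place_of(s,'cab_drawer0_handle')])
for l in('vblock','loupe'): print(l,[(np.round(d['at']).tolist(),round(d['score'],2)) for d in robot.place_of(s,l)])
E
```

```text
d=[16.06, 12.38, -0.07] rot=[-0.22, 0.09, -2.16] tcp [400.7, -281.6, 243.8] xaxis [0.995, 0.089, -0.038] zaxis [-0.089, 0.996, 0.004] F [-1.1, 0.5, 0.2] w 0.002 t 91.2 q6 -0.84
[([574.0, -264.0, 113.0], 0.69)]
vblock [([700.0, -16.0, 59.0], 0.7)]
loupe [([706.0, 167.0, 57.0], 0.57)]
```

View pics/s58.png

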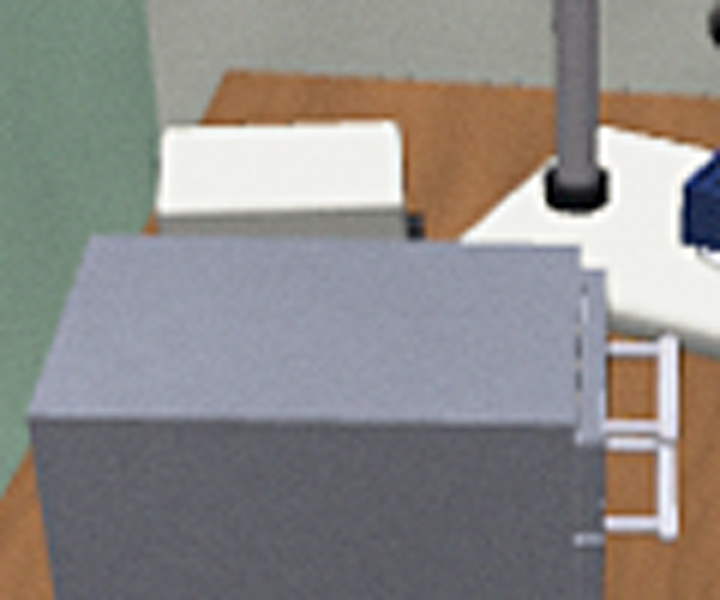

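View pics/t58c.png

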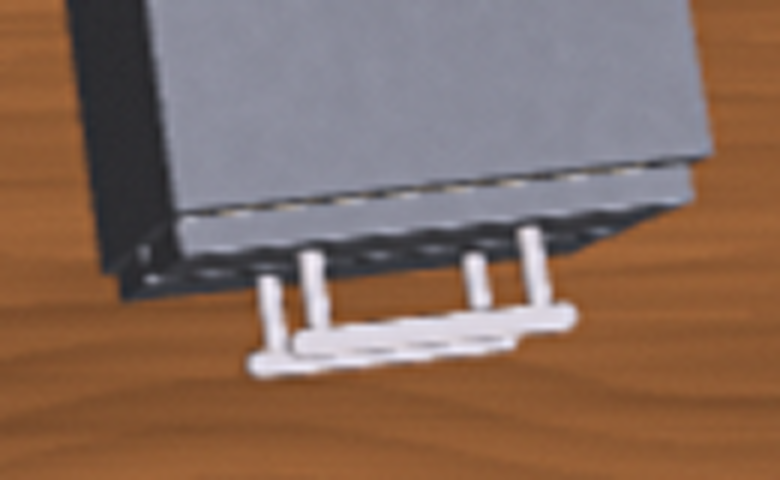

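View pics/t58.png

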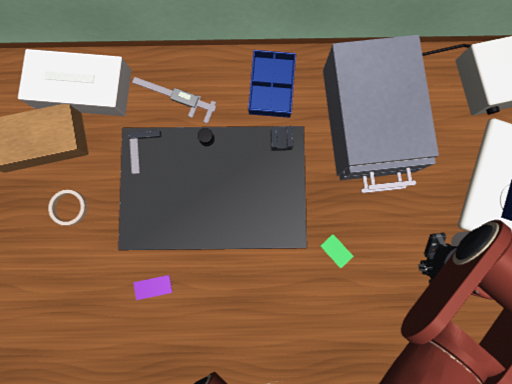

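```bash
python3 -c "
from plant import robot
print(robot.finish_job())"
```

```text
the job is handed in; nothing more can be done
None
```

All four shims are stacked in the recess, longest at the bottom (A, B, C, D), and the drawer is shut. I handed the job in at about 91 s.

**What I did:**
- I pulled the top drawer about 200 mm open.
- I slid each shim part-way over the granite's front edge with a light press of 5–10 N.
- I lifted each one there by its sides and laid it lengthwise in the recess.
- I then pushed the drawer shut on its handle until the force rose to about 10 N.

**What went differently:**
- Shim D had been knocked onto the granite's right edge. I pressed and slid it back onto the plate, and turned it several times before it could be lifted at the front.
- When I laid A down, contact pushed the drawer in by about 5 mm. It was still open wide enough.
- I released A about 6 mm and D about 4 mm above where they rest. Both then looked flat.
- Just before release, D hung about 4 mm off to one side. I corrected it by 5 mm.

**Last checks:**
- Before closing, the top and side pictures showed the stack flat and inside the recess. I could not see B and C separately in the stack.
- After closing, the drawer's gap and handle position (about 574, -264, 113 mm) matched the start.
- The networks put the V-block and loupe within about 4 mm of where they started.
- The purple and green look-alikes had not moved, and the arm was clear of everything.
- No check failed.

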